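# Tray up onto the photo board, sample bottles stood in it

### The arm

A 6-joint arm with a two-finger parallel gripper is mounted at the origin on the work surface. World frame = base frame: x ahead of the robot, y to its left, z up, the work surface at z = 0. Lengths are in m, angles in rad, forces in N, time in s.
With the tool pointing down it reaches from about 0.3 to 0.75 m from the base axis. Payload 8.5 kg.
Tool frame: the origin (TCP) lies at the very end of the fingers, on their centre line; the grasp point (between the pads) lies ctrl.hold_point_z behind it (ctrl.hold_point_z is the distance from the TCP to the grasp point, in m); y points along the fingers, x is the direction in which the jaws open and shut, and the axes are right-handed (so a half turn about y gives the same grasp; the last joint's range is limited). The gripper opens to 85 mm and grips with 20 to 120 N. Pads are 22 mm wide; open, the fingers measure 114 mm over their backs; the gripper's body (76 mm by 85 mm) begins 54 mm behind the grasp point. The pads swing forward as they close: fully open they stand 13 mm farther back than shut.
Start: joints at [-1.527, 0.381, 1.297, -0, 1.464, -0.215], TCP at [0.141, -0.532, 0.204] pointing down, gripper open.
Joint ranges: [-3.11, 3.11], [-0.89, 2.33], [0.22, 2.48], [-1.42, 4.56], [0.17, 2.85], [-2.88, 2.88]. Speed limits (rad/s): [2.39, 2.39, 3.14, 3.14, 3.14, 3.14].

### API

Orientations are given as a unit quaternion [w, x, y, z].
In Python, from cell import ctrl, eyes, hand_in gives the robot as it stands.
- The arm moves only by the tool step_arm, never from a script. Its argument "rows" is a list of rows, each a list of 3 entries, a list of its own where there are three numbers: the shift along the tool's x, y, z in m, then the turn, a rotation vector about the tool's x, y, z in degrees, then the finger opening in m, from 0 to 0.0854. In form: [[[tx, ty, tz], [rx, ry, rz], gripper], ...]. A call has 1 to 8 rows; each row shifts and turns the pose as measured when the row begins, along the tool's axes as they then stand; what a row does not reach is not made up. A row lasts 1/8 s, in which the tool goes at most 62.5 mm and 10.7 degrees, less where a joint would pass 70% of its speed; a pose out of reach is approached as far as the arm can. A call is refused whole if a number of a shift passes 0.0625 or a number of a turn 10.7, either way. A call with a gripper value outside its range is refused whole. The fingers move at their own pace and stop on an object; "squeeze" is the grip in N (left out, the last holds). Time passes only in rows, so rows that do not move let the fingers close. It gives the time, the measured TCP pose, the force and the opening at its end, in the units of the state.
- ctrl.get_obs(): the state, without advancing time (a new reading comes with each control period).
- eyes.camera(name): name is "scene" or "side" or "wrist"; returns (picture, depth): 420x560x3 uint8, blue, green, red; 420x560 float32, m along the optical axis (not along the pixel's ray), 0 where there is no reading.
- eyes.camera_model(name): a dict with "fov_y" (degrees; the focal length in pixels is half the picture's height over the tangent of half this angle, whatever the lens; pixels are square), "cx", "cy" (the principal point, pixels), "R" (3x3) and "t" (3): a world point X has camera coordinates R X + t. Camera axes: x right, y down, z forward; pixel columns grow to the right and rows downward; lengths in m; the calibration is good to about 2 mm. The wrist camera is an equidistant fisheye: a pixel r from the principal point sees the ray r / f radians off the axis. A picture is of the moment at which its call begins: read the wrist's pose just before it. camera_model takes no time and is no camera call; for the wrist camera it gives the pose at the moment of the call.
- hand_in(): hands the job in, once; it reports no verdict.
The state is a dict: "t": time; "joint_pos": joint angles; "joint_vel": joint speeds; "joint_torque": joint torques, N m; "position": TCP position; "ee_rot": TCP orientation; "contact_force": force on the tool from outside, world axes, zero at the start; "ft_torque": the same for the moment, N m; "finger_gap": finger opening in m.
Only numpy, scipy, OpenCV 4.12 (cv2) and the standard library are available. Lean on these libraries where they do the work, as an engineer would, in place of code of your own. Each camera call takes 0.05 s, during which the arm holds its last target.

### The job

Get the metal sample tray up onto the low grey photo board by sliding, not carrying: lift only the end nearest the board, rest that edge on the board while the other end is still on the table, then push the tray from behind until it lies flat, square and centred on the board. Then stand every fallen sample bottle upright on its base inside the tray, and leave the tray centred. Do not disturb the other things on the table.

Things in the scene. Friction and masses are not known exactly. Their poses are not given: they have to be found in the camera images.
- board: Fixed grey laminate-faced photo board, a flat slab 150 mm (its x) by 230 mm (its y) by 15 mm high, with square edges; origin at the centre of its underside, on the table. The tray starts beyond its -y end and goes up over the step at that end, travelling along the board's +y.
- tray: Open aluminium tray, loose, about 0.5 kg, outside 110 mm (its x) by 190 mm (its y), walls 35 mm high, walls and floor 5 mm thick; origin under its centre. Mid-way along each end wall (+y, -y) stands a lifting tab 30 mm wide (x), 10 mm thick (y 85 to 95 mm), its top 69 mm above the underside. Starts flat on the table, +y end 12 to 30 mm short of the board. Tips level once its centre is well past the step.
- tray_lead (a point): Middle of the bottom edge of the tray's +y end (the leading edge), 95 mm from its centre.
- tray_tail (a point): Middle of the bottom edge of the tray's -y end (the trailing edge), 95 mm from its centre.
- bottle1_mid (a point): Square white sample bottle with a black round screw cap, closed, about 0.12 kg: body 42 by 42 mm and 58 mm tall, cap 34 mm across, whole height 78 mm. The point is on its axis half-way up, 39 mm from the base; z runs along the axis from base to cap, x and y are square to its sides. It starts lying on one side on the table. Two or three of the four bottles are present.
- bottle2_mid (a point): Square white sample bottle with a black round screw cap, closed, about 0.12 kg: body 42 by 42 mm and 58 mm tall, cap 34 mm across, whole height 78 mm. The point is on its axis half-way up, 39 mm from the base; z runs along the axis from base to cap, x and y are square to its sides. It starts lying on one side on the table. Two or three of the four bottles are present.
- bottle3_mid (a point): Square white sample bottle with a black round screw cap, closed, about 0.12 kg: body 42 by 42 mm and 58 mm tall, cap 34 mm across, whole height 78 mm. The point is on its axis half-way up, 39 mm from the base; z runs along the axis from base to cap, x and y are square to its sides. It starts lying on one side on the table. Two or three of the four bottles are present.
- bottle4_mid (a point): Square white sample bottle with a black round screw cap, closed, about 0.12 kg: body 42 by 42 mm and 58 mm tall, cap 34 mm across, whole height 78 mm. The point is on its axis half-way up, 39 mm from the base; z runs along the axis from base to cap, x and y are square to its sides. It starts lying on one side on the table. Two or three of the four bottles are present.
- gneiss: Bystander: short gneiss core piece 56 mm across, 42 mm high, standing; origin under its centre.
- wedge: Bystander: orange plastic wedge 70 by 30 by 20 mm; origin under its centre.
- loupe: Bystander: brass-bound hand lens, 38 mm across, 10 mm thick with its folded case 40 mm to -x; origin under the lens.
- spatula: Bystander: stainless spatula 200 mm long, lying.
- brush: Bystander: brush 180 mm long, lying.
- scale_bar: Bystander: grey scale bar 30 by 200 by 6 mm, lying flat; origin under its centre.
- marker_block: Bystander: wooden depth-marker block 30 by 60 by 22 mm; origin under its centre.
Mind the look-alikes: they are no part of the job. Leave any orange look-alike of the part that bears bottle1_mid alone. Leave any green look-alike of the tray alone.

How it is judged:
By the outcome, as a careful person would: the job done as asked, in the order asked, and still so for the second after the job is handed in, with the robot touching nothing.
Of bottle1, bottle2, bottle3, bottle4 only 2 to 3 are there at a start; the rules pass over those that are not, and their reading is None.
At some moment in a run one of bottle1, bottle2, bottle3, bottle4 may be knocked a few centimetres aside while the robot is not near it.
Once in a run the grip may slacken for a moment while it holds something.
It also fails if it takes over 210 s, if anything falls off the work surface, if the arm or the gripper's body presses on something with over 40 N, if the wrist force passes 120 N, or if a joint passes its speed limit or range.

## Working session

There is one attempt and no reset: what is moved stays moved. The work goes in short steps, Python scripts to look and compute and a tool call to move; the robot and the scene stay as the last step left them, time stands still between calls to the robot, and variables do not carry over. Pictures are saved under pics/ and viewed, and the job is handed in when it is done.

Besides the shell and the picture viewer there is one more tool, called after "Emit:" by a JSON object that holds its "method" and its "body". step_arm: Moves the arm, as the interface text tells. Its arguments: {"type":"object","properties":{"rows":{"type":"array","items":{"type":"array"}},"squeeze":{"type":"number"}},"required":["rows"]}

```bash
ls; mkdir -p pics; python3 - <<'E'
from cell import ctrl, eyes
import cv2
print(ctrl.get_obs(), ctrl.hold_point_z)
for n in ("scene","side","wrist"):
    m=eyes.camera_model(n);print(n,m)
    p,d=eyes.camera(n);cv2.imwrite(f"pics/a_{n}.png",p)
E
```

```text
pics
{'t': 0.0, 'joint_pos': array([-1.52729798e+00,  3.81183818e-01,  1.29828277e+00,  2.94436446e-07,
        1.46359648e+00, -2.15283455e-01]), 'joint_vel': array([-3.96662892e-05,  6.41025010e-04, -1.19739465e-03, -7.91524661e-04,
        2.01372742e-03, -6.60134556e-04]), 'joint_torque': array([ 1.02033259e-04, -4.48455226e+01, -2.31275493e+01, -1.47885162e-04,
        4.80187489e-03, -2.82452483e-06]), 'position': array([ 0.1407381 , -0.53133468,  0.20301093]), 'ee_rot': array([ 0.56073311, -0.55993741,  0.43163978, -0.43097051]), 'contact_force': array([0.29177303, 0.21576938, 0.08041239]), 'ft_torque': array([-0.02164486,  0.05500847, -0.01508002]), 'finger_gap': 0.08535761621377529} 0.0187
scene {'fov_y': 46.13962762726385, 'cx': 277.7589585302329, 'cy': 211.57484178418082, 'R': array([[-0.21358546,  0.97673152,  0.01941113],
       [ 0.5986436 ,  0.14655789, -0.78749389],
       [-0.77201496, -0.1565769 , -0.61601671]]), 't': array([ 0.16312318, -0.28807249,  1.66041484])}
side {'fov_y': 42.8566018868469, 'cx': 282.38580170033254, 'cy': 207.87785847500345, 'R': array([[-0.81729579, -0.5758945 , -0.01931631],
       [-0.42547466,  0.62575166, -0.65376309],
       [ 0.38858578, -0.52609922, -0.75645271]]), 't': array([0.41943663, 0.29482924, 1.23230494])}
wrist {'fov_y': 65.70646984690485, 'cx': 275.7142224328179, 'cy': 214.87876742820498, 'R': array([[ 2.56229057e-01, -9.66616046e-01, -3.00105107e-04],
       [-9.32381190e-01, -2.47236008e-01,  2.63703758e-01],
       [-2.54974481e-01, -6.72887531e-02, -9.64603669e-01]]), 't': array([-0.55054233, -0.03394191,  0.37772695])}
```

View pics/a_scene.png

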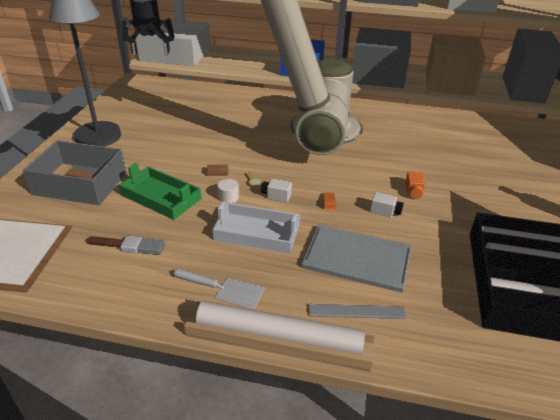

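View pics/a_side.png

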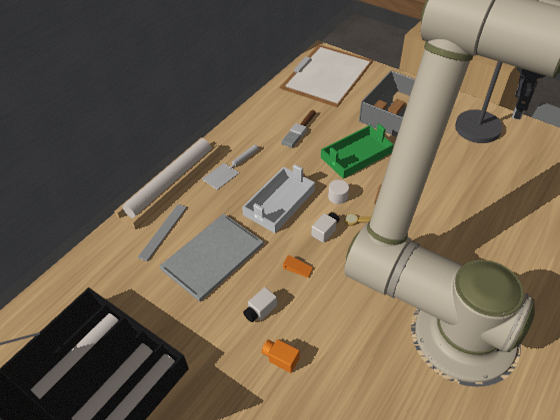

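View pics/a_wrist.png

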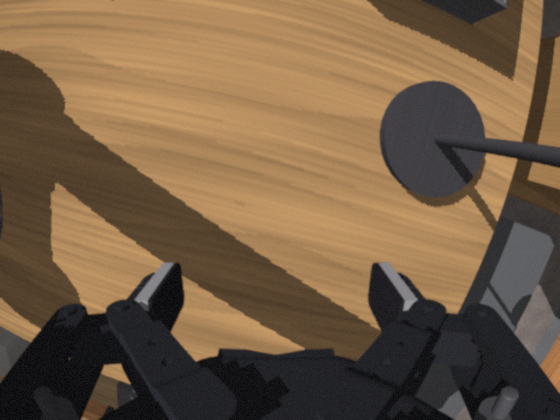

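```bash
python3 - <<'E'
from scipy.spatial.transform import Rotation as R
print(R.from_quat([-0.55993741,  0.43163978, -0.43097051,0.56073311]).as_matrix().round(3))
E
```

```text
[[ 0.256 -0.     0.967]
 [-0.967  0.001  0.256]
 [-0.001 -1.     0.   ]]
```

```bash
cat > h.py <<'E'
import numpy as np, cv2
from cell import ctrl, eyes
from scipy.spatial.transform import Rotation as Rn
def cloud(n):
    m=eyes.camera_model(n); p,d=eyes.camera(n)
    f=210/np.tan(np.radians(m['fov_y']/2))
    v,u=np.mgrid[0:420,0:560].astype(float)
    x=(u-m['cx'])/f; y=(v-m['cy'])/f
    if n=='wrist':
        r=np.hypot(x,y)+1e-9; x,y=np.tan(r)*x/r,np.tan(r)*y/r
    C=np.dstack([x*d,y*d,d]); W=(C-m['t'])@m['R']
    W[d<=0]=np.nan
    return p,W
def tool():
    o=ctrl.get_obs(); q=o['ee_rot']
    return o, np.array(o['position']), Rn.from_quat([q[1],q[2],q[3],q[0]])
def rect(P):
    P=np.asarray(P,np.float32); return cv2.minAreaRect((P[:,:2]*1000).astype(np.float32))
E
python3 - <<'E'
from h import *
for n in ('scene','side'):
    p,W=cloud(n); z=W[...,2]; hsv=cv2.cvtColor(p,cv2.COLOR_BGR2HSV)
    tab=(W[...,0]>0.1)&(W[...,0]<0.85)&(np.abs(W[...,1])<0.7)
    print(n,'table z', np.nanmedian(z[tab&(np.abs(z)<.02)]))
    m=((z>0.006)&(z<0.15)&tab).astype(np.uint8)
    m=cv2.morphologyEx(m,cv2.MORPH_OPEN,np.ones((2,2),np.uint8))
    k,l,s,c=cv2.connectedComponentsWithStats(m)
    for i in range(1,k):
        if s[i,4]<60: continue
        P=W[l==i]; h=hsv[l==i]; r=rect(P)
        print(s[i,:5],'c',np.round(r[0],1),'sz',np.round(r[1],1),'a',round(r[2],1),'zmax',np.round(np.percentile(P[:,2],[50,99])*1000,1),'hsv',np.median(h,0))
E
```

```text
scene table z 0.00037094811260783057
[89 95  8 24 83] c [-203.2 -998.5] sz [1109.2   10.6] a 33.5 zmax [ 93.1 142.2] hsv [105.  15.  68.]
[  30  120   97   84 4145] c [ 355.1 -622.3] sz [470.8 163.9] a 14.4 zmax [nan nan] hsv [75.  7. 74.]
[ 296  126   51   30 1105] c [180.5   9.4] sz [256.3 136.1] a 1.9 zmax [nan nan] hsv [28. 70. 67.]
[ 120  164   82   55 1697] c [ 482.8 -405.9] sz [264.9 148.1] a 71.5 zmax [nan nan] hsv [ 66. 147. 101.]
[207 165  22  11 209] c [ 349.8 -268.8] sz [61.  59.1] a 16.8 zmax [19.5 24.6] hsv [ 13. 135. 116.]
[247 173  46  28 653] c [375.8 -93.4] sz [158.9  95.4] a 41.9 zmax [nan nan] hsv [ 15.  19. 143.]
[406 173  20  27 426] c [288.1 292.4] sz [ 53.2 152. ] a 83.0 zmax [35.  44.6] hsv [ 11. 190. 170.]
[218 180  22  22 418] c [ 448.9 -191.4] sz [51.2 98. ] a 66.6 zmax [nan nan] hsv [ 11.  21. 186.]
[324 193  13  16 180] c [nan nan] sz [nan  0.] a nan zmax [nan nan] hsv [ 11. 187. 162.]
[371 193  33  24 565] c [413.3 229. ] sz [ 47.2 109. ] a 51.1 zmax [nan nan] hsv [ 14.  17. 126.]
[ 214  203   87   49 1886] c [ 569.5 -100.2] sz [210.8 156.9] a 89.0 zmax
[... 1349 characters left out ...]
nan] hsv [ 15.  19. 181.]
[ 161  215  104   86 4437] c [nan nan] sz [0. 0.] a 0.0 zmax [nan nan] hsv [ 60.   4. 133.]
[345 214  27  12 205] c [342.2 -81.2] sz [ 66.1 196.1] a 22.8 zmax [ 11.6 229.2] hsv [ 20. 125. 163.]
[284 256  30  22 353] c [nan nan] sz [0. 0.] a 0.0 zmax [nan nan] hsv [ 13. 205. 175.]
[346 266  80  61 936] c [198.4  39.4] sz [207.   77.9] a 6.8 zmax [nan nan] hsv [ 20.  41. 159.]
[    0   288   189   132 15723] c [668.3 564. ] sz [254.4 334.4] a 70.3 zmax [nan nan] hsv [30. 30. 19.]
[244 288  34  35 707] c [418.5 208.6] sz [86.7 44.8] a 63.7 zmax [nan nan] hsv [ 16.  19. 152.]
[263 340  38  33 807] c [313.2 288.5] sz [82.6 55.6] a 25.9 zmax [nan nan] hsv [ 14. 208. 192.]
```

```bash
cat >> h.py <<'E'
def rays(n,uv,z,m=None):
    m=m or eyes.camera_model(n); f=210/np.tan(np.radians(m['fov_y']/2))
    uv=np.asarray(uv,float).reshape(-1,2); x=(uv[:,0]-m['cx'])/f; y=(uv[:,1]-m['cy'])/f
    if n=='wrist':
        r=np.hypot(x,y)+1e-9; D=np.c_[np.sin(r)*x/r,np.sin(r)*y/r,np.cos(r)]
    else: D=np.c_[x,y,np.ones_like(x)]
    D=D@m['R']; o=-m['R'].T@m['t']
    return o+D*((z-o[2])/D[:,2])[:,None]
def proj(n,X,m=None):
    m=m or eyes.camera_model(n); f=210/np.tan(np.radians(m['fov_y']/2))
    c=np.asarray(X,float).reshape(-1,3)@m['R'].T+m['t']
    if n=='wrist':
        r=np.hypot(c[:,0],c[:,1])+1e-12; th=np.arctan2(r,c[:,2]); k=f*th/r
        return np.c_[c[:,0]*k+m['cx'],c[:,1]*k+m['cy']]
    return np.c_[c[:,0]/c[:,2]*f+m['cx'],c[:,1]/c[:,2]*f+m['cy']]
E
python3 - <<'E'
from h import *
box={'scene':(303,225,109,67),'side':(161,215,104,86)}
tb={'scene':(210,198,95,55),'side':(240,160,80,75)}
for n in ('scene','side'):
    p,W=cloud(n); z=W[...,2]; 
    x,y,w,h=box[n]; M=np.zeros((420,560),np.uint8)
    s=np.s_[y-3:y+h+3,x-3:x+w+3]
    hs=cv2.cvtColor(p,cv2.COLOR_BGR2HSV)
    M[s]=((hs[s][...,1]<50)&(np.abs(z[s]-.015)<.006)).astype(np.uint8)
    M=cv2.morphologyEx(M,cv2.MORPH_OPEN,np.ones((3,3)))
    c=max(cv2.findContours(M,cv2.RETR_EXTERNAL,cv2.CHAIN_APPROX_NONE)[0],key=cv2.contourArea)
    X=rays(n,c,.015); r=rect(X); print(n,'board',r)
    print(cv2.boxPoints(r).round(1).tolist())
    q=cv2.approxPolyDP(cv2.convexHull(c),6,True); print(q.reshape(-1,2).tolist(), rays(n,q,.015).round(4)[:,:2].tolist())
    x,y,w,h=tb[n]
    cr=cv2.resize(p[y-10:y+h+10,x-10:x+w+10],None,fx=6,fy=6,interpolation=cv2.INTER_CUBIC); cv2.imwrite(f'pics/t_{n}.png',cr); print(cr.shape)
E
```

```text
scene board ((628.390625, 158.3840789794922), (229.2533721923828, 155.2168426513672), 83.91651153564453)
[[539.0999755859375, 52.599998474121094], [693.4000244140625, 36.20000076293945], [717.7000122070312, 264.1000061035156], [563.4000244140625, 280.6000061035156]]
[[318, 225], [410, 245], [403, 288], [303, 265]] [[0.5434, 0.0537], [0.5655, 0.2779], [0.711, 0.2641], [0.6916, 0.0421]]
(450, 690, 3)
side board ((622.9299926757812, 158.1648712158203), (232.36634826660156, 154.7765350341797), 84.00833892822266)
[[533.7999877929688, 50.70000076293945], [687.7999877929688, 34.5], [712.0, 265.6000061035156], [558.0999755859375, 281.79998779296875]]
[[224, 214], [260, 245], [198, 299], [160, 265]] [[0.6834, 0.036], [0.5383, 0.0653], [0.5648, 0.2804], [0.7105, 0.2597]]
(570, 600, 3)
```

View pics/t_scene.png

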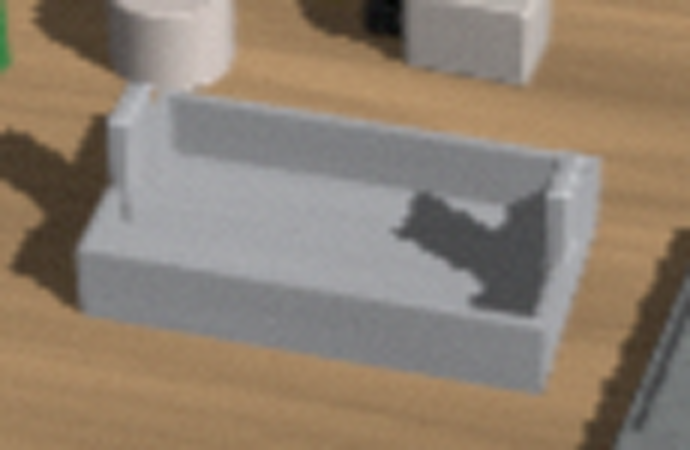

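View pics/t_side.png

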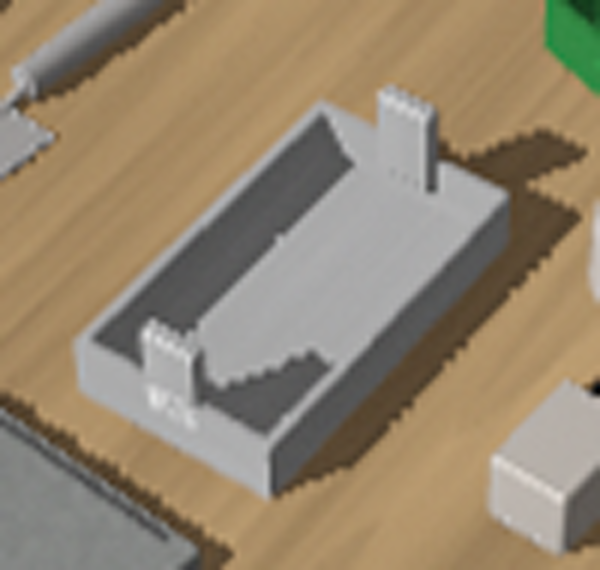

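```bash
python3 - <<'E'
from h import *
f=lambda c,o:(np.array(c)+.5)/6-.5+np.array(o)
S=rays('side',f([(275,440),(78,345),(322,102),(508,200)],(230,150)),.035)[:,:2]*1000
C=rays('scene',f([(545,320),(598,157),(78,250)],(200,188)),.035)[:,:2]*1000
print(S.round(1),S.mean(0)); print(C.round(1),(C[1]+C[2])/2)
# side: near=front-right(+y,-x)? tabs
E
```

```text
[[ 5.384e+02 -4.900e+00]
 [ 6.447e+02  3.000e-01]
 [ 6.427e+02 -1.894e+02]
 [ 5.327e+02 -1.850e+02]] [589.62503332 -94.72557362]
[[ 640.4    2.4]
 [ 535.3    4. ]
 [ 642.9 -185.7]] [589.08152892 -90.8369122 ]
```

```bash
cat >> h.py <<'E'
def Rt(yaw_x, tilt=0, about='x'):
    """tool down, tool x at world angle yaw_x (deg); tilt about tool x (deg)"""
    a=np.radians(yaw_x); x=np.array([np.cos(a),np.sin(a),0]); y=np.array([0,0,-1.]); z=np.cross(x,y)
    R=Rn.from_matrix(np.c_[x,y,z]); return R*Rn.from_euler('x',tilt,degrees=True)
def plan(P,R,n=None,grip=0.085,vmax=.055,wmax=10,start=None):
    if start is None: o,p,r=tool()
    else: p,r=start
    P=np.asarray(P,float); rv=(r.inv()*R).as_rotvec(); ang=np.degrees(np.linalg.norm(rv))
    n=n or int(np.ceil(max(np.linalg.norm(P-p)/vmax, ang/wmax,1)))
    rows=[]; cur=r
    for i in range(n):
        rows.append([np.round(cur.inv().apply((P-p)/n),4).tolist(),np.round(np.degrees(rv)/n,2).tolist(),grip]); cur=r*Rn.from_rotvec(rv*(i+1)/n)
    for i in range(0,n,8): print(str(rows[i:i+8]).replace(' ',''))
    return P,R
E
python3 - <<'E'
from h import *
s=plan([.40,-.40,.33],Rt(-35)); print(); plan([.60,-.06,.33],Rt(0),start=s)
print(rays('scene',[[290.4,252.6]],0))
E
```

```text
[[[-0.0101,-0.0211,0.0474],[-0.0,-6.69,-0.0],0.085],[[-0.0046,-0.0211,0.0482],[-0.0,-6.69,-0.0],0.085],[[0.0011,-0.0211,0.0484],[-0.0,-6.69,-0.0],0.085],[[0.0067,-0.0211,0.048],[-0.0,-6.69,-0.0],0.085],[[0.0123,-0.0211,0.0469],[-0.0,-6.69,-0.0],0.085],[[0.0177,-0.0211,0.0451],[-0.0,-6.69,-0.0],0.085]]

[[[-0.0039,0.0,0.0492],[0.0,-4.38,0.0],0.085],[[-0.0001,0.0,0.0493],[0.0,-4.38,0.0],0.085],[[0.0036,0.0,0.0492],[0.0,-4.38,0.0],0.085],[[0.0074,0.0,0.0488],[0.0,-4.38,0.0],0.085],[[0.0111,-0.0,0.0481],[0.0,-4.38,0.0],0.085],[[0.0147,0.0,0.0471],[0.0,-4.38,0.0],0.085],[[0.0182,0.0,0.0458],[0.0,-4.38,0.0],0.085],[[0.0217,0.0,0.0443],[0.0,-4.38,0.0],0.085]]
[[0.64204504 0.00394612 0.        ]]
```

Emit:
{"method": "step_arm", "body": {"rows": [[[-0.01,-0.021,0.047],[0,-6.7,0],0.085],[[-0.005,-0.021,0.048],[0,-6.7,0],0.085],[[0.001,-0.021,0.048],[0,-6.7,0],0.085],[[0.007,-0.021,0.048],[0,-6.7,0],0.085],[[0.012,-0.021,0.047],[0,-6.7,0],0.085],[[0.018,-0.021,0.045],[0,-6.7,0],0.085]]}}

```text
t: 1.1
position: [0.4029, -0.3955, 0.3317]
ee_rot: [0.677, -0.675, 0.208, -0.206]
contact_force: [-0.0, -0.6, 0.3]
finger_gap: 0.0847
```

Emit:
{"method": "step_arm", "body": {"rows": [[[-0.004,0,0.049],[0,-4.4,0],0.085],[[0,0,0.049],[0,-4.4,0],0.085],[[0.004,0,0.049],[0,-4.4,0],0.085],[[0.007,0,0.049],[0,-4.4,0],0.085],[[0.011,0,0.048],[0,-4.4,0],0.085],[[0.015,0,0.047],[0,-4.4,0],0.085],[[0.018,0,0.046],[0,-4.4,0],0.085],[[0.022,0,0.044],[0,-4.4,0],0.085]]}}

```text
t: 2.1
position: [0.5999, -0.0397, 0.3333]
ee_rot: [0.708, -0.706, -0.015, 0.014]
contact_force: [0.5, -0.2, 0.4]
finger_gap: 0.0848
```

```bash
python3 - <<'E'
from h import *
o,p,r=tool();print(p,r.as_matrix().round(3),o['joint_pos'].round(2))
for n in ('wrist','scene'):
    a,d=eyes.camera(n);cv2.imwrite(f"pics/b_{n}.png",a)
E
```

```text
[ 0.59987559 -0.03972076  0.33331032] [[ 0.999  0.001 -0.041]
 [ 0.041  0.003  0.999]
 [ 0.001 -1.     0.002]] [-0.26  0.43  0.85  0.    1.86 -0.3 ]
```

View pics/b_wrist.png

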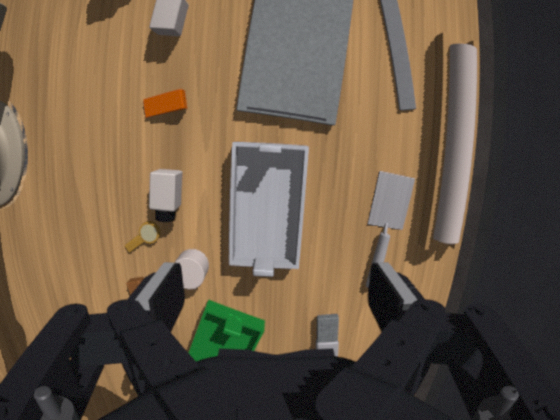

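View pics/b_scene.png

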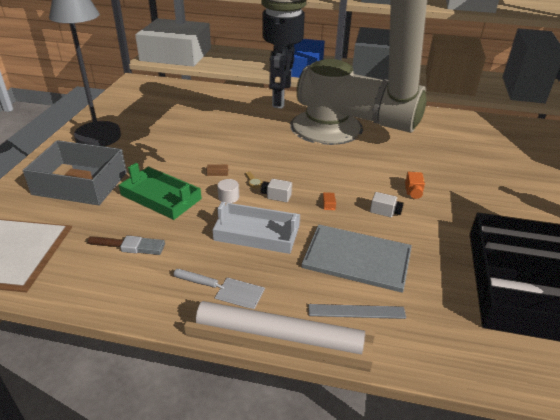

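```bash
python3 - <<'E'
from h import *
a=cv2.imread('pics/b_wrist.png')
cv2.imwrite('pics/b1.png',cv2.resize(a[95:285,215:345],None,fx=3,fy=3,interpolation=cv2.INTER_CUBIC))
cv2.imwrite('pics/b2.png',cv2.resize(a[0:135,225:365],None,fx=4,fy=4,interpolation=cv2.INTER_CUBIC))
E
```

```text
(no output)
```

View pics/b1.png

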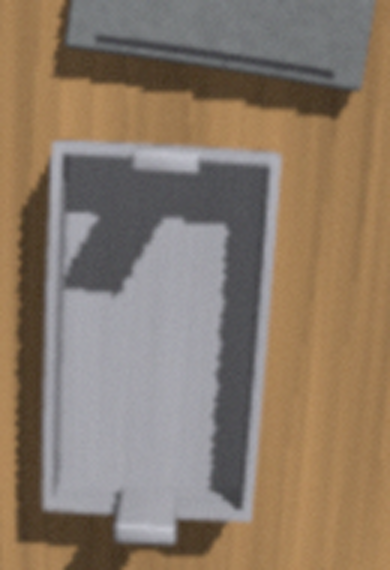

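View pics/b2.png

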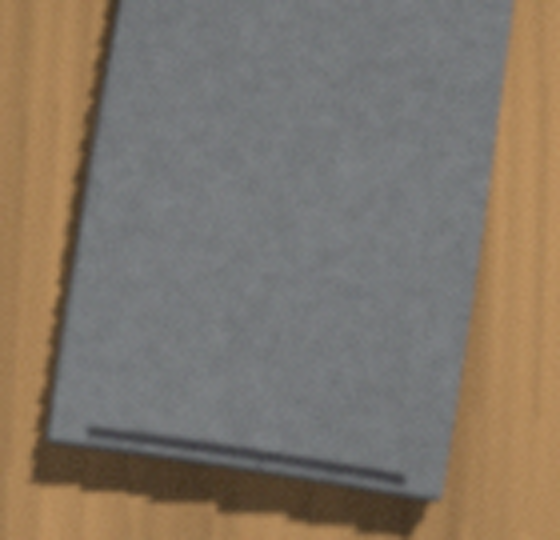

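```bash
python3 - <<'E'
from h import *
f=lambda c,o,k:(np.array(c)+.5)/k-.5+np.array(o)
T=rays('wrist',f([(54,142),(280,155),(249,521),(43,511)],(215,95),3),.035)[:,:2]*1000
B=rays('wrist',f([(48,440),(439,497)],(225,0),4),.015)[:,:2]*1000
print(T.round(1),T.mean(0));l=(T[0]+T[1])/2;t=(T[2]+T[3])/2;print(l,t,np.linalg.norm(l-t),(l-t)/np.linalg.norm(l-t))
print(B.round(1),B.mean(0),np.linalg.norm(B[1]-B[0]),(B[1]-B[0])/np.linalg.norm(B[1]-B[0]))
E
```

```text
[[ 537.1    7.2]
 [ 645.5    5.6]
 [ 642.4 -183.9]
 [ 533.9 -183.6]] [589.71873328 -88.68874257]
[591.29963737   6.38757003] [ 588.1378292  -183.76505516] 190.17891023127746 [0.01662544 0.99986179]
[[538.8  55.3]
 [685.3  41.3]] [612.05114623  48.26749416] 147.25998872813932 [ 0.99546145 -0.0951657 ]
```

```bash
python3 - <<'E'
from h import *
s=plan([.5912,.0013,.12],Rt(-.95),grip=.06); s=plan([.5912,.0013,.041],Rt(-.95),start=s,grip=.06)
E
```

```text
[[[-0.0019,0.0532,0.0096],[-0.05,0.89,0.0],0.06],[[-0.0021,0.0532,0.0096],[-0.05,0.89,0.0],0.06],[[-0.0022,0.0532,0.0096],[-0.05,0.89,0.0],0.06],[[-0.0024,0.0532,0.0096],[-0.05,0.89,0.0],0.06]]
[[[0.0,0.0395,-0.0],[0.0,0.0,0.0],0.06],[[0.0,0.0395,-0.0],[0.0,0.0,0.0],0.06]]
```

Emit:
{"method": "step_arm", "body": {"rows": [[[-0.002,0.053,0.0096],[0,0.9,0],0.06],[[-0.002,0.053,0.0096],[0,0.9,0],0.06],[[-0.002,0.053,0.0096],[0,0.9,0],0.06],[[-0.002,0.053,0.0096],[0,0.9,0],0.06],[[0,0,0],[0,0,0],0.06]]}}

```text
t: 2.82
position: [0.5918, 0.0012, 0.1158]
ee_rot: [0.708, -0.706, 0.006, -0.008]
contact_force: [0.2, -1.0, 0.4]
finger_gap: 0.0603
```

```bash
python3 - <<'E'
from h import *
o,p,r=tool();print(p,r.as_matrix().round(3))
a,d=eyes.camera('wrist');m=eyes.camera_model('wrist')
cv2.imwrite("pics/c.png",a)
s=plan([.5912,.0013,.043],Rt(-.95),n=3,grip=.06)
E
```

```text
[0.59179972 0.0011874  0.11575103] [[ 1.     0.003  0.021]
 [-0.021  0.002  1.   ]
 [ 0.003 -1.     0.002]]
[[[-0.001,0.0252,0.0002],[-0.02,-0.08,0.16],0.06],[[-0.0009,0.0252,0.0002],[-0.02,-0.08,0.16],0.06],[[-0.0009,0.0252,0.0002],[-0.02,-0.08,0.16],0.06]]
```

View pics/c.png

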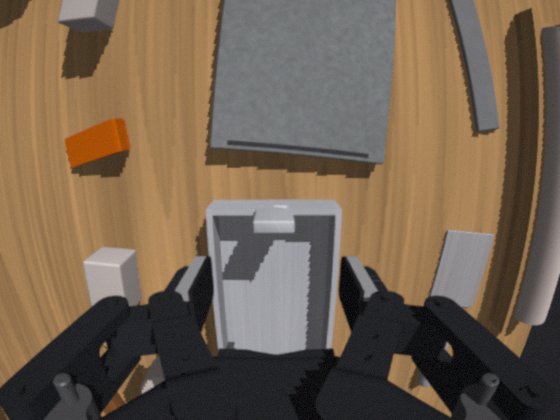

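```bash
python3 - <<'E'
from h import *
B=rays('wrist',[(213,147.5),(383,162)],.0148)[:,:2]*1000
print(B,B.mean(0),np.linalg.norm(B[1]-B[0]))
T=rays('wrist',[(209,203),(340,204)],.035)[:,:2]*1000
print(T,T.mean(0))
print(rays('wrist',[(255,222),(294,221)],.069)*1000, proj('wrist',[[.5912,.0013,.069],[.5912,.0063,.069],[.5912,-.0037,.069]]))
E
```

```text
[[542.95959068  51.88812758]
 [689.81418085  37.43949473]] [616.38688577  44.66381115] 147.56365963163242
[[540.88504646   8.29647895]
 [647.24870068   5.05455531]] [594.06687357   6.67551713]
[[579.98888479   1.49626336  69.        ]
 [607.49947732   1.60033439  69.        ]] [[270.8940722  221.92507404]
 [270.71766464 215.08232534]
 [271.06975613 228.68349067]]
```

Emit:
{"method": "step_arm", "body": {"rows": [[[0,0.025,-0.0004],[0,0,0.1],0.06],[[0,0.025,-0.0004],[0,0,0.1],0.06],[[0,0.024,0],[0,0,0.1],0.06],[[0,0,0],[0,0,0],0.06]]}}

```text
t: 3.38
position: [0.6022, -0.0046, 0.0554]
ee_rot: [-0.706, 0.708, 0.001, 0.016]
contact_force: [-0.4, 0.2, 0.6]
finger_gap: 0.0599
```

Emit:
{"method": "step_arm", "body": {"rows": [[[0,0,0],[0,0,0],0.03],[[0,0,0],[0,0,0],0.02],[[0,0,0],[0,0,0],0.02],[[0,0,0],[0,0,0],0.02],[[0,0,0],[0,0,0],0.02]], "squeeze": 50}}

```text
t: 4.0
position: [0.6052, -0.0057, 0.0616]
ee_rot: [-0.705, 0.709, 0.004, 0.02]
contact_force: [0.8, 0.3, 0.4]
finger_gap: 0.0198
```

```bash
python3 - <<'E'
from h import *
o,p,r=tool();print(p,o['finger_gap'],o['contact_force'])
a,d=eyes.camera('wrist');b,d=eyes.camera('scene')
cv2.imwrite("pics/d.png",np.hstack([a[:,:],]));cv2.imwrite("pics/d2.png",cv2.resize(b[150:300,180:420],None,fx=3,fy=3))
E
```

```text
[ 0.60517631 -0.00570004  0.06156398] 0.019801944443890922 [0.81606395 0.32711866 0.41757347]
```

View pics/d2.png

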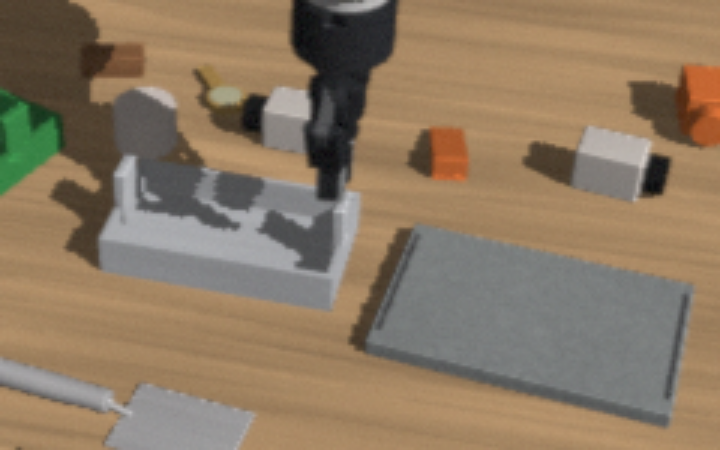

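View pics/d.png

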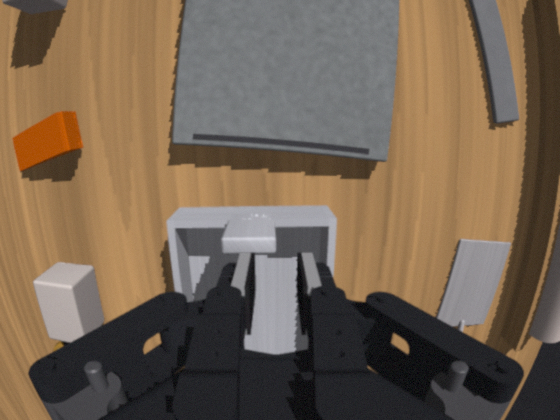

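Emit:
{"method": "step_arm", "body": {"rows": [[[0,0,0],[0,0,0],0.06],[[0,0,0],[0,0,0],0.06],[[0,0,0],[0,0,0],0.06],[[0,0,0],[0,0,0],0.06]]}}

```text
t: 4.6
position: [0.605, -0.0057, 0.0612]
ee_rot: [-0.705, 0.709, 0.004, 0.019]
contact_force: [0.5, -0.1, 0.4]
finger_gap: 0.06
```

Emit:
{"method": "step_arm", "body": {"rows": [[[0,0,0],[0,0,0],0.06]]}}

```text
t: 4.72
position: [0.605, -0.0056, 0.0611]
ee_rot: [-0.705, 0.709, 0.004, 0.019]
contact_force: [-0.2, -0.1, -0.7]
finger_gap: 0.0599
```

Emit:
{"method": "step_arm", "body": {"rows": [[[0,0,0],[0,0,0],0.06]]}}

```text
t: 4.85
position: [0.605, -0.0056, 0.0612]
ee_rot: [-0.705, 0.709, 0.004, 0.019]
contact_force: [-0.2, 0.1, 0.3]
finger_gap: 0.0601
```

```bash
python3 - <<'E'
from h import *
for i in range(4):
    o,p,r=tool();print(o['t'],p,o['joint_vel'].round(4),r.as_rotvec(degrees=True).round(2)); eyes.camera('scene')
E
```

```text
4.85 [ 0.60501659 -0.00563385  0.06115604] [-0.0005 -0.     -0.0001  0.0001  0.0012  0.0012] [-90.31  -0.46  -2.48]
4.9 [ 0.60502469 -0.00565993  0.06115304] [-0.0002  0.0006  0.0007  0.0001  0.0003 -0.0021] [-90.32  -0.46  -2.48]
4.95 [ 0.60502502 -0.00563228  0.0611788 ] [ 0.0009 -0.0009 -0.0015  0.0007 -0.0002 -0.0006] [-90.31  -0.46  -2.48]
5.0 [ 0.6050165  -0.00567322  0.06118031] [ 0.0006 -0.0019  0.0002 -0.0006  0.0002  0.0001] [-90.32  -0.46  -2.48]
```

```bash
python3 - <<'E'
from h import *
b,d=eyes.camera('side');cv2.imwrite("pics/e.png",b)
o,p,r=tool();print(r.as_matrix().round(3),o['joint_pos'].round(3),o['joint_torque'].round(2),o['ft_torque'])
B=rays('wrist',[(175,142),(386,158)],.015)[:,:2]*1000
print(B)
T=rays('wrist',[(171,211),(334,207)],.035)[:,:2]*1000
print(T,T.mean(0))
E
```

```text
[[ 0.999  0.032  0.022]
 [-0.022 -0.006  1.   ]
 [ 0.033 -0.999 -0.005]] [-2.050e-01  5.920e-01  1.373e+00  1.000e-03  1.144e+00 -1.830e-01] [  0.   -52.15 -19.59   0.    -0.09  -0.  ] [-0.02537707  0.07367424 -0.01081385]
[[540.54441966  53.84263343]
 [685.05191567  39.59349465]]
[[539.88746657  11.05865227]
 [643.66262338  10.44107317]] [591.77504497  10.74986272]
```

View pics/e.png

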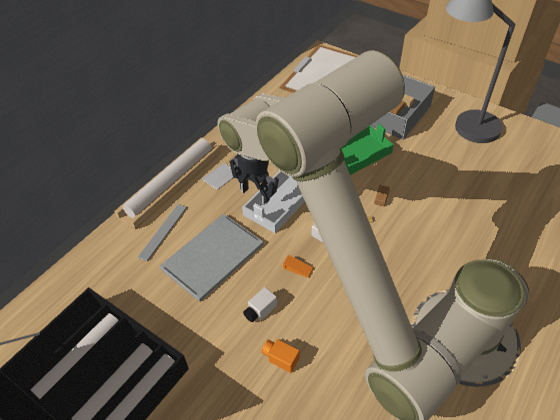

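```bash
python3 - <<'E'
from h import *
T=rays('wrist',[(171,211),(334,207)],.0)[:,:2]*1000
print(T,T.mean(0))
a=cv2.imread('pics/d.png'); cv2.imwrite('pics/d3.png',cv2.resize(a[190:270,150:350],None,fx=4,fy=4,interpolation=cv2.INTER_CUBIC))
E
```

```text
[[528.85064188   2.06592967]
 [651.1793559    1.337936  ]] [590.01499889   1.70193284]
```

View pics/d3.png

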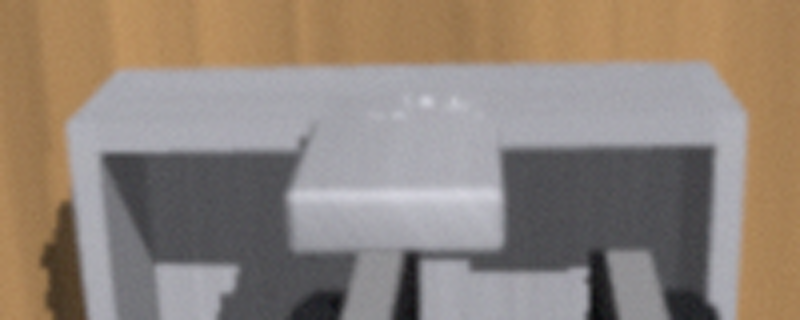

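```bash
python3 - <<'E'
from h import *
f=lambda c:(np.array(c)+.5)/4-.5+np.array((150,190))
for c,z in (([(120,70),(712,63)],0),([(68,122),(745,113)],.035),([(290,192),(503,192),(293,250),(503,250)],.069)):
    X=rays('wrist',f(c),z)[:,:2]*1000;print(X.round(1).tolist(),X.mean(0).round(1))
s=plan([.5925,-.0030,.10],Rt(-.8),n=4,grip=.06); plan([.5925,-.003,.042],Rt(-.8),n=5,grip=.06,start=s)
E
```

```text
[[536.0, 4.8], [646.3, 2.7]] [591.1   3.8]
[[536.2, 5.1], [645.1, 3.2]] [590.6   4.2]
[[577.2, 4.3], [605.4, 3.5], [576.9, -4.0], [605.2, -4.8]] [ 5.912e+02 -2.000e-01]
[[[-0.0028,-0.0098,0.0005],[0.08,-0.12,0.47],0.06],[[-0.0029,-0.0098,0.0006],[0.08,-0.12,0.47],0.06],[[-0.003,-0.0098,0.0006],[0.08,-0.12,0.47],0.06],[[-0.0031,-0.0097,0.0006],[0.08,-0.12,0.47],0.06]]
[[[0.0,0.0116,0.0],[0.0,0.0,0.0],0.06],[[0.0,0.0116,0.0],[0.0,0.0,0.0],0.06],[[0.0,0.0116,0.0],[0.0,0.0,0.0],0.06],[[0.0,0.0116,0.0],[0.0,0.0,0.0],0.06],[[0.0,0.0116,0.0],[0.0,0.0,0.0],0.06]]
```

Emit:
{"method": "step_arm", "body": {"rows": [[[-0.0035,-0.0098,0.0013],[0.1,-0.1,0.5],0.06],[[-0.0035,-0.0098,0.0013],[0.1,-0.1,0.5],0.06],[[-0.0035,-0.0098,0.0013],[0.1,-0.1,0.5],0.06],[[-0.0035,-0.0098,0.0013],[0,-0.1,0.5],0.06],[[0,0,0],[0,0,0],0.06]]}}

```text
t: 5.72
position: [0.5897, 0.0003, 0.104]
ee_rot: [-0.707, 0.707, -0.006, 0.004]
contact_force: [0.1, -0.5, -1.0]
finger_gap: 0.0598
```

```bash
python3 - <<'E'
from h import *
s=plan([.5912,-.0005,.095],Rt(-.8),n=2,grip=.06); plan([.5912,-.0005,.042],Rt(-.8),n=5,grip=.06,start=s)
E
```

```text
[[[0.0008,0.0045,-0.0004],[0.01,-0.02,-0.08],0.06],[[0.0008,0.0045,-0.0004],[0.01,-0.02,-0.08],0.06]]
[[[0.0,0.0106,0.0],[0.0,0.0,0.0],0.06],[[0.0,0.0106,0.0],[0.0,0.0,0.0],0.06],[[0.0,0.0106,0.0],[0.0,0.0,0.0],0.06],[[0.0,0.0106,0.0],[0.0,0.0,0.0],0.06],[[0.0,0.0106,0.0],[0.0,0.0,0.0],0.06]]
```

Emit:
{"method": "step_arm", "body": {"rows": [[[0.001,0.01,-0.0004],[0,0,0],0.06],[[0,0.01,0],[0,0,0],0.06],[[0,0.01,0],[0,0,0],0.06],[[0,0.01,0],[0,0,0],0.06],[[0,0.01,0],[0,0,0],0.06],[[0,0.006,0],[0,0,0],0.06],[[0,0,0],[0,0,0],0.06]]}}

```text
t: 6.6
position: [0.5894, 0.0, 0.0418]
ee_rot: [0.707, -0.707, 0.008, -0.003]
contact_force: [0.5, 0.3, 0.2]
finger_gap: 0.0596
```

```bash
python3 - <<'E'
from h import *
s=plan([.5912,-.0005,.042],Rt(-.8),n=2,grip=.06)
E
```

```text
[[[0.0009,-0.0001,-0.0002],[-0.02,-0.03,-0.2],0.06],[[0.0009,-0.0001,-0.0002],[-0.02,-0.03,-0.2],0.06]]
```

Emit:
{"method": "step_arm", "body": {"rows": [[[0.0015,0,0],[0,0,-0.3],0.045],[[0,0,0],[0,0,0],0.025],[[0,0,0],[0,0,0],0.02],[[0,0,0],[0,0,0],0.02],[[0,0,0],[0,0,0],0.02]], "squeeze": 50}}

```text
t: 7.22
position: [0.5917, -0.0001, 0.0429]
ee_rot: [0.707, -0.707, 0.005, -0.006]
contact_force: [0.1, -0.1, -0.4]
finger_gap: 0.0199
```

```bash
python3 - <<'E'
from h import *
a,d=eyes.camera('wrist');b,d=eyes.camera('side');c,_=eyes.camera('scene')
cv2.imwrite("pics/f.png",a);cv2.imwrite("pics/f2.png",np.hstack([cv2.resize(b[140:250,200:320],(400,367)),cv2.resize(c[180:270,200:320],(400,367))]))
o,p,r=tool();print(r.as_matrix().round(3))
E
```

```text
[[ 1.     0.001  0.015]
 [-0.015  0.     1.   ]
 [ 0.001 -1.     0.   ]]
```

View pics/f.png

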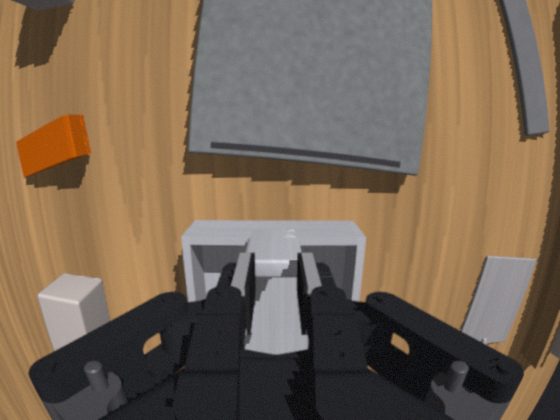

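View pics/f2.png

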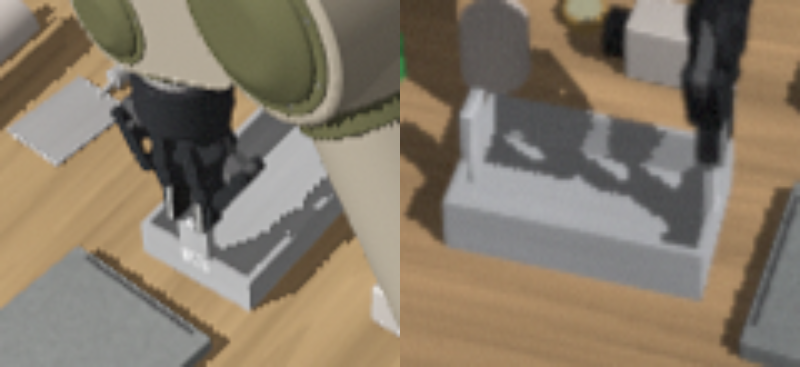

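```bash
python3 - <<'E'
from h import *
o,p,r=tool()
for n in ('scene','side','wrist'):
    print(n,proj(n,[p,p-r.apply([0,.03,0]),[.5912,.0045,.069],[.5912,-.0055,.069],[.5912,-.0005,.035]]).round(1).tolist())
for n in ('scene','side'):
    b,d=eyes.camera(n); q=proj(n,p)[0].astype(int); x,y=q-50
    c=cv2.resize(b[y:y+100,x:x+100],None,fx=6,fy=6,interpolation=cv2.INTER_CUBIC)
    for X,col in ((p,(0,0,255)),([.5912,.0045,.069],(0,255,0)),([.5912,-.0055,.069],(255,0,0))):
        u=((proj(n,X)[0]-[x,y]+.5)*6-.5).astype(int); cv2.circle(c,tuple(int(v) for v in u),3,col,-1)
    cv2.imwrite(f'pics/g_{n}.png',c)
E
```

```text
scene [[293.5, 225.1], [294.0, 215.3], [295.8, 216.7], [291.7, 216.1], [293.2, 227.5]]
side [[258.1, 213.5], [257.5, 206.1], [256.7, 208.3], [258.9, 205.9], [258.5, 215.4]]
wrist [[274.7, 248.3], [274.5, 271.1], [273.4, 259.0], [273.7, 277.7], [273.9, 244.1]]
```

View pics/g_scene.png

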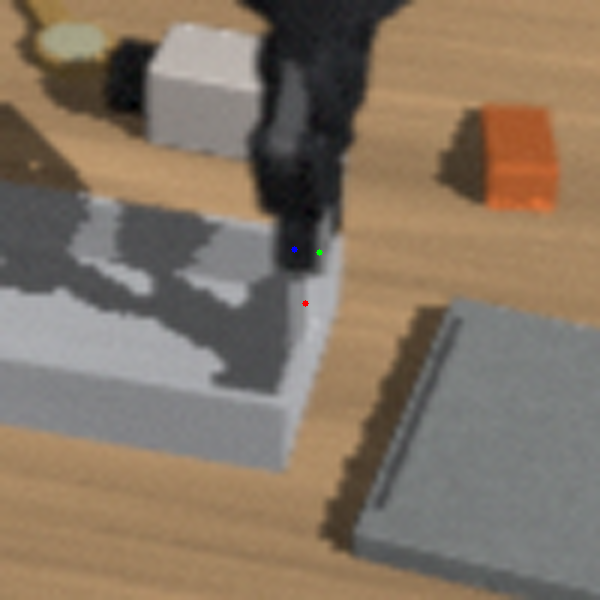

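View pics/g_side.png

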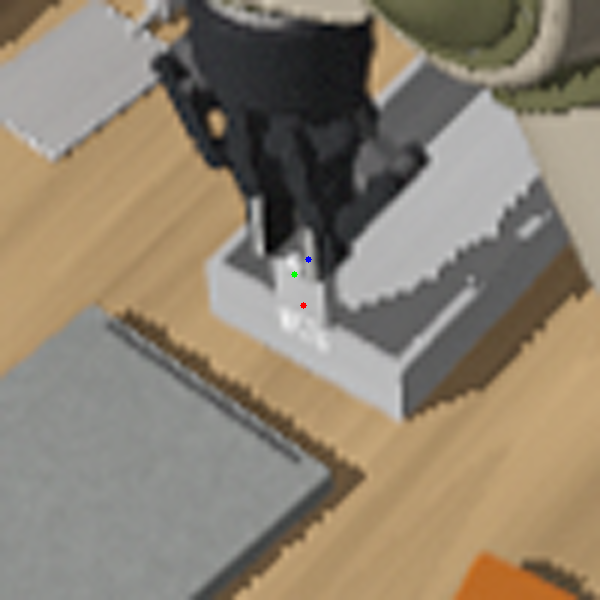

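```bash
python3 - <<'E'
from h import *
p,W=cloud('wrist')
for v in range(236,300,6):
    print(v,[tuple((W[v,u]*1000).round(0).astype(int)) if np.isfinite(W[v,u,0]) else None for u in (240,247,253,265,277,290,300,306,313)])
cv2.imwrite('pics/f3.png',cv2.resize(p[200:320,200:360],None,fx=5,fy=5,interpolation=cv2.INTER_CUBIC))
E
```

```text
236 [(np.int64(571), np.int64(4), np.int64(33)), (np.int64(576), np.int64(4), np.int64(33)), (np.int64(579), np.int64(4), np.int64(33)), (np.int64(586), np.int64(4), np.int64(34)), (np.int64(593), np.int64(4), np.int64(34)), (np.int64(601), np.int64(4), np.int64(34)), (np.int64(607), np.int64(4), np.int64(33)), (np.int64(610), np.int64(4), np.int64(34)), (np.int64(614), np.int64(4), np.int64(33))]
242 [(np.int64(571), np.int64(1), np.int64(35)), (np.int64(576), np.int64(4), np.int64(42)), (np.int64(580), np.int64(4), np.int64(43)), (np.int64(586), np.int64(4), np.int64(44)), (np.int64(593), np.int64(4), np.int64(43)), (np.int64(600), np.int64(4), np.int64(44)), (np.int64(606), np.int64(1), np.int64(36)), (np.int64(610), np.int64(0), np.int64(34)), (np.int64(614), np.int64(0), np.int64(34))]
248 [(np.int64(568), np.int64(-14), np.int64(5)), (np.int64(577), np.int64(4), np.int64(52)), (np.int64(580), np.int64(4), np.int64(53)), (np.int64(587), np.int64(4), np.int64(52)), (np.int64(593), np.int64(4), np.int64(52)), (np.int64(600), np.int64(4), np.int64(53)), (np.int64(605), np.int64(2),
[... 2678 characters left out ...]
2), np.int64(87)), (np.int64(584), np.int64(-47), np.int64(5)), (np.int64(593), np.int64(-47), np.int64(6)), (np.int64(602), np.int64(-48), np.int64(3)), (np.int64(602), np.int64(0), np.int64(93)), (np.int64(604), np.int64(8), np.int64(107)), (np.int64(605), np.int64(11), np.int64(112))]
296 [(np.int64(580), np.int64(12), np.int64(117)), (np.int64(582), np.int64(6), np.int64(107)), (np.int64(582), np.int64(-4), np.int64(89)), (np.int64(584), np.int64(-52), np.int64(5)), (np.int64(592), np.int64(-53), np.int64(4)), (np.int64(602), np.int64(-52), np.int64(5)), (np.int64(602), np.int64(-2), np.int64(94)), (np.int64(604), np.int64(6), np.int64(108)), (np.int64(605), np.int64(11), np.int64(118))]
```

View pics/f3.png

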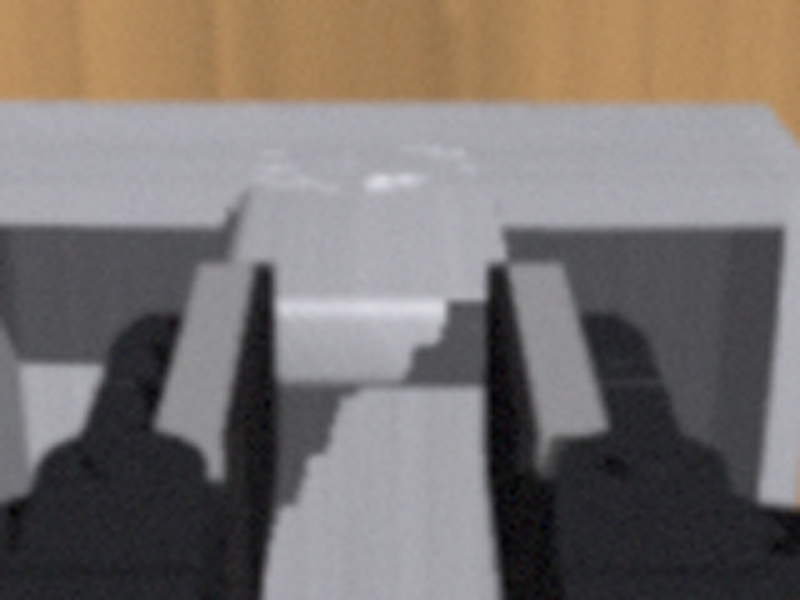

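Emit:
{"method": "step_arm", "body": {"rows": [[[0,0,0],[0,0,0],0.06],[[0,0,0],[0,0,0],0.06],[[0,0.008,0],[0,0,0],0.06],[[0,0.008,0],[0,0,0],0.06],[[0,0.006,0],[0,0,0],0.06],[[0,0,0],[0,0,0],0.06]]}}

```text
t: 8.28
position: [0.5913, -0.0, 0.0186]
ee_rot: [0.707, -0.707, 0.005, -0.005]
contact_force: [0.1, -0.4, 0.0]
finger_gap: 0.0599
```

```bash
python3 - <<'E'
from h import *
o,p,r=tool();print(p)
p,W=cloud('wrist')
cv2.imwrite('pics/i.png',cv2.resize(p[180:320,180:380],None,fx=4,fy=4,interpolation=cv2.INTER_CUBIC))
for v in range(250,300,6):
    print(v,[[int(x) for x in (W[v,u]*1000)] if np.isfinite(W[v,u,0]) else None for u in (190,200,205,210,275,340,345,350,355)])
E
```

```text
[ 5.91281732e-01 -4.78651370e-05  1.85750258e-02]
250 [[546, 4, 32], [551, 4, 31], [554, 4, 32], [557, 4, 31], [591, 3, 30], [625, 3, 31], [628, 2, 30], [631, 3, 31], [634, 2, 30]]
256 [[547, 2, 34], [557, 10, 55], [560, 11, 56], [557, 2, 34], [591, 4, 39], [625, 1, 34], [628, 0, 34], [625, 9, 56], [627, 10, 56]]
262 [[540, -10, 14], [559, 10, 61], [561, 10, 62], [562, 7, 54], [591, 3, 46], [631, -15, 5], [622, 9, 61], [624, 9, 61], [626, 9, 62]]
268 [[556, 10, 67], [560, 10, 67], [562, 9, 65], [562, 4, 55], [591, 4, 53], [621, 2, 51], [622, 6, 61], [622, 9, 67], [624, 9, 68]]
274 [None, [561, 10, 73], [562, 6, 65], [562, 2, 56], [591, 3, 59], [622, 0, 52], [621, 5, 64], [622, 8, 71], None]
280 [[559, 10, 79], [562, 8, 76], [561, 3, 65], [561, 0, 57], [591, 4, 66], [621, -1, 55], [621, 2, 64], [621, 6, 72], [622, 10, 79]]
286 [[560, 10, 84], [562, 6, 76], [561, 1, 67], [561, -3, 58], [591, 2, 69], [621, -4, 56], [621, 0, 66], [622, 3, 73], [622, 8, 81]]
292 [[561, 10, 88], [561, 3, 75], [561, 0, 67], [561, -5, 59], [591, 0, 69], [621, -7, 57], [621, -2, 65], [621, 2, 75], [622, 5, 81]]
298 [[560, 7, 87], [561, 1, 77], [561, -2, 69], [561, -7, 61], [591, -3, 68], [621, -10, 57], [621, -5, 67], [622, 0, 75], [622, 3, 82]]
```

View pics/i.png

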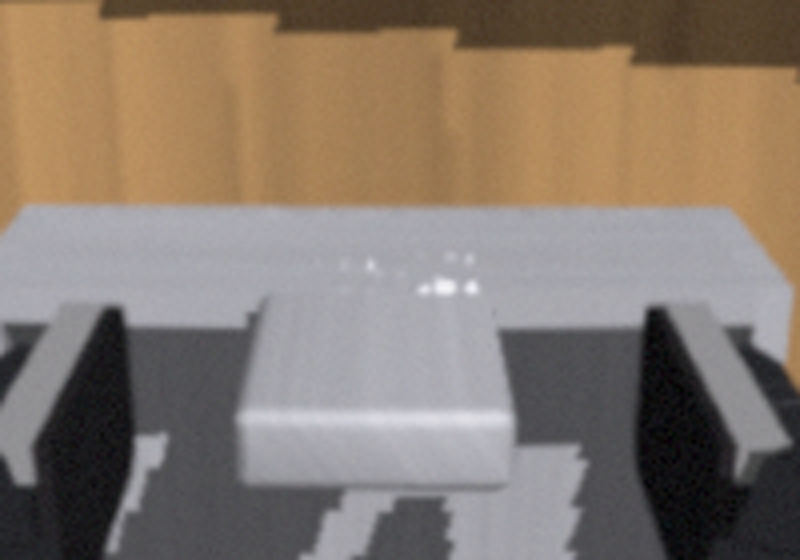

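Emit:
{"method": "step_arm", "body": {"rows": [[[0,0,0],[0,0,0],0.04],[[0,0,0],[0,0,0],0.025],[[0,0,0],[0,0,0],0.02],[[0,0,0],[0,0,0],0.02],[[0,0,0],[0,0,0],0.02]], "squeeze": 50}}

```text
t: 8.95
position: [0.5914, -0.0001, 0.0194]
ee_rot: [0.707, -0.707, 0.005, -0.005]
contact_force: [-0.5, 0.0, -0.0]
finger_gap: 0.0284
```

```bash
python3 - <<'E'
from h import *
o,p,r=tool()
s=plan(p+[0,-.003,.024],Rt(-.85,7.2),n=6,grip=.02)
E
```

```text
[[[0.0,-0.004,-0.0005],[1.2,-0.0,0.0],0.02],[[0.0,-0.004,-0.0004],[1.2,-0.0,0.0],0.02],[[0.0,-0.004,-0.0003],[1.2,-0.0,0.0],0.02],[[0.0,-0.004,-0.0002],[1.2,-0.0,0.0],0.02],[[0.0,-0.004,-0.0002],[1.2,-0.0,0.0],0.02],[[0.0,-0.004,-0.0001],[1.2,-0.0,0.0],0.02]]
```

Emit:
{"method": "step_arm", "body": {"rows": [[[0,-0.004,-0.0005],[1.2,0,0],0.02],[[0,-0.004,-0.0004],[1.2,0,0],0.02],[[0,-0.004,-0.0003],[1.2,0,0],0.02],[[0,-0.004,-0.0002],[1.2,0,0],0.02],[[0,-0.004,-0.0002],[1.2,0,0],0.02],[[0,-0.004,0],[1.2,0,0],0.02],[[0,0,0],[0,0,0],0.02]]}}

```text
t: 9.82
position: [0.5913, -0.0039, 0.0447]
ee_rot: [0.753, -0.658, 0.005, -0.006]
contact_force: [-0.6, 1.1, -2.5]
finger_gap: 0.0288
```

```bash
python3 - <<'E'
from h import *
o,p,r=tool();print(p,r.as_euler('xyz',degrees=True),o['contact_force'])
b,d=eyes.camera('scene');c,_=eyes.camera('wrist')
cv2.imwrite("pics/j.png",np.hstack([cv2.resize(b[170:270,190:320],(520,400)),cv2.resize(c[180:380,180:380],(280,400))]))
E
```

```text
[ 0.59127986 -0.00392228  0.04470877] [-8.22748059e+01 -7.95114645e-04 -8.98243155e-01] [-0.57395023  1.05049694 -2.54599639]
```

View pics/j.png

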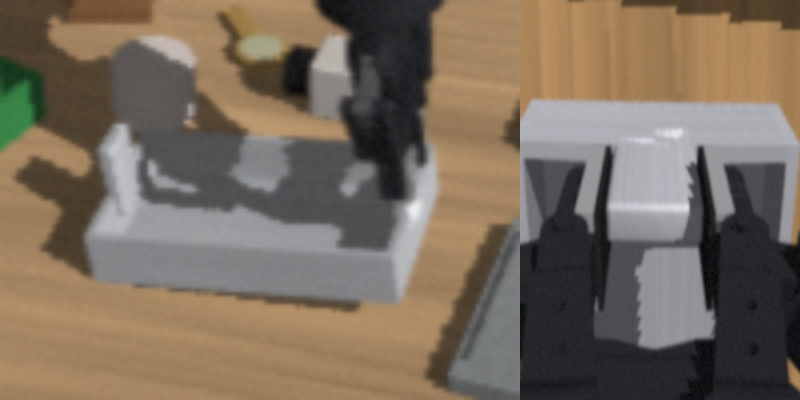

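```bash
python3 - <<'E'
from h import *
o,p,r=tool()
s=plan(p+[.0255,.073,.000],Rt(-5.7,7.7),n=10,grip=.02)
E
```

```text
[[[0.0024,0.001,0.0073],[0.0,0.48,-0.07],0.02],[[0.0024,0.001,0.0073],[0.0,0.48,-0.07],0.02],[[0.0023,0.001,0.0073],[0.0,0.48,-0.07],0.02],[[0.0023,0.001,0.0073],[0.0,0.48,-0.07],0.02],[[0.0022,0.001,0.0073],[0.0,0.48,-0.07],0.02],[[0.0021,0.001,0.0074],[0.0,0.48,-0.07],0.02],[[0.0021,0.001,0.0074],[0.0,0.48,-0.07],0.02],[[0.002,0.001,0.0074],[0.0,0.48,-0.07],0.02]]
[[[0.0019,0.001,0.0074],[0.0,0.48,-0.07],0.02],[[0.0019,0.001,0.0074],[0.0,0.48,-0.07],0.02]]
```

Emit:
{"method": "step_arm", "body": {"rows": [[[0.0024,0.001,0.0073],[0,0.5,0],0.02],[[0.0024,0.001,0.0073],[0,0.5,0],0.02],[[0.0023,0.001,0.0073],[0,0.5,0],0.02],[[0.0023,0.001,0.0073],[0,0.5,0],0.02],[[0.0022,0.001,0.0073],[0,0.5,0],0.02],[[0,0,0],[0,0,0],0.02]]}}

```text
t: 10.68
position: [0.6047, 0.0365, 0.0438]
ee_rot: [0.752, -0.658, 0.022, -0.02]
contact_force: [-0.6, 2.0, -2.0]
finger_gap: 0.0285
```

```bash
python3 - <<'E'
from h import *
o,p,r=tool();print(p,r.as_euler('xyz',degrees=True),o['contact_force'],o['finger_gap'])
s=plan([.5913+.0255,-.0039+.073,.0447],Rt(-5.7,7.7),n=6,grip=.02)
b,d=eyes.camera('scene');c,_=eyes.camera('wrist')
cv2.imwrite("pics/k.png",np.hstack([cv2.resize(b[170:270,190:320],(520,400)),cv2.resize(c[180:380,180:380],(280,400))]))
E
```

```text
[0.6047493  0.03649328 0.04384897] [-82.337805     0.4135964   -3.43955185] [-0.5779903   1.98394387 -1.96879374] 0.028542283189893138
[[[0.0017,0.0006,0.0055],[0.01,0.36,-0.12],0.02],[[0.0016,0.0006,0.0055],[0.01,0.36,-0.12],0.02],[[0.0016,0.0006,0.0055],[0.01,0.36,-0.12],0.02],[[0.0016,0.0006,0.0055],[0.01,0.36,-0.12],0.02],[[0.0015,0.0006,0.0056],[0.01,0.36,-0.12],0.02],[[0.0015,0.0006,0.0056],[0.01,0.36,-0.12],0.02]]
```

View pics/k.png

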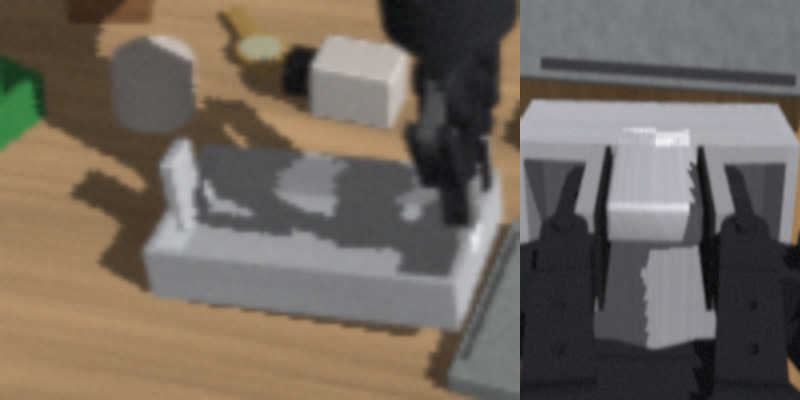

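Emit:
{"method": "step_arm", "body": {"rows": [[[0.0017,0.0005,0.0056],[0,0.4,-0.1],0.02],[[0.0016,0.0005,0.0056],[0,0.4,-0.1],0.02],[[0.0016,0.0005,0.0056],[0,0.4,-0.1],0.02],[[0.0016,0.0005,0.0056],[0,0.4,-0.1],0.02],[[0.0015,0.0005,0.0056],[0,0.4,-0.1],0.02],[[0.0015,0.0005,0.0056],[0,0.3,-0.1],0.02],[[0,0,0],[0,0,0],0.02]]}}

```text
t: 11.65
position: [0.6175, 0.0709, 0.0452]
ee_rot: [0.752, -0.657, 0.035, -0.039]
contact_force: [-0.8, 0.6, -3.3]
finger_gap: 0.0284
```

```bash
python3 - <<'E'
from h import *
o,p,r=tool();print(p,r.as_euler('xyz',degrees=True),o['contact_force'],o['finger_gap'])
b,d=eyes.camera('scene');c,_=eyes.camera('wrist')
cv2.imwrite("pics/l.png",cv2.resize(b[170:300,190:420],(800,452)));cv2.imwrite("pics/l2.png",c)
E
```

```text
[0.617469   0.07085183 0.04515981] [-82.34770848   0.13707902  -6.01241103] [-0.78807082  0.57532283 -3.328611  ] 0.028403420365961385
```

View pics/l.png

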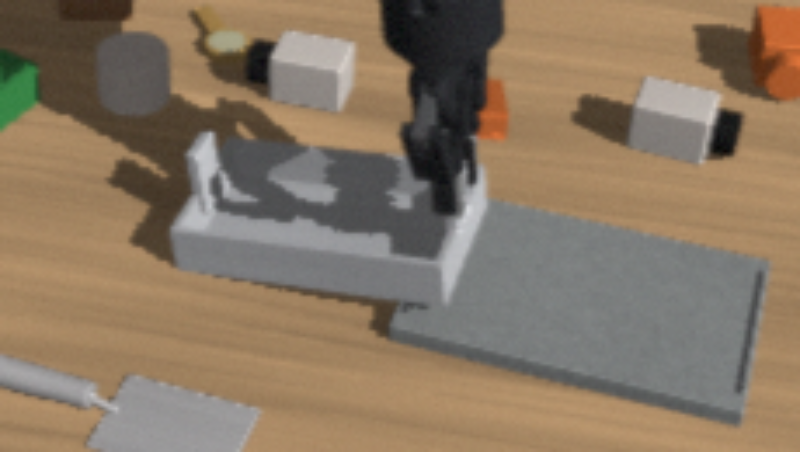

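View pics/l2.png

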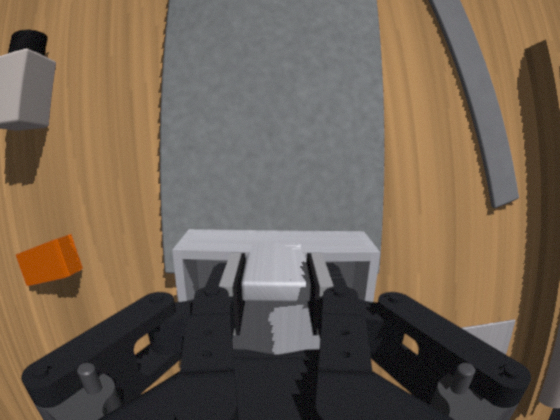

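Emit:
{"method": "step_arm", "body": {"rows": [[[0,0.0025,0.0001],[-0.7,0,0],0.02],[[0,0.0025,0.0001],[-0.7,0,0],0.02],[[0,0.0025,0.0001],[-0.7,0,0],0.02],[[0,0.002,0],[-0.6,0,0],0.02],[[0,0,0],[0,0,0],0.02]]}}

```text
t: 12.38
position: [0.6177, 0.0717, 0.0371]
ee_rot: [0.735, -0.676, 0.036, -0.038]
contact_force: [-1.6, -2.4, -1.9]
finger_gap: 0.0288
```

```bash
python3 - <<'E'
from h import *
o,p,r=tool();print(p,r.as_euler('xyz',degrees=True),o['contact_force'],o['finger_gap'])
c,W=cloud('wrist');cv2.imwrite("pics/m.png",c)
E
```

```text
[0.61772245 0.07174015 0.03705028] [-8.52740231e+01  5.16096926e-02 -6.01683360e+00] [-1.6442481  -2.37590906 -1.91472285] 0.028839549097378757
```

View pics/m.png

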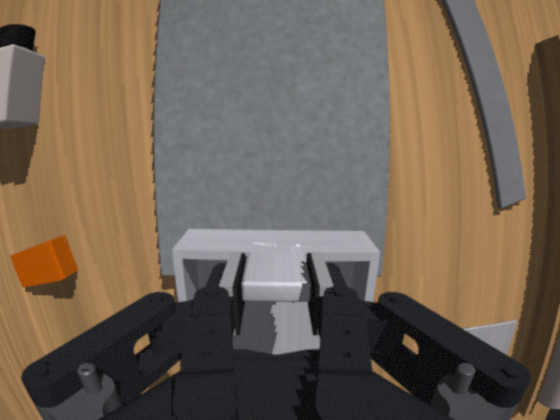

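Emit:
{"method": "step_arm", "body": {"rows": [[[0,0.0015,0],[-0.4,0,0],0.02],[[0,0.0015,0],[-0.4,0,0],0.02],[[0,0.001,0],[0,0,0],0.02]]}}

```text
t: 12.8
position: [0.6179, 0.0725, 0.0364]
ee_rot: [0.73, -0.681, 0.036, -0.039]
contact_force: [-4.1, -1.3, 6.7]
finger_gap: 0.0282
```

```bash
python3 - <<'E'
from h import *
for i in range(3):
    o,p,r=tool();print(p,r.as_euler('xyz',degrees=True),o['contact_force'],o['finger_gap']);c,d=eyes.camera('wrist')
cv2.imwrite("pics/n.png",cv2.resize(c[200:300,140:420],None,fx=2.8,fy=2.8,interpolation=cv2.INTER_CUBIC))
E
```

```text
[0.61792428 0.07254954 0.03637587] [-8.60284257e+01 -5.42430106e-02 -6.04604246e+00] [-4.14198104 -1.2537845   6.67193396] 0.02823649375361332
[0.61793491 0.07251856 0.0363796 ] [-8.60226069e+01 -5.58419444e-02 -6.04949369e+00] [-4.98530598 -0.74986276  8.05205065] 0.029016985977100635
[0.61791481 0.07251879 0.03638107] [-8.60196097e+01 -5.18126262e-02 -6.05101301e+00] [-3.48798129 -0.19991526  8.11500958] 0.028783703715472075
```

View pics/n.png

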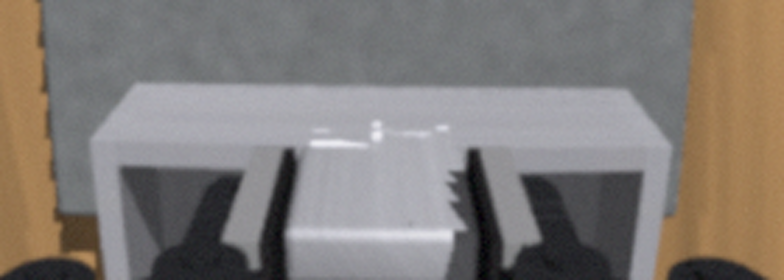

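```bash
python3 - <<'E'
from h import *
f=lambda c:(np.array(c)+.5)/2.8-.5+np.array((140,200))
print(rays('wrist',f([(135,84),(632,91),(50,84),(690,91),(59,212),(672,216)]),.015)[:,:2]*1000)
E
```

```text
[[563.65894037  83.48608478]
 [675.80739121  69.9531201 ]
 [542.8855604   85.48099054]
 [689.89822359  68.30399043]
 [538.60081221  53.88756097]
 [685.02820388  37.68197738]]
```

Emit:
{"method": "step_arm", "body": {"rows": [[[0,-0.001,0],[0,0,0],0.045],[[0,0,0],[0,0,0],0.06],[[0,-0.01,0],[0,0,0],0.06],[[0,-0.02,0],[0,0,0],0.06],[[0,-0.03,0],[0,0,0],0.06],[[0,-0.04,0],[0,0,0],0.08],[[0,-0.04,-0.02],[0,0,0],0.08],[[0,-0.03,-0.03],[0,0,0],0.08]]}}

```text
t: 13.95
position: [0.6111, 0.0111, 0.2096]
ee_rot: [0.73, -0.681, 0.035, -0.038]
contact_force: [0.8, -0.4, -0.4]
finger_gap: 0.0798
```

```bash
python3 - <<'E'
from h import *
s=plan([.597,-.15,.22],Rt(-5.7),n=6,grip=.085)
E
```

```text
[[[0.0004,-0.0036,-0.0268],[-0.66,-0.03,0.01],0.085],[[0.0004,-0.0033,-0.0268],[-0.66,-0.03,0.01],0.085],[[0.0004,-0.003,-0.0268],[-0.66,-0.03,0.01],0.085],[[0.0004,-0.0027,-0.0269],[-0.66,-0.03,0.01],0.085],[[0.0004,-0.0023,-0.0269],[-0.66,-0.03,0.01],0.085],[[0.0003,-0.002,-0.0269],[-0.66,-0.03,0.01],0.085]]
```

Emit:
{"method": "step_arm", "body": {"rows": [[[0.0004,-0.003,-0.027],[-0.7,0,0],0.085],[[0.0004,-0.003,-0.027],[-0.7,0,0],0.085],[[0.0004,-0.003,-0.027],[-0.7,0,0],0.085],[[0.0004,-0.003,-0.027],[-0.7,0,0],0.085],[[0.0004,-0.003,-0.027],[-0.6,0,0],0.085],[[0.0004,-0.002,-0.02],[-0.6,0,0],0.085],[[0,0,-0.006],[0,0,0],0.085],[[0,0,0],[0,0,0],0.085]]}}

```text
t: 14.95
position: [0.5967, -0.1569, 0.2286]
ee_rot: [-0.704, 0.708, -0.033, 0.041]
contact_force: [-0.2, 0.6, -0.2]
finger_gap: 0.0851
```

```bash
python3 - <<'E'
from h import *
o,p,r=tool();print(p,r.as_euler('xyz',degrees=True),o['contact_force'],o['finger_gap'])
c,d=eyes.camera('wrist');cv2.imwrite("pics/o.png",c)
b,d=eyes.camera('scene');cv2.imwrite("pics/o2.png",b[130:330])
E
```

```text
[ 0.59674935 -0.15685922  0.22859046] [-90.30332204  -0.63028778  -6.0375205 ] [-0.247128    0.57442657 -0.21682442] 0.08508779675428438
```

View pics/o.png

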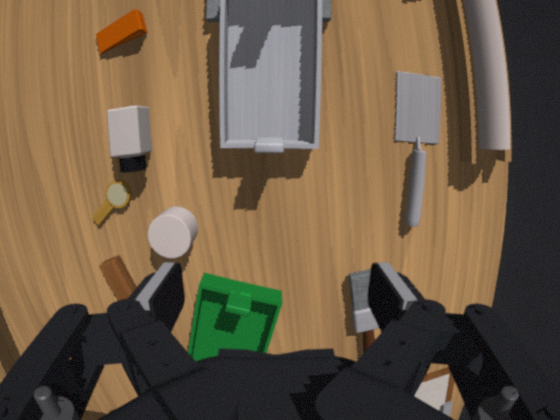

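View pics/o2.png

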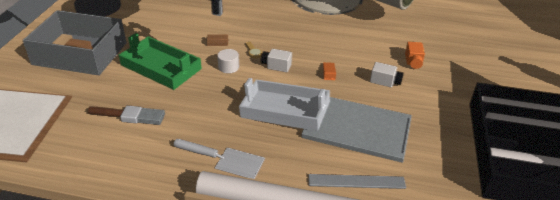

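```bash
python3 - <<'E'
from h import *
print(rays('wrist',[(221.5,147.5),(319,149.5)],.035)[:,:2]*1000)
print('green',rays('wrist',[(205,275),(281,291)],.03)[:,:2]*1000,'gneiss',rays('wrist',[(196,232)],.042)*1000,'brush/spat',rays('wrist',[(350,272),(410,227)],.005)*1000)
E
```

```text
[[ 543.70226714 -106.71660546]
 [ 652.03671493 -120.66062501]]
green [[ 497.98190667 -261.95152132]
 [ 591.98817303 -294.17800076]] gneiss [[ 500.59689203 -199.92673745   42.        ]] brush/spat [[ 687.68268979 -290.82940028    5.        ]
 [ 774.43166353 -235.93057883    5.        ]]
```

```bash
python3 - <<'E'
from h import *
s=plan([.5935,-.1455,.10],Rt(-6.0),n=5,grip=.085);s=plan([.5935,-.1455,.02],Rt(-6.0),n=6,start=s,grip=.085)
E
```

```text
[[[-0.0012,0.0257,0.0022],[0.06,0.0,0.13],0.085],[[-0.0011,0.0257,0.0022],[0.06,0.0,0.13],0.085],[[-0.0011,0.0257,0.0022],[0.06,0.0,0.13],0.085],[[-0.001,0.0257,0.0021],[0.06,0.0,0.13],0.085],[[-0.0009,0.0257,0.0021],[0.06,0.0,0.13],0.085]]
[[[0.0,0.0133,-0.0],[0.0,0.0,0.0],0.085],[[0.0,0.0133,-0.0],[0.0,0.0,0.0],0.085],[[0.0,0.0133,-0.0],[0.0,0.0,0.0],0.085],[[0.0,0.0133,-0.0],[0.0,0.0,0.0],0.085],[[0.0,0.0133,-0.0],[0.0,0.0,0.0],0.085],[[0.0,0.0133,-0.0],[0.0,0.0,0.0],0.085]]
```

Emit:
{"method": "step_arm", "body": {"rows": [[[-0.001,0.025,0.002],[0,0,0.1],0.085],[[-0.001,0.025,0.002],[0,0,0.1],0.085],[[-0.001,0.025,0.002],[0,0,0.1],0.085],[[-0.001,0.025,0.002],[0,0,0.1],0.085],[[-0.001,0.02,0.002],[0,0,0.1],0.085],[[0,0.015,0],[0,0,0],0.085],[[0,0.01,0],[0,0,0],0.085],[[0,0,0],[0,0,0],0.085]]}}

```text
t: 16.05
position: [0.5951, -0.1412, 0.0798]
ee_rot: [-0.705, 0.708, -0.033, 0.036]
contact_force: [0.8, 0.3, 0.4]
finger_gap: 0.0849
```

```bash
python3 - <<'E'
from h import *
s=plan([.5935,-.1455,.02],Rt(-6.0),n=6,grip=.085)
c,W=cloud('wrist');cv2.imwrite("pics/q.png",c)
E
```

```text
[[[-0.0002,0.01,-0.0007],[0.04,0.06,0.04],0.085],[[-0.0002,0.01,-0.0007],[0.04,0.06,0.04],0.085],[[-0.0002,0.01,-0.0007],[0.04,0.06,0.04],0.085],[[-0.0002,0.01,-0.0007],[0.04,0.06,0.04],0.085],[[-0.0002,0.01,-0.0007],[0.04,0.06,0.04],0.085],[[-0.0002,0.01,-0.0007],[0.04,0.06,0.04],0.085]]
```

View pics/q.png

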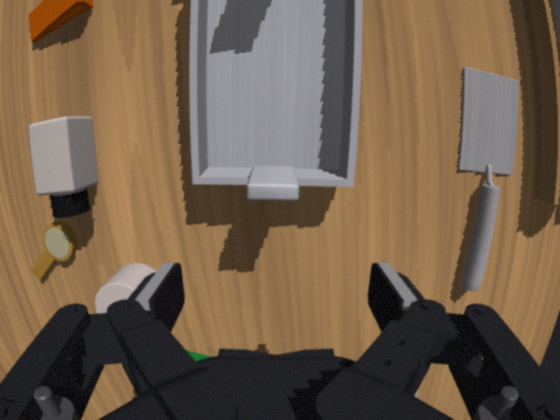

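Emit:
{"method": "step_arm", "body": {"rows": [[[0,0.01,-0.0007],[0,0,0],0.06],[[0,0.01,-0.0007],[0,0,0],0.06],[[0,0.01,-0.0007],[0,0,0],0.06],[[0,0.01,-0.0007],[0,0,0],0.06],[[0,0.01,-0.0007],[0,0,0],0.06],[[0,0.01,-0.0007],[0,0,0],0.06],[[0,0.005,0],[0,0,0],0.06],[[0,0,0],[0,0,0],0.06]]}}

```text
t: 17.1
position: [0.5958, -0.1466, 0.0115]
ee_rot: [-0.704, 0.708, -0.033, 0.037]
contact_force: [-0.3, 0.1, 0.6]
finger_gap: 0.0599
```

```bash
python3 - <<'E'
from h import *
o,p,r=tool();print(p,r.as_euler('xyz',degrees=True))
c,W=cloud('wrist');cv2.imwrite("pics/q2.png",c)
for v in range(245,300,5): print(v,[[int(x) for x in (W[v,u]*1000)] if np.isfinite(W[v,u,0]) else None for u in (195,200,205,210,215,335,340,345,350,355)])
E
```

```text
[ 0.5957651 -0.1466335  0.0115336] [-90.31442036  -0.37654844  -5.65591249]
245 [[547, -144, 0], [550, -144, 0], [553, -145, 0], [556, -145, 0], [560, -145, 1], [631, -153, 0], [634, -153, 0], [638, -153, 0], [641, -153, 0], [644, -154, 0]]
250 [[546, -148, -1], [549, -148, 0], [553, -148, 0], [556, -148, 0], [559, -148, 0], [631, -156, 0], [634, -156, 0], [637, -156, 0], [641, -157, 0], [644, -157, 0]]
255 [[546, -151, 0], [549, -151, 0], [552, -151, 0], [555, -151, 0], [558, -152, 0], [631, -159, 0], [634, -159, 0], [637, -160, 0], [641, -160, 0], [644, -161, 0]]
260 [[562, -132, 53], [564, -132, 53], [566, -132, 53], [567, -135, 47], [558, -155, 0], [631, -163, 0], [634, -163, 0], [627, -138, 53], [629, -139, 53], [631, -139, 53]]
265 [[563, -132, 57], [565, -132, 58], [567, -133, 57], [567, -137, 47], [557, -158, 0], [631, -166, -1], [626, -145, 44], [627, -141, 52], [628, -139, 58], [630, -139, 59]]
270 [[564, -133, 62], [566, -133, 62], [567, -135, 57], [566, -140, 48], [556, -162, 0], [631, -169, 0], [626, -147, 44], [626, -142, 56], None, [629, -140, 62]]
275 [[565, -132, 68], [567, -133, 66], [566, -137, 58], [566, -141, 49], [556, -165, 0], [631, -173, 0], [626, -149, 46], [626, -144, 57], [626, -140, 65], [628, -138, 69]]
280 [[566, -133, 71], [567, -134, 68], [566, -139, 58], [566, -144, 50], [555, -169, 0], [631, -177, -1], [625, -151, 48], [626, -146, 56], [626, -142, 65], [626, -138, 73]]
285 [[567, -133, 75], [566, -136, 68], [566, -140, 62], [565, -147, 49], [555, -172, 0], [630, -180, 0], [625, -153, 48], [626, -148, 58], [626, -144, 66], [626, -139, 74]]
290 [[566, -135, 76], [566, -139, 68], [566, -142, 62], [565, -148, 51], [554, -176, 0], [630, -183, 0], [625, -156, 48], [625, -150, 58], [626, -145, 68], [626, -142, 74]]
295 [[566, -136, 77], [566, -140, 70], [566, -144, 63], [565, -150, 53], [553, -180, 0], [630, -188, 0], [625, -157, 50], [625, -153, 58], [625, -147, 68], [626, -143, 76]]
```

View pics/q2.png

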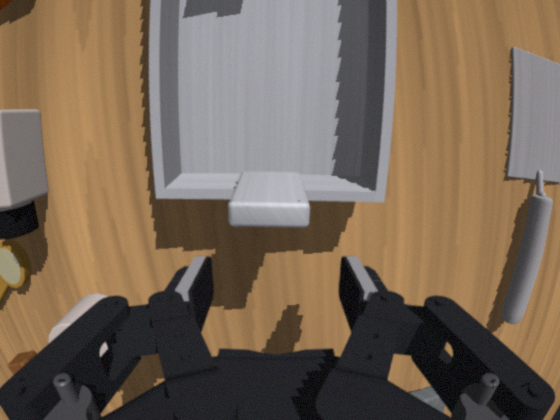

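```bash
python3 - <<'E'
from h import *
c,W=cloud('wrist')
for v in range(300,420,10): print(v,[[int(x) for x in (W[v,u]*1000)] if np.isfinite(W[v,u,0]) else None for u in (200,215,230,250,275,300,320,340,350)])
E
```

```text
300 [[566, -142, 72], [553, -184, 0], [563, -184, 0], [576, -185, 0], [592, -187, 0], [608, -188, 0], [620, -189, 1], [625, -160, 50], [625, -149, 70]]
310 [[565, -146, 72], [552, -191, 0], [562, -191, 1], [575, -193, 0], [591, -194, 0], [607, -196, 0], [620, -198, 0], [634, -199, 0], [625, -154, 69]]
320 [[565, -149, 75], [550, -199, 0], [560, -200, 0], [574, -200, 0], [590, -202, 0], [607, -205, 0], [620, -206, 0], [634, -207, 0], [625, -156, 73]]
330 [[565, -153, 76], [548, -208, 0], [559, -208, 0], [572, -209, 0], [589, -211, 0], [606, -212, 0], [620, -214, 0], [633, -216, 0], [624, -160, 75]]
340 [[578, -128, 117], [547, -216, 0], [557, -217, 0], [571, -218, 0], [588, -219, 0], [606, -221, 0], [619, -222, 0], [634, -225, 0], [615, -130, 118]]
350 [[579, -128, 120], [545, -226, 0], [584, -135, 112], [590, -135, 112], [588, -228, 0], [605, -230, 0], [608, -137, 112], None, [614, -130, 122]]
360 [[580, -128, 125], [581, -134, 117], [585, -134, 117], [590, -135, 117], [596, -135, 117], [603, -137, 116], [608, -137, 117], [611, -130, 125], [614, -130, 126]]
370 [[580, -128, 128], [585, -126, 130], [586, -133, 122], [590, -135, 121], [596, -135, 121], [602, -136, 121], [607, -136, 122], [611, -129, 129], [613, -131, 129]]
380 [[582, -126, 134], [585, -126, 133], [586, -134, 125], [591, -134, 126], [596, -135, 125], [602, -135, 126], [607, -136, 125], [610, -128, 134], [612, -128, 134]]
390 [[583, -125, 137], [585, -126, 136], [588, -126, 136], [591, -134, 129], [596, -135, 128], [602, -136, 128], [606, -136, 129], [609, -128, 136], [611, -128, 137]]
400 [[583, -124, 140], [586, -125, 139], [589, -126, 139], [591, -134, 132], [596, -135, 131], [602, -136, 131], [605, -128, 139], [609, -127, 140], [611, -128, 140]]
410 [None, [586, -126, 141], [589, -126, 142], [591, -134, 134], [596, -134, 135], [601, -135, 134], [605, -127, 142], [609, -128, 142], [610, -128, 142]]
```

Emit:
{"method": "step_arm", "body": {"rows": [[[0,0.007,0],[0,0,0],0.06],[[0,0.007,0],[0,0,0],0.06],[[0,0.006,0],[0,0,0],0.06],[[0,0,0],[0,0,0],0.06]]}}

```text
t: 17.7
position: [0.5964, -0.1469, -0.0089]
ee_rot: [-0.704, 0.709, -0.032, 0.038]
contact_force: [-0.4, 0.0, 0.2]
finger_gap: 0.0599
```

```bash
python3 - <<'E'
from h import *
o,p,r=tool();print(p,r.as_euler('xyz',degrees=True),o['contact_force'])
c,W=cloud('wrist')
for v in range(250,300,5): print(v,[[int(x) for x in (W[v,u]*1000)] if np.isfinite(W[v,u,0]) else None for u in (195,200,205,210,215)])
b,d=eyes.camera('side');cv2.imwrite("pics/r.png",cv2.resize(b[120:260,220:360],None,fx=4,fy=4,interpolation=cv2.INTER_CUBIC))
E
```

```text
[ 0.59636511 -0.14685741 -0.00893331] [-90.34563973  -0.47037491  -5.64707364] [-0.37196035  0.02875323  0.1887631 ]
250 [[553, -140, 0], [556, -140, 0], [559, -141, 0], [562, -140, 1], [564, -141, 0]]
255 [[553, -143, 0], [555, -143, 0], [558, -143, 0], [561, -144, 0], [564, -144, 0]]
260 [[562, -132, 32], [564, -132, 32], [567, -133, 32], [567, -135, 26], [563, -147, 0]]
265 [[564, -132, 38], [565, -133, 37], [567, -133, 36], [567, -138, 27], [563, -150, 0]]
270 [[564, -133, 42], [566, -133, 42], [567, -135, 37], [567, -140, 27], [562, -152, 0]]
275 [[566, -132, 48], [567, -133, 46], [566, -138, 36], [567, -142, 29], [562, -155, 0]]
280 [[566, -133, 51], [567, -134, 48], [566, -140, 36], [566, -144, 28], [561, -159, -1]]
285 [[567, -133, 55], [567, -137, 48], [567, -140, 41], [566, -146, 30], [561, -162, 0]]
290 [[566, -136, 54], [567, -138, 49], [567, -142, 42], [566, -149, 30], [560, -165, 0]]
295 [[567, -136, 57], [566, -141, 49], [566, -145, 41], [566, -150, 32], [559, -168, 0]]
```

View pics/r.png

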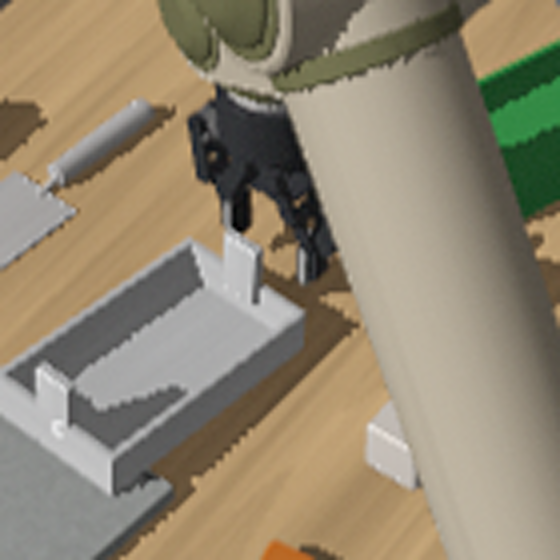

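Emit:
{"method": "step_arm", "body": {"rows": [[[0,0,0.006],[0,0.1,0],0.06],[[0,0,0.006],[0,0.1,0],0.06],[[0,0,0.006],[0,0,0],0.06],[[0,0,0.006],[0,0,0],0.06],[[0,0,0.006],[0,0,0],0.06],[[0,0,0.006],[0,0,0],0.06],[[0,0,0.006],[0,0,0],0.06],[[0,0,0],[0,0,0],0.06]]}}

```text
t: 18.8
position: [0.6017, -0.1033, -0.0079]
ee_rot: [-0.703, 0.709, -0.032, 0.04]
contact_force: [0.6, -0.4, -0.5]
finger_gap: 0.0599
```

```bash
cat >>h.py <<'E'
C=np.array([.6253,.160]);U=np.array([.1028,.9947]);N=np.array([.9947,-.1028])
def bf(P): d=np.asarray(P)[:2]-C; return np.round(np.array([d@N,d@U])*1000,1)
E
python3 - <<'E'
from h import *
o,p,r=tool();print(p,bf(p),r.as_euler('xyz',degrees=True),o['contact_force'])
c,W=cloud('wrist');cv2.imwrite("pics/s.png",c)
E
```

```text
[ 0.60172191 -0.1033215  -0.00789382] [   3.6 -264.3] [-90.50060978  -0.63016305  -5.83839905] [ 0.61692829 -0.3569493  -0.52023672]
```

View pics/s.png

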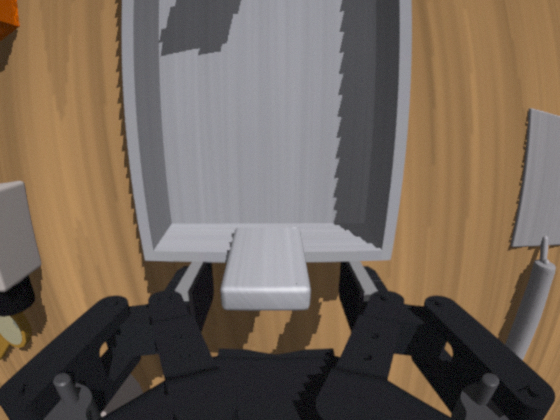

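```bash
python3 - <<'E'
from h import *
for z in (.035,.040): print(rays('wrist',[(148,261.5),(392,261.5)],z)[:,:2]*1000)
c,W=cloud('wrist')
for v in (225,240,255,262,270,280,290,300,310): print(v,[[int(x) for x in (W[v,u]*1000)] if np.isfinite(W[v,u,0]) else None for u in (160,185,200,265,345,360,380)])
E
```

```text
[[546.11328389 -87.49786446]
 [654.59192702 -98.88113689]]
[[548.53501793 -85.46752502]
 [652.72856452 -96.40113824]]
225 [[550, -74, 22], [558, -80, 7], [566, -80, 7], [598, -83, 8], [638, -88, 8], [646, -89, 8], [650, -82, 30]]
240 [[550, -80, 25], [561, -82, 23], [569, -83, 24], [599, -82, 35], [634, -89, 25], [642, -91, 24], [649, -88, 32]]
255 [[552, -85, 33], [564, -85, 35], [571, -86, 35], [599, -83, 47], [633, -93, 34], [639, -93, 35], [648, -94, 35]]
262 [[536, -102, 0], [551, -103, 0], [570, -89, 35], [599, -84, 52], [632, -96, 34], [639, -96, 35], [660, -116, -1]]
270 [[535, -107, 0], [563, -92, 35], [572, -89, 43], [599, -84, 58], [632, -99, 36], [637, -96, 43], [660, -120, 0]]
280 [[533, -113, 0], [568, -88, 53], [572, -92, 47], [599, -85, 65], [632, -103, 37], [635, -96, 52], [645, -101, 45]]
290 [[532, -120, 0], [570, -89, 60], [572, -96, 48], [599, -87, 68], [631, -107, 39], [632, -95, 61], [639, -95, 63]]
300 [[564, -87, 71], [569, -92, 61], [571, -99, 51], [599, -90, 68], [631, -110, 42], [632, -98, 62], [637, -94, 71]]
310 [[566, -87, 77], [574, -88, 76], [571, -102, 53], [598, -95, 68], [630, -115, 43], [632, -103, 62], [635, -95, 76]]
```

Emit:
{"method": "step_arm", "body": {"rows": [[[0,0,0.008],[0,0,0],0.06],[[0,0,0.008],[0,0,0],0.06],[[0,0,0.008],[0,0,0],0.06],[[0,0,0.008],[0,0,0],0.06],[[0,0,0.008],[0,0,0],0.06],[[0,0,0.008],[0,0,0],0.06],[[0,0,0.008],[0,0,0],0.06],[[0,0,0],[0,0,0],0.06]]}}

```text
t: 19.9
position: [0.6085, -0.0459, -0.0072]
ee_rot: [-0.701, 0.711, -0.031, 0.04]
contact_force: [0.5, -1.5, 1.8]
finger_gap: 0.0599
```

```bash
python3 - <<'E'
from h import *
o,p,r=tool();print(p,bf(p),r.as_euler('xyz',degrees=True),o['contact_force'])
c,W=cloud('wrist');cv2.imwrite("pics/s2.png",c)
E
```

```text
[ 0.60848167 -0.04588947 -0.00720383] [   4.4 -206.5] [-90.73291276  -0.77382734  -5.80922112] [ 0.49596934 -1.47074126  1.80602593]
```

View pics/s2.png

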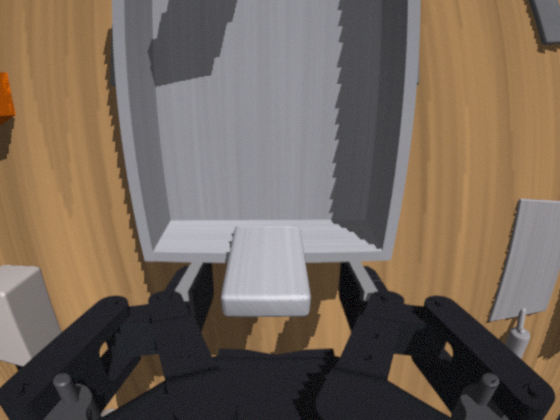

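Emit:
{"method": "step_arm", "body": {"rows": [[[0,0,0.008],[0,0,0],0.06],[[0,0,0.008],[0,0,0],0.06],[[0,0,0.008],[0.1,0,0],0.06],[[0,0,0.008],[0.1,0,0],0.06],[[0,0,0.008],[0.1,0,0],0.06],[[0,0,0.008],[0.1,0,0],0.06],[[0,0,0.008],[0.1,0,0],0.06],[[0,0,0],[0,0,0],0.06]]}}

```text
t: 20.95
position: [0.6143, 0.0142, -0.0078]
ee_rot: [-0.705, 0.707, -0.031, 0.04]
contact_force: [0.5, 0.0, 0.1]
finger_gap: 0.06
```

```bash
python3 - <<'E'
from h import *
o,p,r=tool();print(p,bf(p),r.as_euler('xyz',degrees=True),o['contact_force'])
c,W=cloud('wrist');cv2.imwrite("pics/s3.png",c)
b,_=eyes.camera('scene');cv2.imwrite("pics/s4.png",cv2.resize(b[170:300,210:440],(800,452)))
E
```

```text
[ 0.61434181  0.01422675 -0.00780837] [   4.1 -146.1] [-90.16921311  -0.74853733  -5.81326628] [0.47049905 0.03754778 0.13550129]
```

View pics/s3.png

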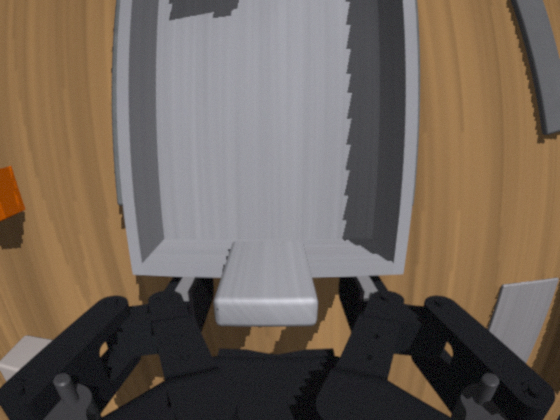

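View pics/s4.png

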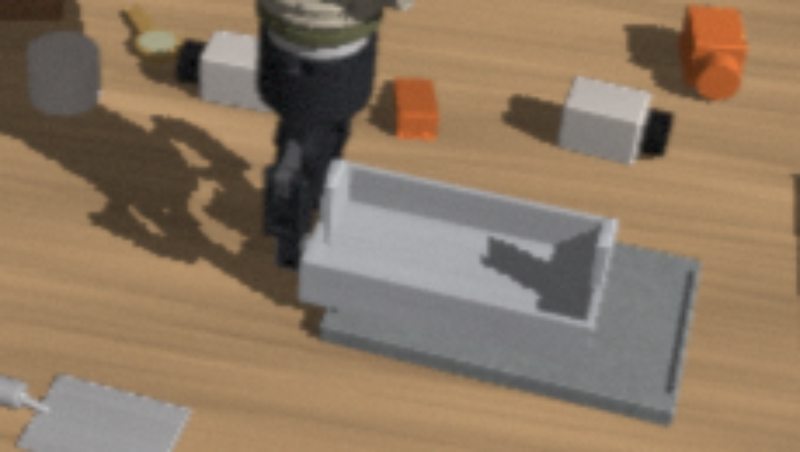

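Emit:
{"method": "step_arm", "body": {"rows": [[[0,-0.002,0.006],[0,0,0],0.06],[[0,-0.002,0.006],[0,0,0],0.06],[[0,-0.001,0.006],[0,0,0],0.06],[[0,0,0.006],[0,0,0],0.06],[[0,0,0.006],[0,0,0],0.06],[[0,0,0],[0,0,0],0.06]]}}

```text
t: 21.8
position: [0.6168, 0.0458, -0.0033]
ee_rot: [-0.705, 0.707, -0.032, 0.04]
contact_force: [0.4, 0.2, -0.0]
finger_gap: 0.06
```

```bash
python3 - <<'E'
from h import *
o,p,r=tool();print(p,bf(p),r.as_euler('xyz',degrees=True),o['contact_force'])
for n in ('scene','side'):
    b,_=eyes.camera(n); cv2.imwrite(f'pics/u_{n}.png',b)
a=cv2.imread('pics/u_scene.png');cv2.imwrite('pics/u1.png',cv2.resize(a[195:295,285:420],None,fx=5.9,fy=5.9,interpolation=cv2.INTER_CUBIC))
a=cv2.imread('pics/u_side.png');cv2.imwrite('pics/u2.png',cv2.resize(a[175:305,150:290],None,fx=4.5,fy=4.5,interpolation=cv2.INTER_CUBIC))
E
```

```text
[ 0.61678253  0.04576014 -0.00329076] [   3.3 -114.5] [-90.17324388  -0.63243028  -5.84119176] [ 0.3817357   0.19065645 -0.04894968]
```

View pics/u1.png

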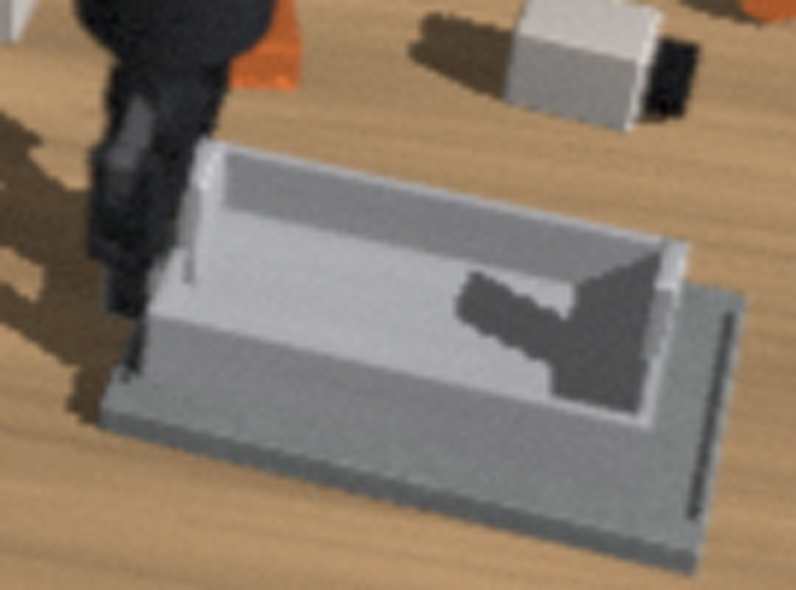

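View pics/u2.png

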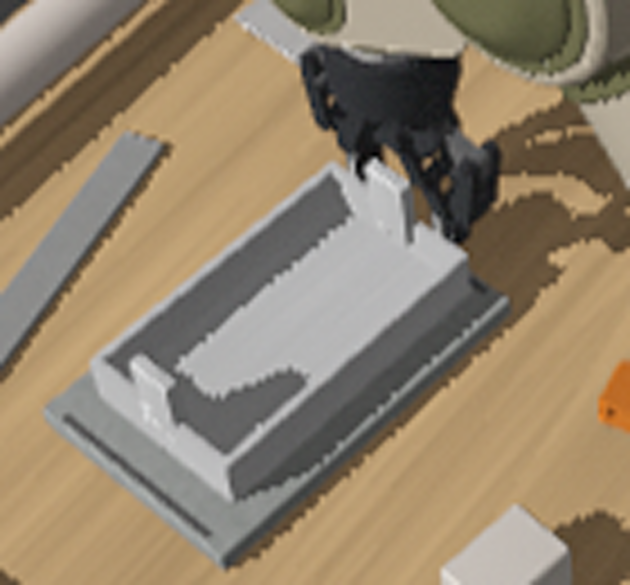

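Emit:
{"method": "step_arm", "body": {"rows": [[[0,0,-0.01],[0,0,0],0.06],[[0,0,-0.015],[0,0,0],0.06],[[0,-0.02,-0.01],[0,0,0],0.06],[[0,-0.04,0],[0,0,0],0.06],[[0,-0.05,0],[0,0,0],0.06],[[0,-0.05,0.01],[0,0,0],0.085],[[0,-0.05,0.03],[0,0,0],0.085],[[0,-0.04,0.04],[0,0,0],0.085]]}}

```text
t: 22.9
position: [0.6176, 0.0812, 0.2513]
ee_rot: [-0.705, 0.707, -0.039, 0.041]
contact_force: [0.1, 0.2, 0.3]
finger_gap: 0.0852
```

Emit:
{"method": "step_arm", "body": {"rows": [[[0,-0.03,0.04],[0,0,0],0.085],[[0,-0.01,0.02],[0,0,0],0.085],[[0,0,0],[0,0,0],0.085]]}}

```text
t: 23.28
position: [0.6249, 0.1415, 0.2962]
ee_rot: [-0.705, 0.707, -0.036, 0.043]
contact_force: [-0.1, -1.4, 0.4]
finger_gap: 0.0852
```

```bash
python3 - <<'E'
from h import *
o,p,r=tool();print(p,bf(p),r.as_euler('xyz',degrees=True),o['contact_force'])
c,_=eyes.camera('wrist'); cv2.imwrite(f'pics/v.png',c)
E
```

```text
[0.62491019 0.14145268 0.2961714 ] [  1.5 -18.5] [-90.05675201  -0.6093716   -6.44598629] [-0.14291664 -1.38651829  0.39665892]
```

View pics/v.png

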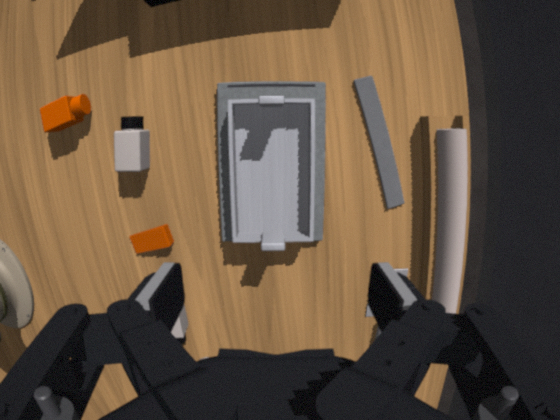

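```bash
python3 - <<'E'
from h import *
c=cv2.imread('pics/v.png')
cv2.imwrite('pics/v1.png',cv2.resize(c[75:165,205:335],None,fx=6,fy=6,interpolation=cv2.INTER_CUBIC))
cv2.imwrite('pics/v2.png',cv2.resize(c[165:255,205:335],None,fx=6,fy=6,interpolation=cv2.INTER_CUBIC))
E
```

```text
(no output)
```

View pics/v1.png

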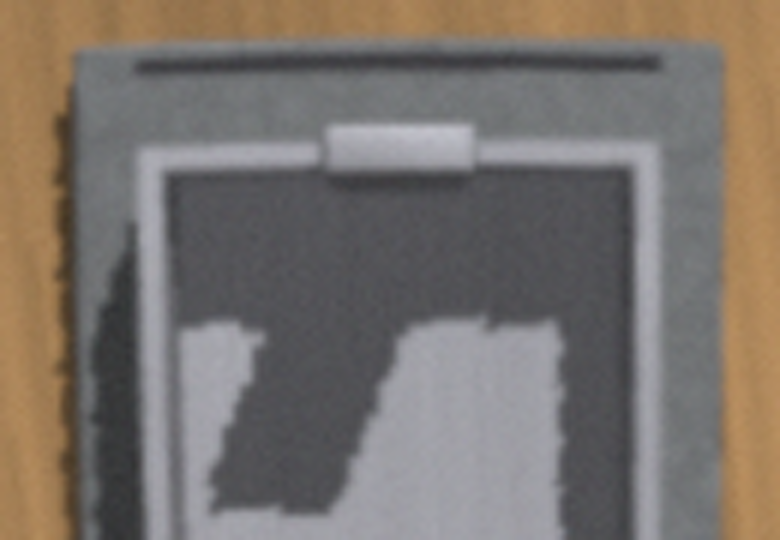

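View pics/v2.png

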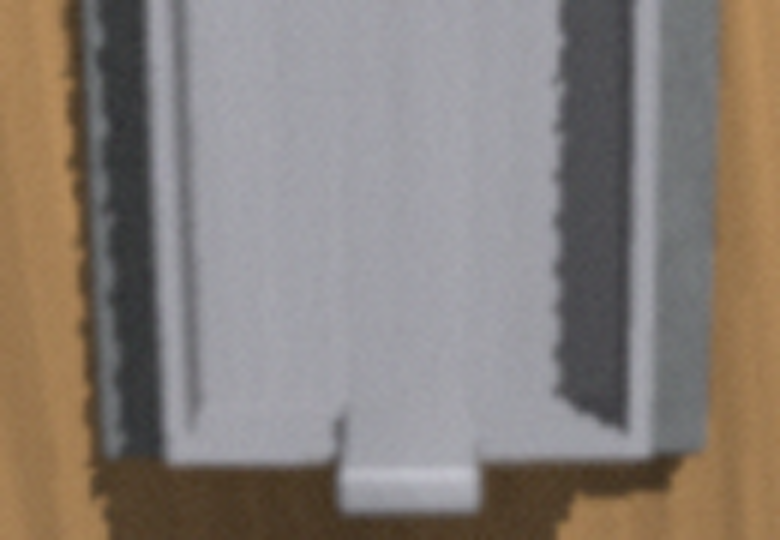

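```bash
cat >>h.py <<'E'
def px(c,o,k): return (np.asarray(c,float)+.5)/k-.5+np.asarray(o)
def fit(Q):  # TL(-x,+y) TR(+x,+y) BR BL
    Q=np.asarray(Q)[:,:2]; c=Q.mean(0); y=(Q[0]+Q[1]-Q[2]-Q[3])/2; x=(Q[1]+Q[2]-Q[0]-Q[3])/2
    return c*1000,np.degrees(np.arctan2(y[0],y[1])),np.degrees(np.arctan2(-x[1],x[0])),np.linalg.norm(x)*1000,np.linalg.norm(y)*1000
E
python3 - <<'E'
from h import *
def rr(a,b,z): return rays('wrist',np.r_[px(a,(205,75),6),px(b,(205,165),6)],z)
B=fit(rr([(75,48),(720,44)],[(704,452),(104,455)],.015)); T=fit(rr([(137,147),(660,143)],[(652,460),(166,465)],.05))
print(B);print(T)
a=np.radians(B[1]);u=np.array([np.sin(a),np.cos(a)]);n=np.array([u[1],-u[0]]);d=T[0]-B[0];print('off',d@n,d@u)
E
```

```text
(array([623.90004456, 157.95533247]), np.float64(6.214038970631453), np.float64(6.30680527304164), np.float64(147.99729192210515), np.float64(227.8035038247078))
(array([623.79932958, 149.67804846]), np.float64(5.909607189394236), np.float64(6.104200822212972), np.float64(110.43036159292063), np.float64(190.1752562677438))
off 0.7958343813450748 -8.239552271778484
```

```bash
python3 - <<'E'
from h import *
s=plan([.6135,.015,.20],Rt(-6.1),n=5,grip=.06);s=plan([.6135,.015,.0],Rt(-6.1),n=10,start=s,grip=.06)
E
```

```text
[[[0.0004,0.0192,-0.0252],[0.02,-0.08,0.11],0.06],[[0.0004,0.0192,-0.0252],[0.02,-0.08,0.11],0.06],[[0.0004,0.0192,-0.0252],[0.02,-0.08,0.11],0.06],[[0.0004,0.0192,-0.0252],[0.02,-0.08,0.11],0.06],[[0.0004,0.0192,-0.0252],[0.02,-0.08,0.11],0.06]]
[[[0.0,0.02,-0.0],[0.0,0.0,0.0],0.06],[[0.0,0.02,-0.0],[0.0,0.0,0.0],0.06],[[0.0,0.02,-0.0],[0.0,0.0,0.0],0.06],[[0.0,0.02,-0.0],[0.0,0.0,0.0],0.06],[[0.0,0.02,-0.0],[0.0,0.0,0.0],0.06],[[0.0,0.02,-0.0],[0.0,0.0,0.0],0.06],[[0.0,0.02,-0.0],[0.0,0.0,0.0],0.06],[[0.0,0.02,-0.0],[0.0,0.0,0.0],0.06]]
[[[0.0,0.02,-0.0],[0.0,0.0,0.0],0.06],[[0.0,0.02,-0.0],[0.0,0.0,0.0],0.06]]
```

Emit:
{"method": "step_arm", "body": {"rows": [[[0.0004,0.019,-0.025],[0,0,0],0.06],[[0.0004,0.019,-0.025],[0,0,0],0.06],[[0.0004,0.019,-0.025],[0,0,0],0.06],[[0.0004,0.019,-0.025],[0,0,0.1],0.06],[[0.0004,0.019,-0.02],[0,0,0.1],0.06],[[0,0.02,-0.004],[0,0,0],0.06],[[0,0.02,0],[0,0,0],0.06],[[0,0,0],[0,0,0],0.06]]}}

```text
t: 24.32
position: [0.6075, -0.0008, 0.1496]
ee_rot: [-0.705, 0.706, -0.047, 0.042]
contact_force: [-0.6, 1.4, 0.4]
finger_gap: 0.0596
```

```bash
python3 - <<'E'
from h import *
o,p,r=tool();print(p,bf(p),r.as_euler('xyz',degrees=True))
s=plan([.6135,.015,.0],Rt(-6.1),n=8,grip=.06)
E
```

```text
[ 0.60745897 -0.00080482  0.14955824] [  -1.2 -161.8] [-90.14817151   0.37504943  -7.26388539]
[[[0.0006,0.0187,0.0021],[0.02,-0.15,-0.05],0.06],[[0.0006,0.0187,0.0021],[0.02,-0.15,-0.05],0.06],[[0.0006,0.0187,0.0021],[0.02,-0.15,-0.05],0.06],[[0.0006,0.0187,0.0021],[0.02,-0.15,-0.05],0.06],[[0.0006,0.0187,0.0021],[0.02,-0.15,-0.05],0.06],[[0.0006,0.0187,0.0021],[0.02,-0.15,-0.05],0.06],[[0.0006,0.0187,0.0021],[0.02,-0.15,-0.05],0.06],[[0.0006,0.0187,0.0021],[0.02,-0.15,-0.05],0.06]]
```

Emit:
{"method": "step_arm", "body": {"rows": [[[0.0006,0.02,0.001],[0,-0.2,-0.05],0.06],[[0.0006,0.02,0.001],[0,-0.2,-0.05],0.06],[[0.0006,0.02,0.001],[0,-0.2,-0.05],0.06],[[0.0006,0.02,0.001],[0,-0.2,0],0.06],[[0.0006,0.02,0.001],[0,-0.2,0],0.06],[[0.0006,0.018,0.001],[0,-0.2,0],0.06],[[0,0.015,0],[0,0,0],0.06],[[0,0.008,0],[0,0,0],0.06]]}}

```text
t: 25.32
position: [0.6129, -0.0026, 0.0099]
ee_rot: [-0.705, 0.708, -0.038, 0.041]
contact_force: [-0.3, 0.1, -0.1]
finger_gap: 0.0605
```

Emit:
{"method": "step_arm", "body": {"rows": [[[0,0,0],[0,0,0],0.06]]}}

```text
t: 25.45
position: [0.6128, -0.0029, 0.0097]
ee_rot: [-0.705, 0.707, -0.038, 0.04]
contact_force: [0.2, -0.3, -0.3]
finger_gap: 0.06
```

```bash
python3 - <<'E'
from h import *
o,p,r=tool();print(p,bf(p),r.as_euler('xyz',degrees=True))
c,W=cloud('wrist');cv2.imwrite('pics/w.png',c)
E
```

```text
[ 0.61280013 -0.00286105  0.00974762] [   4.3 -163.3] [-90.228379    -0.20516002  -6.36913887]
```

View pics/w.png

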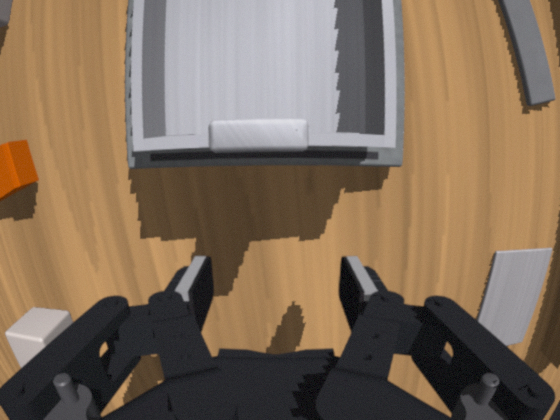

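Emit:
{"method": "step_arm", "body": {"rows": [[[0,0.008,0.003],[0.1,-0.1,0],0.06],[[-0.001,0.003,0.007],[0.1,0,0],0.06],[[0,0,0.007],[0,0,0],0.06],[[0,0,0.007],[0,0,0],0.06],[[0,0,0.007],[0,0,0],0.06],[[0,0,0.007],[0,0,0],0.06],[[0,0,0.006],[0,0,0],0.06],[[0,0,0],[0,0,0],0.06]]}}

```text
t: 26.5
position: [0.6179, 0.0447, -0.0001]
ee_rot: [-0.706, 0.706, -0.036, 0.041]
contact_force: [-0.7, -0.2, -0.1]
finger_gap: 0.06
```

```bash
python3 - <<'E'
from h import *
o,p,r=tool();print(p,bf(p),r.as_euler('xyz',degrees=True),o['contact_force'])
E
```

```text
[ 6.17944132e-01  4.47394825e-02 -6.52753323e-05] [   4.5 -115.4] [-90.02175511  -0.40786036  -6.19554886] [-0.70260417 -0.24746451 -0.09520924]
```

Emit:
{"method": "step_arm", "body": {"rows": [[[0,0,0.003],[0,0,0],0.06],[[0,0,0.003],[0,0,0],0.06],[[0,0,0.002],[0,0,0],0.06],[[0,0,0],[0,0,0],0.06]]}}

```text
t: 27.0
position: [0.6188, 0.0515, -0.0001]
ee_rot: [-0.705, 0.707, -0.036, 0.041]
contact_force: [0.7, -1.7, -0.1]
finger_gap: 0.06
```

```bash
python3 - <<'E'
from h import *
o,p,r=tool();print(p,bf(p),r.as_euler('xyz',degrees=True),o['contact_force'])
E
```

```text
[ 6.18759261e-01  5.15338066e-02 -6.84264496e-05] [   4.6 -108.6] [-90.13136281  -0.38906339  -6.23513883] [ 0.65554298 -1.67009303 -0.08534818]
```

Another 2 mm, then retreat and look from above.

Emit:
{"method": "step_arm", "body": {"rows": [[[0,0,0.0025],[0,0,0],0.06],[[0,0,0],[0,0,0],0.06],[[0,0,-0.01],[0,0,0],0.06],[[0,-0.005,-0.015],[0,0,0],0.06],[[0,-0.03,-0.01],[0,0,0],0.06],[[0,-0.05,0],[0,0,0],0.06],[[0,-0.05,0],[0,0,0],0.06],[[0,-0.05,0.02],[0,0,0],0.085]]}}

```text
t: 28.0
position: [0.6142, 0.0339, 0.1877]
ee_rot: [0.706, -0.706, 0.04, -0.04]
contact_force: [-0.2, -0.3, -0.6]
finger_gap: 0.0761
```

Emit:
{"method": "step_arm", "body": {"rows": [[[0,-0.05,0.03],[0,0,0],0.085],[[0,-0.03,0.03],[0,0,0],0.085],[[0,-0.01,0.03],[0,0,0],0.085],[[0,0,0.01],[0,0,0],0.085],[[0,0,0],[0,0,0],0.085],[[0,0,0],[0,0,0],0.085]]}}

```text
t: 28.75
position: [0.6259, 0.1308, 0.2859]
ee_rot: [0.706, -0.706, 0.039, -0.044]
contact_force: [0.3, -0.6, 0.0]
finger_gap: 0.0848
```

```bash
python3 - <<'E'
from h import *
o,p,r=tool();print(p,bf(p),r.as_euler('xyz',degrees=True),o['contact_force'])
c,_=eyes.camera('wrist'); cv2.imwrite(f'pics/x.png',c)
b,_=eyes.camera('scene'); cv2.imwrite(f'pics/x_s.png',b)
E
```

```text
[0.62592796 0.13075475 0.2859036 ] [  3.6 -29. ] [-89.93010716  -0.41810152  -6.71360364] [ 0.31920702 -0.55214171  0.04160156]
```

View pics/x.png

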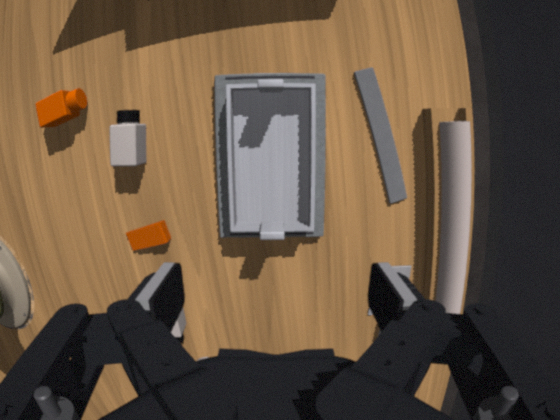

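View pics/x_s.png

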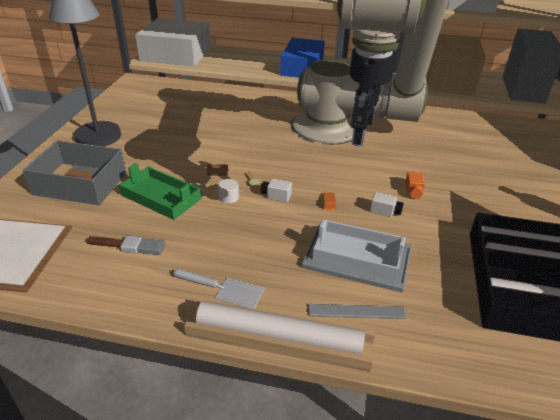

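```bash
python3 - <<'E'
from h import *
c=cv2.imread('pics/x.png')
cv2.imwrite('pics/x1.png',cv2.resize(c[65:155,205:335],None,fx=6,fy=6,interpolation=cv2.INTER_CUBIC))
cv2.imwrite('pics/x2.png',cv2.resize(c[160:250,205:335],None,fx=6,fy=6,interpolation=cv2.INTER_CUBIC))
E
```

```text
(no output)
```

View pics/x1.png

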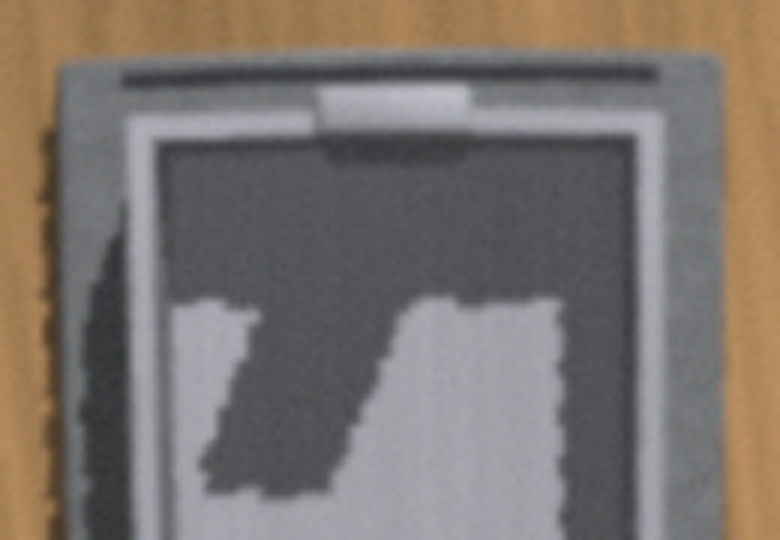

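View pics/x2.png

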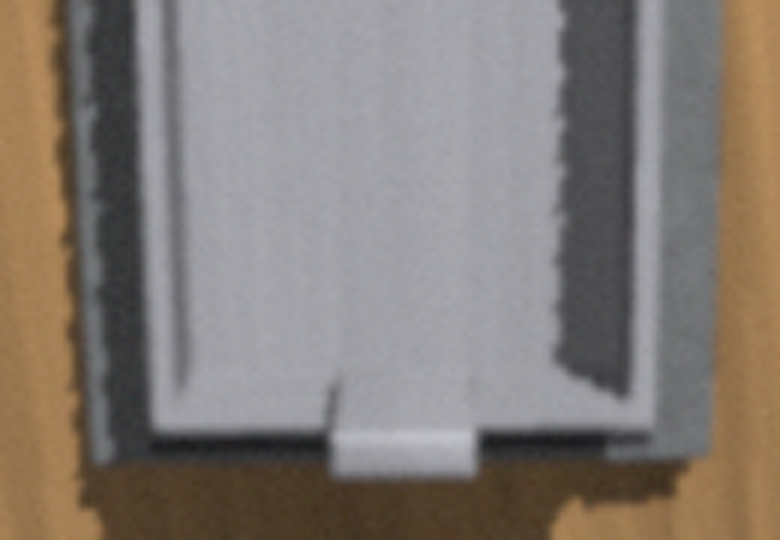

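```bash
python3 - <<'E'
from h import *
def rr(a,b,z): return rays('wrist',np.r_[px(a,(205,65),6),px(b,(205,160),6)],z)
B=fit(rr([(59,64),(721,60)],[(710,457),(92,463)],.015)); T=fit(rr([(125,117),(664,112)],[(655,430),(153,432)],.05))
print(B);print(T)
a=np.radians(B[1]);u=np.array([np.sin(a),np.cos(a)]);n=np.array([u[1],-u[0]]);d=T[0]-B[0];print('off',d@n,d@u)
# bottles from wrist & scene cloud
p,W=cloud('scene');cv2.imwrite('pics/y.png',cv2.resize(p[165:230,230:430],None,fx=4,fy=4,interpolation=cv2.INTER_CUBIC))
p,W=cloud('side');cv2.imwrite('pics/y2.png',cv2.resize(p[200:330,230:350],None,fx=4,fy=4,interpolation=cv2.INTER_CUBIC))
E
```

```text
(array([624.39955559, 158.34149903]), np.float64(6.191141652902013), np.float64(6.40586754831777), np.float64(148.69677501995514), np.float64(227.20862588862053))
(array([625.66192167, 158.77830032]), np.float64(6.21308946123465), np.float64(6.464665719146212), np.float64(110.70505768929836), np.float64(190.50884028281519))
off 1.2078964018803127 0.570394411492625
```

View pics/y.png

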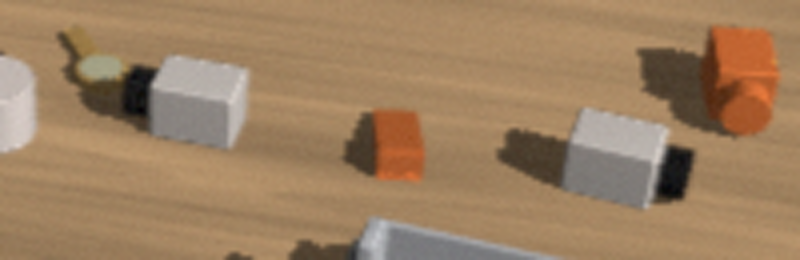

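View pics/y2.png

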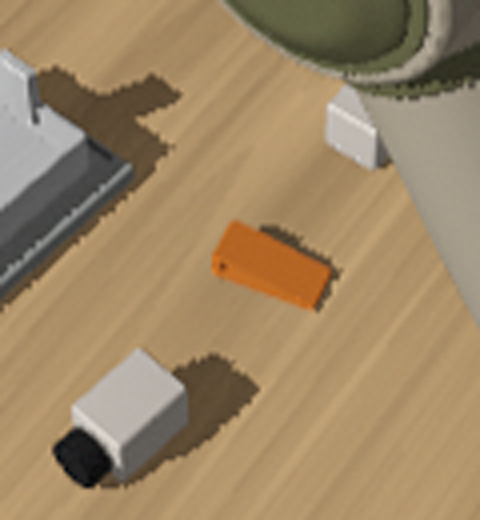

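```bash
cat >>h.py <<'E'
def bottles(cams=('scene','side','wrist'),save=None):
    out=[]
    for n in cams:
        p,W=cloud(n); hs=cv2.cvtColor(p,cv2.COLOR_BGR2HSV)
        x,y,z=W[...,0],W[...,1],W[...,2]
        M=((np.abs(z-.042)<.005)&(hs[...,1]<45)&(hs[...,2]>110)&(x>.2)&(x<.56)&(y>-.35)&(y<.45)).astype(np.uint8)
        k,l,s,c=cv2.connectedComponentsWithStats(M)
        for i in range(1,k):
            if s[i,4]<80: continue
            ct=max(cv2.findContours((l==i).astype(np.uint8),cv2.RETR_EXTERNAL,cv2.CHAIN_APPROX_NONE)[0],key=len)
            X=rays(n,ct,.042); r=rect(X); 
            bp=cv2.boxPoints(r); e=bp[1]-bp[0]; e2=bp[2]-bp[1]
            if np.linalg.norm(e2)>np.linalg.norm(e): e=e2
            print(n,s[i,4],'c',np.round(r[0],1),'sz',np.round(r[1],1),'long-axis deg',round(np.degrees(np.arctan2(e[1],e[0]))%180,1))
        D=((z>.02)&(z<.045)&(hs[...,2]<50)&(x>.2)&(x<.56)&(y>-.35)&(y<.45)).astype(np.uint8)
        k,l,s,c=cv2.connectedComponentsWithStats(D)
        for i in range(1,k):
            if s[i,4]<25: continue
            print('   cap?',n,s[i,4],np.nanmedian(W[l==i],0).round(3))
E
python3 - <<'E'
from h import *
bottles()
E
```

```text
scene 189 c [ 464.7 -199.2] sz [56.8 48.3] long-axis deg 60.9
scene 207 c [434.  -68.8] sz [57.3 46.9] long-axis deg 85.4
scene 224 c [430.  207.2] sz [56.9 46. ] long-axis deg 79.1
   cap? scene 55 [ 0.44  -0.11   0.032]
   cap? scene 59 [0.444 0.246 0.032]
   cap? scene 95 [0.517 0.424 0.033]
side 337 c [426.7 207.9] sz [62.  41.7] long-axis deg 81.9
   cap? side 113 [0.427 0.249 0.037]
   cap? side 78 [0.529 0.429 0.034]
   cap? side 64 [0.471 0.437 0.032]
wrist 1081 c [428.2 207.8] sz [57.9 41.9] long-axis deg 82.1
wrist 105 c [442.9 -82.3] sz [29.6 16.8] long-axis deg 87.5
   cap? wrist 230 [0.439 0.245 0.035]
   cap? wrist 27 [ 0.44  -0.112  0.03 ]
```

```bash
python3 - <<'E'
from h import *
o,p,r=tool();print(o['joint_pos'].round(2))
s=plan([.46,.26,.30],Rt(-7.9,-40),n=8,grip=.07)
E
```

```text
[0.02 0.51 0.85 0.   1.77 0.14]
[[[-0.0225,-0.0019,0.0135],[-5.01,0.13,0.11],0.07],[[-0.0225,-0.003,0.0133],[-5.01,0.13,0.11],0.07],[[-0.0225,-0.0041,0.0129],[-5.01,0.13,0.11],0.07],[[-0.0226,-0.0052,0.0125],[-5.01,0.13,0.11],0.07],[[-0.0226,-0.0062,0.0119],[-5.01,0.13,0.11],0.07],[[-0.0226,-0.0071,0.0113],[-5.01,0.13,0.11],0.07],[[-0.0227,-0.0081,0.0106],[-5.01,0.13,0.11],0.07],[[-0.0227,-0.0089,0.0098],[-5.01,0.13,0.11],0.07]]
```

Emit:
{"method": "step_arm", "body": {"rows": [[[-0.022,-0.002,0.0135],[-5,0.1,0.1],0.07],[[-0.022,-0.003,0.0133],[-5,0.1,0.1],0.07],[[-0.022,-0.004,0.013],[-5,0.1,0.1],0.07],[[-0.022,-0.005,0.0125],[-5,0.1,0.1],0.07],[[-0.022,-0.006,0.012],[-5,0.1,0.1],0.07],[[-0.022,-0.007,0.011],[-5,0.1,0.1],0.07],[[-0.022,-0.008,0.01],[-5,0.1,0.1],0.07],[[-0.022,-0.009,0.01],[-5,0.1,0.1],0.07]]}}

```text
t: 30.1
position: [0.4612, 0.2602, 0.2999]
ee_rot: [-0.413, 0.908, -0.063, 0.031]
contact_force: [0.8, 0.1, 0.1]
finger_gap: 0.0701
```

```bash
python3 - <<'E'
from h import *
o,p,r=tool();print(p,o['joint_pos'].round(2),(Rt(-7.9,-40).inv()*r).as_rotvec(degrees=True))
c,W=cloud('wrist');cv2.imwrite('pics/z.png',c)
plan([.4334,.2452,.0661],Rt(-7.9,-40),n=8,grip=.07)
E
```

```text
[0.46117376 0.26015192 0.29985803] [ 0.56  0.57  0.9  -0.62  2.09  0.51] [-1.10904095  0.20719935 -0.10863404]
[[[-0.0029,0.0235,0.0173],[0.17,0.01,0.01],0.07],[[-0.0029,0.0236,0.0172],[0.17,0.01,0.01],0.07],[[-0.0029,0.0236,0.0171],[0.17,0.01,0.01],0.07],[[-0.0029,0.0237,0.0171],[0.17,0.01,0.01],0.07],[[-0.0029,0.0237,0.017],[0.17,0.01,0.01],0.07],[[-0.0029,0.0238,0.0169],[0.17,0.01,0.01],0.07],[[-0.0029,0.0238,0.0168],[0.17,0.01,0.01],0.07],[[-0.0029,0.0239,0.0168],[0.17,0.01,0.01],0.07]]
```

View pics/z.png

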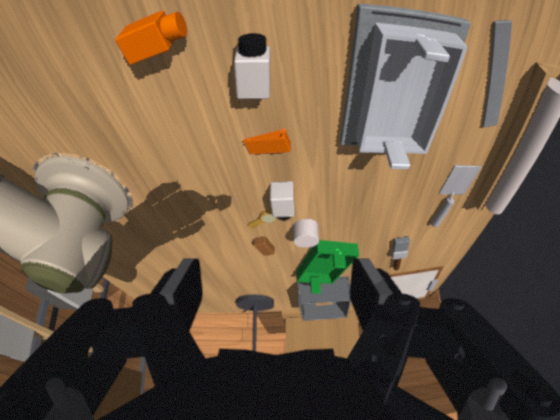

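Emit:
{"method": "step_arm", "body": {"rows": [[[-0.003,0.0235,0.017],[0.2,0,0],0.07],[[-0.003,0.0235,0.017],[0.2,0,0],0.07],[[-0.003,0.0235,0.017],[0.2,0,0],0.07],[[-0.003,0.0235,0.017],[0.2,0,0],0.07],[[-0.003,0.0235,0.017],[0.2,0,0],0.07],[[-0.003,0.0235,0.017],[0.2,0,0],0.07],[[-0.002,0.015,0.01],[0,0,0],0.07],[[0,0,0],[0,0,0],0.07]]}}

```text
t: 31.15
position: [0.4364, 0.2496, 0.1008]
ee_rot: [-0.423, 0.904, -0.06, 0.028]
contact_force: [-0.4, 0.3, 1.0]
finger_gap: 0.0698
```

```bash
python3 - <<'E'
from h import *
o,p,r=tool();print(p,o['joint_pos'].round(2),(Rt(-7.9,-40).inv()*r).as_rotvec(degrees=True))
bottles(('wrist','scene'))
c,W=cloud('wrist');cv2.imwrite('pics/za.png',c)
plan([.4246,.1816,-.0105],Rt(-7.9,-40),n=8,grip=.07)
E
```

```text
[0.43641678 0.24956464 0.10081039] [ 0.56  0.67  1.29 -0.52  1.66  0.78] [ 0.12235362 -0.17864354 -0.1807134 ]
wrist 2497 c [427.4 212.1] sz [63.3 41. ] long-axis deg 81.3
wrist 374 c [430.4 -62.3] sz [70.5 40.4] long-axis deg 87.6
wrist 223 c [ 466.3 -193.5] sz [72.3 51.1] long-axis deg 87.8
   cap? wrist 1350 [0.433 0.254 0.032]
scene 212 c [ 468.8 -201.1] sz [58.3 52.4] long-axis deg 30.1
scene 211 c [434.9 -68.8] sz [57.3 48.7] long-axis deg 85.4
scene 222 c [432.  208.2] sz [58.8 48.2] long-axis deg 81.0
   cap? scene 52 [ 0.439 -0.11   0.031]
   cap? scene 60 [0.444 0.246 0.032]
   cap? scene 92 [0.514 0.424 0.032]
[[[-0.0005,0.0164,0.0023],[-0.03,0.01,0.04],0.07],[[-0.0005,0.0164,0.0023],[-0.03,0.01,0.04],0.07],[[-0.0005,0.0164,0.0024],[-0.03,0.01,0.04],0.07],[[-0.0004,0.0164,0.0024],[-0.03,0.01,0.04],0.07],[[-0.0004,0.0164,0.0024],[-0.03,0.01,0.04],0.07],[[-0.0004,0.0164,0.0024],[-0.03,0.01,0.04],0.07],[[-0.0004,0.0164,0.0024],[-0.03,0.01,0.04],0.07],[[-0.0004,0.0164,0.0024],[-0.03,0.01,0.04],0.07]]
```

View pics/za.png

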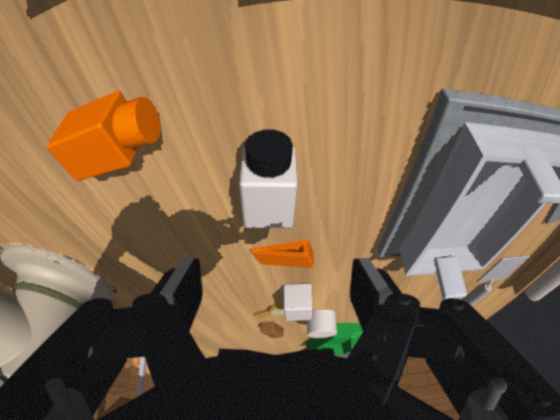

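Emit:
{"method": "step_arm", "body": {"rows": [[[-0.0005,0.016,0.0023],[0,0,0],0.07],[[-0.0005,0.016,0.0023],[0,0,0],0.07],[[-0.0005,0.016,0.0023],[0,0,0],0.07],[[-0.0005,0.016,0.0023],[0,0,0],0.07],[[-0.0005,0.016,0.0023],[0,0,0],0.07],[[-0.0005,0.008,0.001],[0,0,0],0.07],[[0,0,0],[0,0,0],0.07]]}}

```text
t: 32.17
position: [0.4326, 0.2056, 0.0305]
ee_rot: [-0.427, 0.902, -0.057, 0.035]
contact_force: [0.6, 0.1, 0.4]
finger_gap: 0.0701
```

```bash
python3 - <<'E'
from h import *
o,p,r=tool();print(p,(Rt(-7.9,-40).inv()*r).as_rotvec(degrees=True),o['contact_force'])
c,W=cloud('wrist');cv2.imwrite('pics/zb.png',c)
plan([.4246,.1816,-.0105],Rt(-7.9,-40),n=4,grip=.07)
# tool-frame of visible points
T=r.inv().apply((W-p).reshape(-1,3)).reshape(W.shape)*1000
for v in range(250,330,8): print(v,[[int(x) for x in T[v,u]]+[int(W[v,u,2]*1000)] if np.isfinite(W[v,u,0]) else None for u in (180,190,197,203,350,355,362,372)])
E
```

```text
[0.4326323  0.20558517 0.03047766] [ 0.78092037  0.34702045 -0.87199427] [0.60139368 0.14505902 0.42429981]
[[[-0.0014,0.0119,0.0016],[-0.2,-0.09,0.23],0.07],[[-0.0014,0.0119,0.0017],[-0.2,-0.09,0.23],0.07],[[-0.0013,0.0119,0.0017],[-0.2,-0.09,0.23],0.07],[[-0.0013,0.0119,0.0018],[-0.2,-0.09,0.23],0.07]]
250 [[-73, 57, -24, 0], [-65, 58, -24, 0], [-59, 56, -23, 0], [-54, 57, -23, 0], [58, 60, -24, 0], [62, 60, -24, 0], [68, 61, -25, 0], [76, 61, -25, 0]]
258 [[-76, 66, -34, 0], [-37, -39, 10, 53], [-34, -38, 10, 53], [-57, 66, -34, 0], [61, 70, -36, 0], [35, -40, 11, 55], [38, -40, 10, 55], [80, 70, -36, 0]]
266 [[-39, -48, 10, 60], [-35, -46, 10, 59], [-34, -40, 7, 56], [-60, 75, -45, 0], [63, 78, -46, 0], [35, -40, 7, 57], [37, -46, 10, 60], [41, -47, 10, 61]]
274 [[-37, -56, 10, 66], [-34, -53, 9, 65], [-33, -42, 4, 60], [-63, 84, -57, 0], [67, 89, -59, 0], [35, -42, 4, 61], [35, -53, 9, 66], [39, -55, 10, 67]]
282 [[-35, -63, 10, 72], [-33, -54, 6, 68], [-34, -42, 0, 62], [-66, 95, -71, 0], [71, 100, -73, 0], [35, -44, 1, 64], [35, -54, 6, 69], [37, -63, 10, 73]]
290 [[-34, -67, 9, 76], [-34, -55, 3, 70], [-34, -42, -3, 65], [-70, 108, -86, 0], [35, -36, -6, 63], [35, -46, -1, 67], [35, -55, 3, 71], [35, -68, 10, 77]]
298 [[-34, -69, 7, 78], [-34, -55, 0, 73], [-33, -46, -5, 69], [-75, 122, -104, 0], [35, -37, -10, 67], [35, -46, -5, 70], [35, -57, 0, 75], [35, -69, 7, 80]]
306 [[-33, -71, 5, 81], [-34, -58, -2, 76], [-34, -47, -8, 72], [-80, 138, -123, 0], [85, 146, -128, 0], [35, -49, -7, 74], [35, -58, -2, 77], [35, -70, 4, 82]]
314 [[-34, -71, 1, 84], [-34, -59, -5, 79], [-94, 157, -147, 0], [-86, 158, -147, 0], [92, 164, -151, 0], [99, 167, -153, 0], [35, -60, -5, 81], [35, -73, 2, 85]]
322 [[-25, -97, 16, 95], [-34, -61, -8, 82], [-101, 179, -174, 0], [-93, 179, -174, 0], [99, 187, -179, 0], [107, 189, -181, 0], [35, -61, -8, 84], [27, -97, 16, 96]]
```

View pics/zb.png

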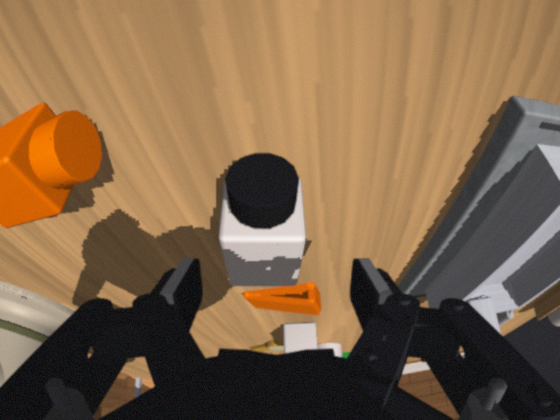

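Emit:
{"method": "step_arm", "body": {"rows": [[[-0.0014,0.0119,0.0016],[-0.3,-0.1,0.3],0.07],[[-0.0014,0.0119,0.0017],[-0.2,-0.1,0.2],0.07],[[-0.0013,0.0119,0.0017],[-0.2,-0.1,0.2],0.07],[[-0.0013,0.008,0.0012],[-0.2,0,0.2],0.07],[[0,0,0],[0,0,0],0.07]]}}

```text
t: 32.85
position: [0.4244, 0.1824, -0.0093]
ee_rot: [-0.421, 0.905, -0.063, 0.029]
contact_force: [-0.0, 0.3, 0.1]
finger_gap: 0.0698
```

```bash
python3 - <<'E'
from h import *
o,p,r=tool();print(p,(Rt(-7.9,-40).inv()*r).as_rotvec(degrees=True),o['contact_force'])
c,W=cloud('wrist');cv2.imwrite('pics/zc.png',c)
plan([.4246,.1816,-.0105],Rt(-7.9,-40),n=2,grip=.07)
T=r.inv().apply((W-p).reshape(-1,3)).reshape(W.shape)*1000
for v in range(160,300,10): print(v,[[int(x) for x in T[v,u]]+[int(W[v,u,2]*1000)] if np.isfinite(W[v,u,0]) else None for u in (190,205,230,262,290,310,350)])
E
```

```text
[ 0.42442044  0.18244427 -0.00930718] [-0.135901    0.04500916  0.03238366] [-0.005714    0.25565164  0.12820326]
[[[0.0,0.0009,0.0001],[0.05,-0.03,0.0],0.07],[[0.0,0.0009,0.0001],[0.05,-0.03,0.0],0.07]]
160 [[-29, -58, 55, 0], [-23, -59, 55, 0], [-14, -58, 55, 0], [-3, -58, 55, 0], [5, -58, 55, 0], [12, -57, 55, 0], [26, -59, 55, 0]]
170 [[-30, -56, 51, 0], [-24, -55, 51, 0], [-15, -55, 51, 0], [-4, -54, 51, 0], [5, -56, 51, 0], [12, -55, 51, 0], [27, -54, 51, 0]]
180 [[-31, -52, 47, 0], [-25, -51, 47, 0], [-15, -53, 47, 1], [-4, -51, 47, 0], [5, -52, 47, 0], [13, -51, 47, 0], [28, -52, 47, 0]]
190 [[-32, -48, 43, 0], [-26, -48, 43, 0], [-16, -47, 42, 0], [-3, -60, 45, 7], [5, -60, 45, 7], [13, -48, 42, 0], [29, -48, 43, 0]]
200 [[-34, -43, 38, 0], [-27, -44, 38, 0], [-14, -64, 42, 12], [-3, -64, 42, 12], [5, -63, 42, 12], [12, -64, 42, 12], [30, -45, 38, 0]]
210 [[-35, -39, 32, 0], [-28, -39, 32, 0], [-14, -67, 40, 16], [-3, -66, 39, 16], [5, -67, 39, 16], [12, -66, 39, 16], [32, -38, 32, 0]]
220 [[-37, -35, 27, 0], [-30, -35, 27, 0], [-13, -70, 37, 20], [-3, -70, 37, 20], [5, -70,
[... 303 characters left out ...]
[36, -23, 13, 0]]
250 [[-43, -16, 5, 0], [-35, -16, 5, 0], [-13, -78, 30, 31], [-3, -78, 30, 31], [5, -78, 30, 31], [11, -78, 30, 30], [38, -17, 5, 0]]
260 [[-37, -40, 10, 15], [-37, -10, -2, 0], [-14, -73, 24, 30], [-3, -80, 27, 34], [4, -81, 28, 34], [11, -75, 25, 31], [40, -10, -2, 0]]
270 [[-34, -51, 10, 23], [-40, -1, -12, 0], [-15, -63, 16, 28], [-3, -82, 25, 37], [5, -80, 24, 36], [12, -67, 18, 30], [43, -1, -12, 0]]
280 [[-34, -53, 6, 26], [-43, 8, -24, 0], [-15, -66, 14, 32], [-3, -77, 19, 37], [5, -75, 18, 36], [12, -66, 13, 32], [47, 8, -24, 0]]
290 [[-34, -55, 3, 30], [-46, 19, -37, 0], [-15, -69, 11, 36], [-3, -72, 13, 37], [5, -69, 11, 36], [12, -68, 11, 35], [35, -38, -5, 23]]
```

View pics/zc.png

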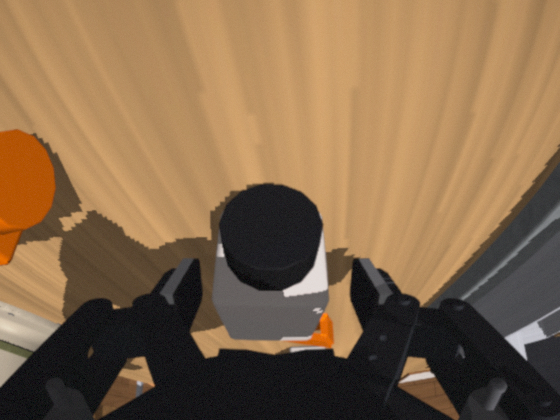

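Emit:
{"method": "step_arm", "body": {"rows": [[[-0.0005,0,0],[0,0,0],0.05],[[0,0,0],[0,0,0],0.035],[[0,0,0],[0,0,0],0.03],[[0,0,0],[0,0,0],0.03],[[0,0,0],[0,0,0],0.03]], "squeeze": 50}}

```text
t: 33.52
position: [0.4246, 0.1835, -0.0085]
ee_rot: [-0.421, 0.904, -0.062, 0.03]
contact_force: [0.3, -0.4, -0.9]
finger_gap: 0.0413
```

Emit:
{"method": "step_arm", "body": {"rows": [[[0,-0.008,-0.0065],[0,0,0],0.03],[[0,-0.011,-0.009],[0,0,0],0.03],[[0,-0.015,-0.0125],[0,0,0],0.03],[[0,-0.02,-0.0165],[0,0,0],0.03],[[0,-0.02,-0.0165],[0,0,0],0.03],[[0,-0.02,-0.0165],[0,0,0],0.03],[[0,-0.015,-0.0125],[0,0,0],0.03],[[0,0,0],[0,0,0],0.03]], "squeeze": 70}}

```text
t: 34.52
position: [0.4242, 0.1848, 0.1455]
ee_rot: [-0.423, 0.903, -0.061, 0.033]
contact_force: [-0.2, -0.5, -2.3]
finger_gap: 0.0412
```

```bash
python3 - <<'E'
from h import *
o,p,r=tool();print(p,o['finger_gap'],(Rt(-7.9,-40).inv()*r).as_rotvec(degrees=True),o['contact_force'])
c,W=cloud('wrist');b,_=eyes.camera('side');cv2.imwrite('pics/zd.png',np.hstack([cv2.resize(c[150:350,150:400],(400,320)),cv2.resize(b[150:390,160:460],(400,320))]))
E
```

```text
[0.42418171 0.18481544 0.14545339] 0.04120398884094384 [ 0.22088292  0.28783153 -0.28472766] [-0.19124878 -0.5044549  -2.26933292]
```

View pics/zd.png

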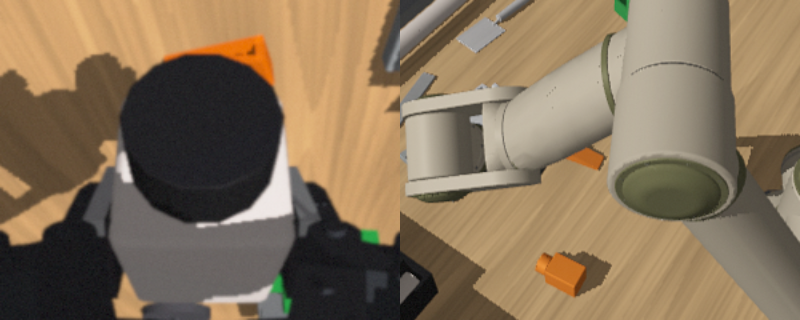

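```bash
cat >>h.py <<'E'
def sweep(P,y0,t0,y1,t1,n,grip,k=8,i0=0):
    """rows along yaw/tilt path from the pose now, aiming at P"""
    o,p,r=tool(); rows=[]; P=np.asarray(P,float); cur=r; pos=p
    for i in range(i0+1,n+1):
        s=i/n; tgt=Rt(y0+(y1-y0)*s,t0+(t1-t0)*s); nx=p+(P-p)*(i-i0)/(n-i0)
        rows.append([np.round(cur.inv().apply(nx-pos),4).tolist(),np.round((cur.inv()*tgt).as_rotvec(degrees=True),1).tolist(),grip]); cur=tgt;pos=nx
    for i in range(0,len(rows),k): print(str(rows[i:i+k]).replace(' ',''))
E
python3 - <<'E'
from h import *
sweep([.6582,.1931,.17],-7.9,-40,-96.2,50,14,.03)
E
```

```text
[[[0.0165,-0.0033,0.0011],[6.3,4.9,3.9],0.03],[[0.0161,-0.0042,0.0029],[6.4,5.4,3.2],0.03],[[0.0155,-0.0046,0.0049],[6.4,5.8,2.6],0.03],[[0.0147,-0.0046,0.0069],[6.4,6.0,1.9],0.03],[[0.0137,-0.0042,0.0089],[6.4,6.2,1.2],0.03],[[0.0126,-0.0034,0.0108],[6.4,6.3,0.5],0.03],[[0.0113,-0.0022,0.0124],[6.4,6.3,-0.2],0.03],[[0.0098,-0.0007,0.0137],[6.4,6.2,-0.9],0.03]]
[[[0.0083,0.001,0.0147],[6.4,6.1,-1.6],0.03],[[0.0066,0.0029,0.0152],[6.4,5.9,-2.3],0.03],[[0.0049,0.0049,0.0154],[6.4,5.6,-2.9],0.03],[[0.0031,0.0068,0.0151],[6.4,5.2,-3.5],0.03],[[0.0013,0.0086,0.0145],[6.4,4.8,-4.1],0.03],[[-0.0006,0.0102,0.0134],[6.4,4.3,-4.6],0.03]]
```

Emit:
{"method": "step_arm", "body": {"rows": [[[0.0165,-0.003,0.001],[6.3,4.9,3.9],0.03],[[0.016,-0.004,0.003],[6.4,5.4,3.2],0.03],[[0.0155,-0.0045,0.005],[6.4,5.8,2.6],0.03],[[0.0147,-0.0045,0.007],[6.4,6,1.9],0.03],[[0.0137,-0.004,0.009],[6.4,6.2,1.2],0.03],[[0.0126,-0.0034,0.0108],[6.4,6.3,0.5],0.03],[[0.0113,-0.002,0.0124],[6.4,6.3,-0.2],0.03],[[0.01,-0.001,0.0137],[6.4,6.2,-0.9],0.03]]}}

```text
t: 35.62
position: [0.5586, 0.1869, 0.1497]
ee_rot: [0.674, -0.544, 0.321, -0.383]
contact_force: [-0.4, 0.3, -2.1]
finger_gap: 0.0413
```

```bash
python3 - <<'E'
from h import *
o,p,r=tool();print(p,o['finger_gap'],o['joint_pos'].round(2),(Rt(-7.9-88.3*8/14,-40+90*8/14).inv()*r).as_rotvec(degrees=True))
sweep([.6582,.1931,.17],-7.9,-40,-96.2,50,14,.03,i0=7)
E
```

```text
[0.55861986 0.18685478 0.14968376] 0.04127020409918086 [0.07 0.4  1.44 0.11 1.12 1.08] [0.19912049 1.75437639 0.62468427]
[[[0.0063,-0.0004,0.0131],[-0.2,-1.8,-0.6],0.03],[[0.0067,-0.0004,0.0129],[6.4,6.1,-1.6],0.03],[[0.0053,0.0013,0.0135],[6.4,5.9,-2.3],0.03],[[0.0038,0.003,0.0137],[6.4,5.6,-2.9],0.03],[[0.0023,0.0047,0.0136],[6.4,5.2,-3.5],0.03],[[0.0007,0.0063,0.0131],[6.4,4.8,-4.1],0.03],[[-0.0009,0.0077,0.0123],[6.4,4.3,-4.6],0.03]]
```

Emit:
{"method": "step_arm", "body": {"rows": [[[0.008,-0.0004,0.0155],[6,4.5,-2],0.03],[[0.006,0.0013,0.016],[6.4,5.7,-2.4],0.03],[[0.0045,0.0035,0.016],[6.4,5.6,-2.9],0.03],[[0.003,0.005,0.016],[6.4,5.2,-3.5],0.03],[[0.001,0.007,0.016],[6.4,4.8,-4.1],0.03],[[-0.001,0.009,0.015],[6.4,4.3,-4.6],0.03],[[0,0,0],[0,0,0],0.03]]}}

```text
t: 36.5
position: [0.6418, 0.1818, 0.1573]
ee_rot: [-0.63, 0.282, -0.28, 0.667]
contact_force: [0.2, 0.3, -0.7]
finger_gap: 0.0414
```

```bash
python3 - <<'E'
from h import *
o,p,r=tool();print(p,o['finger_gap'],o['joint_pos'].round(2),(Rt(-96.2,50).inv()*r).as_rotvec(degrees=True))
plan([.6582,.1931,.12],Rt(-96.2,50),n=5,grip=.03)
for n in ('scene','side','wrist'):
    b,_=eyes.camera(n);cv2.imwrite(f'pics/ze_{n}.png',b)
E
```

```text
[0.64177139 0.18176814 0.15731777] 0.04141498932265452 [ 0.17  0.41  1.66 -0.47  0.37  2.16] [-6.71921828 -3.36372158  1.63581655]
[[[-0.0026,0.0076,-0.0028],[1.34,0.67,-0.33],0.03],[[-0.0026,0.0075,-0.003],[1.34,0.67,-0.33],0.03],[[-0.0026,0.0074,-0.0032],[1.34,0.67,-0.33],0.03],[[-0.0026,0.0073,-0.0034],[1.34,0.67,-0.33],0.03],[[-0.0026,0.0072,-0.0036],[1.34,0.67,-0.33],0.03]]
```

View pics/ze_scene.png

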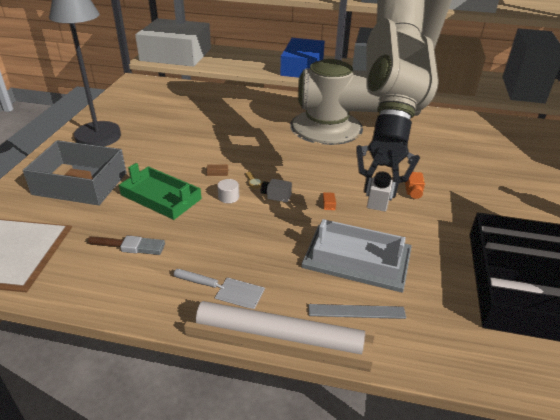

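View pics/ze_wrist.png

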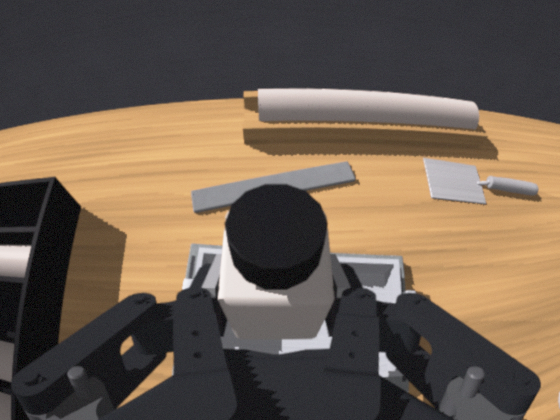

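```bash
python3 - <<'E'
from h import *
sweep([.633,.2324,.14],-94,44,-6.2,50,12,.03)
E
```

```text
[[[-0.0043,0.0004,-0.0017],[1.2,-3.5,5.1],0.03],[[-0.0043,0.0007,-0.0015],[0.5,-5.2,5.2],0.03],[[-0.0043,0.0011,-0.0011],[0.5,-5.2,5.2],0.03],[[-0.0043,0.0015,-0.0007],[0.5,-5.1,5.2],0.03],[[-0.0042,0.0019,-0.0004],[0.5,-5.1,5.3],0.03],[[-0.004,0.0023,-0.0],[0.5,-5.0,5.3],0.03],[[-0.0038,0.0026,0.0003],[0.5,-5.0,5.4],0.03],[[-0.0035,0.003,0.0006],[0.5,-4.9,5.4],0.03]]
[[[-0.0031,0.0033,0.0009],[0.5,-4.9,5.5],0.03],[[-0.0027,0.0036,0.0011],[0.5,-4.8,5.5],0.03],[[-0.0023,0.0038,0.0013],[0.5,-4.8,5.5],0.03],[[-0.0018,0.004,0.0014],[0.5,-4.7,5.6],0.03]]
```

Emit:
{"method": "step_arm", "body": {"rows": [[[-0.0043,0,-0.0017],[1.2,-3.5,5.1],0.03],[[-0.0043,0,-0.0015],[0.5,-5.2,5.2],0.03],[[-0.0043,0,-0.0011],[0.5,-5.2,5.2],0.03],[[-0.0043,0,-0.0007],[0.5,-5.1,5.2],0.03],[[-0.0042,0,-0.0004],[0.5,-5.1,5.3],0.03],[[-0.004,0,0],[0.5,-5,5.3],0.03],[[-0.0038,0,0.0003],[0.5,-5,5.4],0.03],[[0,0,0],[0,0,0],0.03]]}}

```text
t: 37.65
position: [0.6323, 0.1993, 0.1517]
ee_rot: [0.811, -0.334, 0.193, -0.44]
contact_force: [-0.1, -0.7, -1.8]
finger_gap: 0.0415
```

```bash
python3 - <<'E'
from h import *
o,p,r=tool();print(p,o['finger_gap'],o['joint_pos'].round(2)); m=r.as_matrix();d=m[:,1];print('tilt',np.degrees(np.arccos(-d[2])),'yaw x',np.degrees(np.arctan2(m[1,0],m[0,0])),'xz',m[2,0])
sweep([.633,.2324,.15],-94,44,-6.2,50,12,.03,i0=6)
E
```

```text
[0.63233446 0.19931959 0.15165574] 0.04150201134704429 [-0.06  0.4   1.71  0.92  0.56  0.26]
tilt 44.57929016371075 yaw x -57.472980485847614 xz -0.019048815133469565
[[[-0.0046,0.0024,0.0019],[2.8,-11.0,9.8],0.03],[[-0.0037,0.0032,0.0026],[0.5,-4.9,5.4],0.03],[[-0.0031,0.0036,0.0028],[0.5,-4.9,5.5],0.03],[[-0.0025,0.0039,0.003],[0.5,-4.8,5.5],0.03],[[-0.0019,0.0041,0.0032],[0.5,-4.8,5.5],0.03],[[-0.0012,0.0043,0.0033],[0.5,-4.7,5.6],0.03]]
```

```bash
python3 - <<'E'
from h import *
sweep([.633,.2324,.15],-57.5,44.6,-6.2,50,8,.03)
E
```

```text
[[[-0.0034,0.0018,0.0014],[0.6,-5.3,3.7],0.03],[[-0.0032,0.002,0.0017],[0.7,-4.5,4.6],0.03],[[-0.0028,0.0023,0.0019],[0.7,-4.4,4.6],0.03],[[-0.0025,0.0025,0.0021],[0.7,-4.4,4.7],0.03],[[-0.0021,0.0028,0.0023],[0.7,-4.3,4.7],0.03],[[-0.0017,0.0029,0.0024],[0.7,-4.3,4.8],0.03],[[-0.0013,0.0031,0.0024],[0.7,-4.2,4.8],0.03],[[-0.0008,0.0032,0.0025],[0.7,-4.2,4.9],0.03]]
```

Emit:
{"method": "step_arm", "body": {"rows": [[[-0.0034,0.0018,0.0014],[0.6,-5.3,3.7],0.03],[[-0.0032,0.002,0.0017],[0.7,-4.5,4.6],0.03],[[-0.0028,0.0023,0.0019],[0.7,-4.4,4.6],0.03],[[-0.0025,0.0025,0.0021],[0.7,-4.4,4.7],0.03],[[-0.0021,0.0028,0.0023],[0.7,-4.3,4.7],0.03],[[-0.0017,0.0029,0.0024],[0.7,-4.3,4.8],0.03],[[-0.0013,0.003,0.0024],[0.7,-4.2,4.8],0.03],[[-0.0008,0.003,0.0025],[0.7,-4.2,4.9],0.03]]}}

```text
t: 38.65
position: [0.6324, 0.2337, 0.1509]
ee_rot: [0.938, -0.344, 0.016, -0.047]
contact_force: [-0.1, 0.0, -1.5]
finger_gap: 0.0413
```

```bash
python3 - <<'E'
from h import *
o,p,r=tool();print(p,o['finger_gap'],o['joint_pos'].round(2)); m=r.as_matrix();d=m[:,1];print('tilt',np.degrees(np.arccos(-d[2])),'yaw x',np.degrees(np.arctan2(m[1,0],m[0,0])),'xz',m[2,0])
plan([.633,.2324,.12],Rt(-6.2,50),n=4,grip=.03)
for n in ('scene','side','wrist'):
    b,_=eyes.camera(n);cv2.imwrite(f'pics/zf_{n}.png',b)
E
```

```text
[0.63236907 0.23371187 0.15085316] 0.041320922055245915 [-0.17  0.63  1.34  0.89  1.37 -0.35]
tilt 49.6703808743897 yaw x -5.7283807127570014 xz 0.002320447263133577
[[[0.0002,0.0048,-0.0061],[0.08,0.1,-0.07],0.03],[[0.0002,0.0047,-0.0061],[0.08,0.1,-0.07],0.03],[[0.0002,0.0047,-0.0061],[0.08,0.1,-0.07],0.03],[[0.0002,0.0047,-0.0061],[0.08,0.1,-0.07],0.03]]
```

View pics/zf_scene.png

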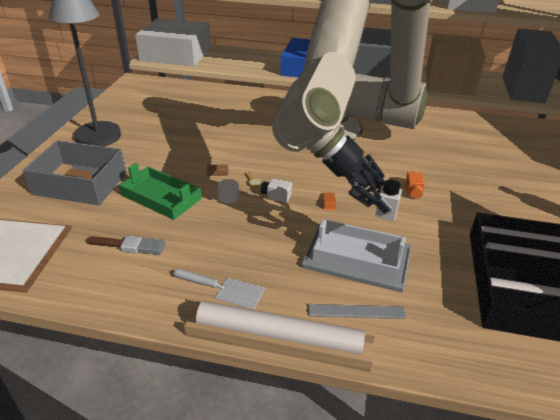

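View pics/zf_side.png

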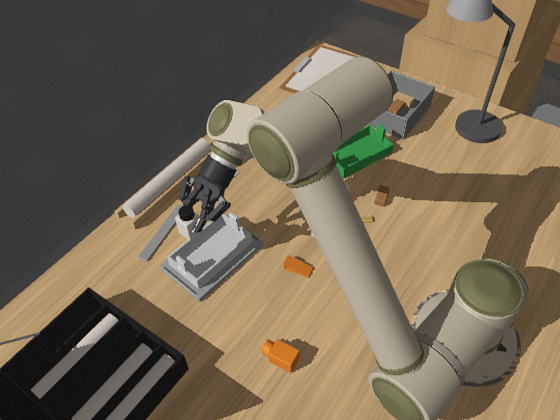

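```bash
cat >>h.py <<'E'
def held():
    o,p,r=tool(); c,W=cloud('wrist'); T=r.inv().apply((W-p).reshape(-1,3)).reshape(W.shape)
    hs=cv2.cvtColor(c,cv2.COLOR_BGR2HSV)
    B=(hs[...,2]<75)&(np.abs(T[...,0])<.022)&(T[...,1]<-.02)&(T[...,1]>-.15)&(T[...,2]>.01)
    P=W[B]; zt=np.nanpercentile(P[:,2],97); top=P[P[:,2]>zt-.012]
    # plane by SVD with trimming
    for _ in range(4):
        c0=top.mean(0); n=np.linalg.svd(top-c0)[2][2]; n*=np.sign(n[2]); e=(top-c0)@n; top=top[np.abs(e)<max(.0015,2*np.std(e))]
    mm=(top.min(0)+top.max(0))/2
    print('cap top n',n.round(3),'tilt',np.degrees(np.arccos(n[2])).round(1),'centre',mm.round(4),c0.round(4),len(top),'size',np.ptp(top,0).round(3),'bf',bf(mm))
    return c,W,T
E
python3 - <<'E'
from h import *
c,W,T=held();cv2.imwrite('pics/zg.png',c)
E
```

```text
cap top n [0.121 0.591 0.798] tilt 37.1 centre [0.6243 0.1554 0.2388] [0.6255 0.1527 0.2372] 736 size [0.046 0.027 0.022] bf [-0.5 -4.6]
```

View pics/zg.png

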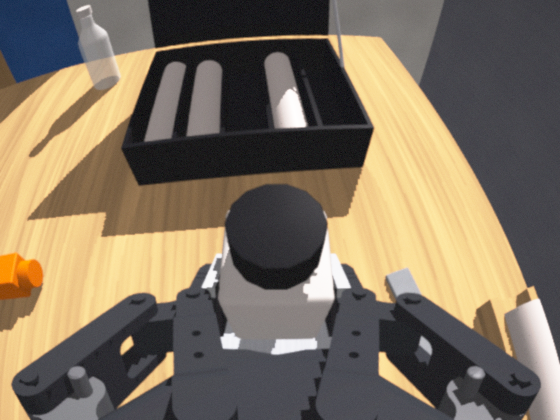

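```bash
cat >>h.py <<'E'
def capfit(v0=190,v1=245,u0=245,u1=310):
    c,W=cloud('wrist'); P=W[v0:v1,u0:u1].reshape(-1,3); P=P[np.isfinite(P[:,0])]; top=P
    n=np.array([0,0,1.]);
    top=top[top[:,2]>np.median(top[:,2])-.006]
    for _ in range(5):
        c0=top.mean(0); n=np.linalg.svd(top-c0,full_matrices=False)[2][2]; n*=np.sign(n[2]); e=(top-c0)@n; top=top[np.abs(e)<max(.0012,2*np.std(e))]
    # full top: all pts on the plane, dark, near
    Q=W.reshape(-1,3); hs=cv2.cvtColor(c,cv2.COLOR_BGR2HSV)[...,2].reshape(-1)
    k=(np.abs((Q-c0)@n)<.0025)&(np.linalg.norm(Q-c0,axis=1)<.03)&(hs<70)
    A=Q[k]; (cx,cy),rad=cv2.minEnclosingCircle((A[:,:2]*1000).astype(np.float32))
    print('cap top n',n.round(3),'tilt',np.degrees(np.arccos(n[2])).round(1),'z',c0[2].round(4),'centre',cx,cy,'rad',rad,'bf',bf([cx/1000,cy/1000]),len(A))
    return n
E
python3 - <<'E'
from h import *
capfit()
E
```

```text
cap top n [-0.001  0.009  1.   ] tilt 0.5 z 0.2236 centre 629.31201171875 203.47190856933594 rad 16.891170501708984 bf [-0.5 43.7] 6420
```

Emit:
{"method": "step_arm", "body": {"rows": [[[0,0.0116,-0.0138],[0,0.1,0],0.03],[[0,0.0116,-0.0138],[0,0.1,0],0.03],[[0,0.0116,-0.0138],[0,0.1,0],0.03],[[0,0.0116,-0.0138],[0,0.1,0],0.03],[[0,0.0096,-0.0115],[0,0,0],0.03],[[0,0.0064,-0.0077],[0,0,0],0.03],[[0,0,0],[0,0,0],0.03]]}}

```text
t: 39.78
position: [0.6303, 0.2333, 0.0456]
ee_rot: [0.937, -0.344, 0.023, -0.052]
contact_force: [-0.3, 0.2, -0.7]
finger_gap: 0.041
```

```bash
python3 - <<'E'
from h import *
o,p,r=tool();print(p,o['finger_gap'],(Rt(-6.2,50).inv()*r).as_rotvec(degrees=True).round(2))
capfit()
b,_=eyes.camera('wrist');cv2.imwrite('pics/zh.png',b)
b,_=eyes.camera('side');cv2.imwrite('pics/zi.png',cv2.resize(b[170:310,150:290],None,fx=4,fy=4,interpolation=cv2.INTER_CUBIC))
E
```

```text
[0.63032268 0.23328769 0.04562381] 0.04103753937550549 [-0.38  0.45  0.07]
cap top n [0.009 0.009 1.   ] tilt 0.7 z 0.1186 centre 627.7564086914062 202.76123046875 rad 16.861486434936523 bf [-2.  42.8] 6880
```

View pics/zi.png

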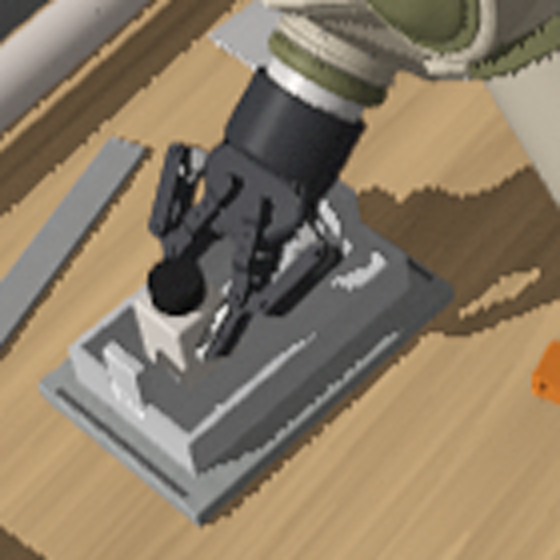

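Emit:
{"method": "step_arm", "body": {"rows": [[[0.001,0.0032,-0.0038],[0.1,-0.1,0],0.03],[[0.001,0.0032,-0.0038],[0.1,-0.1,0],0.03],[[0,0.0032,-0.0038],[0.1,-0.1,0],0.03],[[0,0.0019,-0.0023],[0,0,0],0.03],[[0,0,0],[0,0,0],0.03]]}}

```text
t: 40.55
position: [0.6333, 0.2329, 0.0288]
ee_rot: [0.938, -0.342, 0.018, -0.051]
contact_force: [1.0, -0.3, -1.9]
finger_gap: 0.0417
```

```bash
python3 - <<'E'
from h import *
o,p,r=tool();print(p,o['finger_gap'],(Rt(-6.2,50).inv()*r).as_rotvec(degrees=True).round(2),o['contact_force'])
capfit()
E
```

```text
[0.63330285 0.23291877 0.02877397] 0.04165027165448347 [-0.06 -0.05 -0.08] [ 1.01432215 -0.32434079 -1.91316244]
cap top n [-0.001  0.002  1.   ] tilt 0.1 z 0.1016 centre 630.2832641601562 202.38633728027344 rad 17.022518157958984 bf [ 0.6 42.7] 6961
```

Cap at 0.1016, target 0.098: lower 3.5 mm gently.

Emit:
{"method": "step_arm", "body": {"rows": [[[0,0.0008,-0.001],[0,0,0],0.03],[[0,0.0008,-0.001],[0,0,0],0.03],[[0,0.0006,-0.0008],[0,0,0],0.03],[[0,0,0],[0,0,0],0.03]]}}

```text
t: 41.1
position: [0.6335, 0.2328, 0.0255]
ee_rot: [0.938, -0.342, 0.017, -0.051]
contact_force: [0.5, 0.7, -1.3]
finger_gap: 0.0413
```

```bash
python3 - <<'E'
from h import *
o,p,r=tool();print(p,o['finger_gap'],(Rt(-6.2,50).inv()*r).as_rotvec(degrees=True).round(2),o['contact_force'])
capfit()
E
```

```text
[0.63346294 0.23278446 0.02545224] 0.041315475625308365 [-0.07 -0.09 -0.11] [ 0.52614836  0.72208088 -1.29053584]
cap top n [-0.001  0.003  1.   ] tilt 0.2 z 0.0983 centre 630.6788330078125 202.2774200439453 rad 17.121429443359375 bf [ 1.  42.6] 6976
```

Emit:
{"method": "step_arm", "body": {"rows": [[[0,0.0007,-0.0009],[0,0,0],0.03],[[0,0.0003,-0.0004],[0,0,0],0.03],[[0,0,0],[0,0,0],0.03]]}}

```text
t: 41.52
position: [0.6336, 0.2328, 0.0251]
ee_rot: [0.938, -0.341, 0.017, -0.051]
contact_force: [-0.2, 0.1, -0.3]
finger_gap: 0.0412
```

```bash
python3 - <<'E'
from h import *
o,p,r=tool();print(p,o['finger_gap'],o['contact_force'])
capfit()
E
```

```text
[0.63355049 0.23279807 0.02505268] 0.04119786600843091 [-0.1832557   0.0553224  -0.27550718]
cap top n [-0.004  0.003  1.   ] tilt 0.3 z 0.0978 centre 630.5999755859375 202.18621826171875 rad 17.115196228027344 bf [ 0.9 42.5] 6988
```

Emit:
{"method": "step_arm", "body": {"rows": [[[0,0,0],[0,0,0],0.045],[[0,0,0],[0,0,0],0.05],[[0,0,0],[0,0,0],0.053],[[0,-0.008,0],[0,0,0],0.053],[[0,-0.02,0],[0,0,0],0.053],[[0,-0.03,0],[0,0,0],0.053],[[0,-0.04,0],[0,0,0],0.053],[[0,-0.04,0.01],[0,0,0],0.06]]}}

```text
t: 42.58
position: [0.6212, 0.1293, 0.1247]
ee_rot: [0.938, -0.342, 0.018, -0.051]
contact_force: [0.3, 0.9, -0.2]
finger_gap: 0.0599
```

```bash
python3 - <<'E'
from h import *
o,p,r=tool();print(p,o['finger_gap'],o['contact_force'],o['joint_pos'].round(2))
for n in ('wrist','scene','side'):
    b,_=eyes.camera(n);cv2.imwrite(f'pics/zj_{n}.png',b)
E
```

```text
[0.6212066  0.12930115 0.12465852] 0.059858944543671355 [ 0.25990628  0.90845364 -0.15068099] [-0.34  0.65  1.39  0.85  1.44 -0.5 ]
```

View pics/zj_wrist.png

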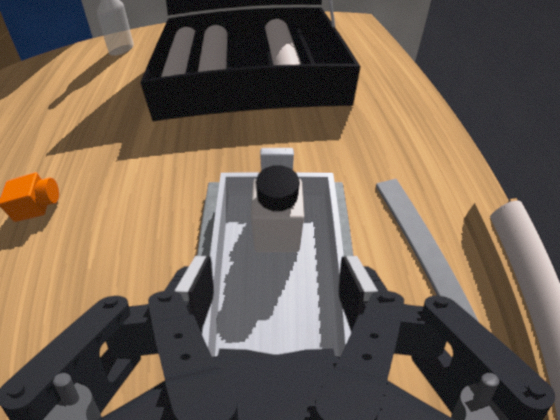

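View pics/zj_scene.png

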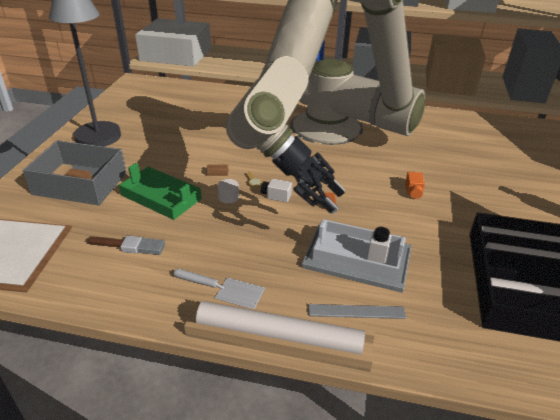

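```bash
python3 - <<'E'
from h import *
s=plan([.58,.06,.27],Rt(-5,45),n=4,grip=.07); plan([.43,-.13,.24],Rt(-3,40),n=6,grip=.07,start=s)
E
```

```text
[[[-0.0084,-0.0373,0.0159],[-1.23,-0.16,0.29],0.07],[[-0.0086,-0.0376,0.0151],[-1.23,-0.16,0.29],0.07],[[-0.0087,-0.0379,0.0143],[-1.23,-0.16,0.29],0.07],[[-0.0089,-0.0382,0.0135],[-1.23,-0.16,0.29],0.07]]
[[[-0.0221,-0.0203,-0.0274],[-0.83,-0.25,0.23],0.07],[[-0.0223,-0.0198,-0.0276],[-0.83,-0.25,0.23],0.07],[[-0.0225,-0.0193,-0.0278],[-0.83,-0.25,0.23],0.07],[[-0.0227,-0.0188,-0.0279],[-0.83,-0.25,0.23],0.07],[[-0.0229,-0.0183,-0.0281],[-0.83,-0.25,0.23],0.07],[[-0.0231,-0.0178,-0.0283],[-0.83,-0.25,0.23],0.07]]
```

Emit:
{"method": "step_arm", "body": {"rows": [[[-0.0085,-0.037,0.016],[-1.2,-0.2,0.3],0.07],[[-0.0085,-0.0375,0.015],[-1.2,-0.2,0.3],0.07],[[-0.0085,-0.038,0.014],[-1.2,-0.2,0.3],0.07],[[-0.0085,-0.038,0.0135],[-1.2,-0.2,0.3],0.07]]}}

```text
t: 43.22
position: [0.5775, 0.0593, 0.2692]
ee_rot: [0.923, -0.381, 0.02, -0.036]
contact_force: [0.8, -0.2, 0.0]
finger_gap: 0.07
```

Emit:
{"method": "step_arm", "body": {"rows": [[[-0.022,-0.02,-0.0275],[-0.8,-0.2,0.2],0.07],[[-0.022,-0.02,-0.0275],[-0.8,-0.2,0.2],0.07],[[-0.022,-0.019,-0.028],[-0.8,-0.2,0.2],0.07],[[-0.023,-0.019,-0.028],[-0.8,-0.2,0.2],0.07],[[-0.023,-0.018,-0.028],[-0.8,-0.2,0.2],0.07],[[-0.023,-0.015,-0.025],[-0.8,-0.2,0.2],0.07],[[0,0,0],[0,0,0],0.07]]}}

```text
t: 44.1
position: [0.4225, -0.1309, 0.2389]
ee_rot: [0.907, -0.42, 0.016, -0.02]
contact_force: [0.1, -0.2, -0.3]
finger_gap: 0.0698
```

```bash
python3 - <<'E'
from h import *
o,p,r=tool();print(p,o['joint_pos'].round(2),(Rt(-3,40).inv()*r).as_rotvec(degrees=True).round(2))
bottles()
b,_=eyes.camera('wrist');cv2.imwrite(f'pics/zk.png',b)
E
```

```text
[ 0.42250539 -0.13093666  0.2389121 ] [-0.88  0.36  1.43  0.47  1.88 -0.8 ] [0.25 0.37 0.64]
scene 213 c [ 469.8 -199.8] sz [60.7 52.5] long-axis deg 17.8
scene 214 c [434.9 -68.5] sz [57.5 48.7] long-axis deg 87.4
   cap? scene 51 [ 0.438 -0.11   0.032]
   cap? scene 96 [0.517 0.424 0.033]
side 185 c [ 464.2 -202.6] sz [53.4 57. ] long-axis deg 124.1
side 245 c [429.7 -69. ] sz [64.  40.9] long-axis deg 89.2
   cap? side 47 [ 0.419 -0.111  0.039]
   cap? side 83 [0.529 0.429 0.035]
   cap? side 60 [0.471 0.438 0.032]
wrist 1494 c [428.6 -70.6] sz [55.3 40.3] long-axis deg 86.1
wrist 208 c [ 470.4 -182.5] sz [12.2 44.9] long-axis deg 164.3
   cap? wrist 404 [0.514 0.424 0.033]
   cap? wrist 434 [ 0.426 -0.112  0.035]
```

View pics/zk.png

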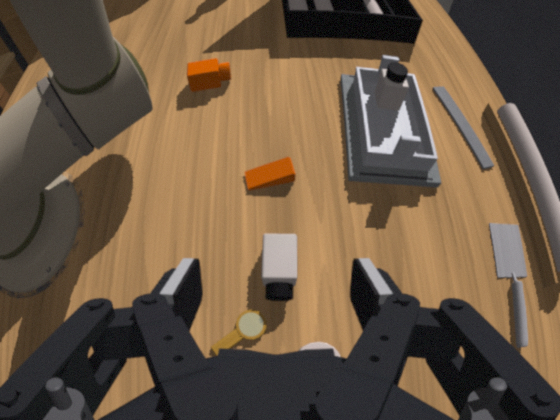

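```bash
python3 - <<'E'
from h import *
s=plan([.427,-.1086,.067],Rt(-3.5,40),n=8,grip=.07); plan([.431,-.0444,-.0093],Rt(-3.5,40),n=8,grip=.07,start=s)
E
```

```text
[[[0.0005,0.0181,-0.0119],[-0.03,0.03,-0.13],0.07],[[0.0005,0.0181,-0.0119],[-0.03,0.03,-0.13],0.07],[[0.0005,0.0181,-0.0119],[-0.03,0.03,-0.13],0.07],[[0.0004,0.0181,-0.0119],[-0.03,0.03,-0.13],0.07],[[0.0004,0.0182,-0.0119],[-0.03,0.03,-0.13],0.07],[[0.0004,0.0182,-0.0119],[-0.03,0.03,-0.13],0.07],[[0.0003,0.0182,-0.0119],[-0.03,0.03,-0.13],0.07],[[0.0003,0.0182,-0.0119],[-0.03,0.03,-0.13],0.07]]
[[[0.0,0.0125,0.0],[0.0,0.0,0.0],0.07],[[0.0,0.0125,0.0],[0.0,0.0,0.0],0.07],[[0.0,0.0125,0.0],[0.0,0.0,0.0],0.07],[[0.0,0.0125,0.0],[0.0,0.0,0.0],0.07],[[0.0,0.0125,0.0],[0.0,0.0,0.0],0.07],[[0.0,0.0125,0.0],[0.0,0.0,0.0],0.07],[[0.0,0.0125,0.0],[0.0,0.0,0.0],0.07],[[0.0,0.0125,0.0],[0.0,0.0,0.0],0.07]]
```

Emit:
{"method": "step_arm", "body": {"rows": [[[0.0005,0.018,-0.012],[0,0,-0.1],0.07],[[0.0005,0.018,-0.012],[0,0,-0.1],0.07],[[0.0005,0.018,-0.012],[0,0,-0.1],0.07],[[0.0005,0.018,-0.012],[0,0,-0.1],0.07],[[0.0005,0.018,-0.012],[0,0,-0.1],0.07],[[0.0005,0.018,-0.012],[0,0,-0.1],0.07],[[0,0.013,-0.009],[0,0,0],0.07],[[0,0,0],[0,0,0],0.07]]}}

```text
t: 45.3
position: [0.4299, -0.1064, 0.0908]
ee_rot: [0.907, -0.421, 0.009, -0.019]
contact_force: [-0.1, 0.2, 0.3]
finger_gap: 0.0699
```

```bash
python3 - <<'E'
from h import *
o,p,r=tool();print(p,o['joint_pos'].round(2),(Rt(-3.5,40).inv()*r).as_rotvec(degrees=True).round(2))
bottles(('wrist',))
plan([.431,-.0444,-.0093],Rt(-3.5,40),n=8,grip=.07)
b,_=eyes.camera('wrist');cv2.imwrite(f'pics/zl.png',b)
E
```

```text
[ 0.42990648 -0.1063965   0.09080264] [-0.83  0.53  1.65  0.47  1.51 -0.95] [ 0.15 -0.81  0.76]
wrist 3711 c [429.2 -70.5] sz [55.7 40.7] long-axis deg 86.0
   cap? wrist 1172 [ 0.426 -0.112  0.035]
[[[-0.0002,0.0146,-0.0021],[-0.01,0.1,-0.09],0.07],[[-0.0002,0.0146,-0.0021],[-0.01,0.1,-0.09],0.07],[[-0.0003,0.0146,-0.0021],[-0.01,0.1,-0.09],0.07],[[-0.0003,0.0146,-0.0021],[-0.01,0.1,-0.09],0.07],[[-0.0003,0.0146,-0.0021],[-0.01,0.1,-0.09],0.07],[[-0.0003,0.0146,-0.0021],[-0.01,0.1,-0.09],0.07],[[-0.0003,0.0146,-0.0021],[-0.01,0.1,-0.09],0.07],[[-0.0003,0.0146,-0.0021],[-0.01,0.1,-0.09],0.07]]
```

View pics/zl.png

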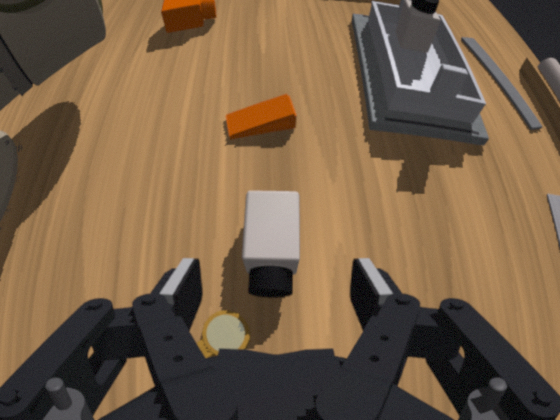

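Emit:
{"method": "step_arm", "body": {"rows": [[[-0.0003,0.0145,-0.002],[0,0.1,-0.1],0.07],[[-0.0003,0.0145,-0.002],[0,0.1,-0.1],0.07],[[-0.0003,0.0145,-0.002],[0,0.1,-0.1],0.07],[[-0.0003,0.0145,-0.002],[0,0.1,-0.1],0.07],[[-0.0003,0.0145,-0.002],[0,0.1,-0.1],0.07],[[0,0.01,-0.001],[0,0.1,-0.1],0.07],[[0,0,0],[0,0,0],0.07]]}}

```text
t: 46.28
position: [0.4346, -0.0629, 0.0237]
ee_rot: [0.904, -0.426, 0.007, -0.028]
contact_force: [-0.4, 1.0, -0.5]
finger_gap: 0.0704
```

```bash
python3 - <<'E'
from h import *
o,p,r=tool();print(p,(Rt(-3.8,40).inv()*r).as_rotvec(degrees=True).round(2),o['contact_force'])
bottles(('wrist',))
plan([.431,-.0444,-.0093],Rt(-3.8,40),n=3,grip=.07)
b,_=eyes.camera('wrist');cv2.imwrite(f'pics/zm.png',b)
E
```

```text
[ 0.43461267 -0.06293144  0.02368397] [-0.38 -0.88 -0.13] [-0.43086064  0.97572968 -0.46506734]
wrist 8300 c [429.3 -70.5] sz [55.6 40.6] long-axis deg 86.3
   cap? wrist 2192 [ 0.427 -0.11   0.035]
[[[-0.0018,0.0125,-0.0022],[0.14,0.3,0.06],0.07],[[-0.0017,0.0125,-0.0023],[0.14,0.3,0.06],0.07],[[-0.0017,0.0125,-0.0023],[0.14,0.3,0.06],0.07]]
```

View pics/zm.png

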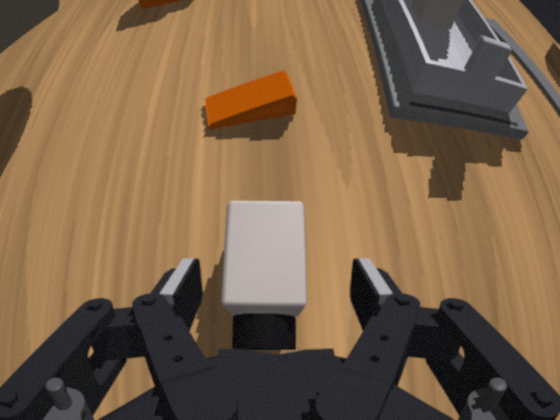

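Emit:
{"method": "step_arm", "body": {"rows": [[[-0.003,0.006,-0.001],[0.1,0.3,0],0.07],[[-0.002,0.011,-0.002],[0.1,0.3,0],0.07],[[0,0.011,-0.002],[0.1,0.3,0],0.07],[[0,0.006,-0.001],[0,0,0],0.07],[[0,0,0],[0,0,0],0.07]]}}

```text
t: 47.0
position: [0.431, -0.0453, -0.008]
ee_rot: [0.905, -0.423, 0.014, -0.032]
contact_force: [0.7, -0.3, 1.1]
finger_gap: 0.07
```

```bash
python3 - <<'E'
from h import *
o,p,r=tool();print(p,(Rt(-3.8,40).inv()*r).as_rotvec(degrees=True).round(2),o['contact_force'])
plan([.431,-.0444,-.0093],Rt(-3.8,40),n=2,grip=.07)
bottles(('wrist',))
b,W=cloud('wrist');T=r.inv().apply((W-p).reshape(-1,3)).reshape(W.shape)*1000
print([[int(x) for x in T[270,u]] if np.isfinite(T[270,u,0]) else None for u in range(170,390,10)])
cv2.imwrite('pics/zn.png',b)
E
```

```text
[ 0.43100372 -0.04531685 -0.00800218] [-0.12  0.08 -0.21] [ 0.74053378 -0.31325189  1.06875746]
[[[-0.0,0.0008,-0.0001],[0.06,-0.04,0.11],0.07],[[-0.0,0.0008,-0.0001],[0.06,-0.04,0.11],0.07]]
wrist 13479 c [429.1 -70.1] sz [55.1 40.4] long-axis deg 86.5
wrist 175 c [390.5 -71.3] sz [9.3 4.5] long-axis deg 56.1
wrist 178 c [468.9 -76.8] sz [4.4 9. ] long-axis deg 115.8
   cap? wrist 847 [ 0.394 -0.078  0.034]
   cap? wrist 821 [ 0.464 -0.082  0.034]
   cap? wrist 95 [ 0.383 -0.073  0.038]
   cap? wrist 95 [ 0.476 -0.079  0.038]
   cap? wrist 338 [ 0.428 -0.102  0.036]
[[-45, -45, 6], [-38, -53, 10], [-34, -52, 10], [-39, -15, -7], [-34, -15, -7], [-28, -16, -6], [-17, -54, 11], [-13, -54, 11], [-9, -54, 11], [-5, -55, 12], [-1, -55, 12], [2, -54, 11], [6, -54, 11], [10, -54, 11], [14, -54, 11], [18, -55, 12], [29, -16, -6], [35, -14, -7], [40, -15, -7], [35, -51, 9], [39, -53, 10], [46, -45, 6]]
```

View pics/zn.png

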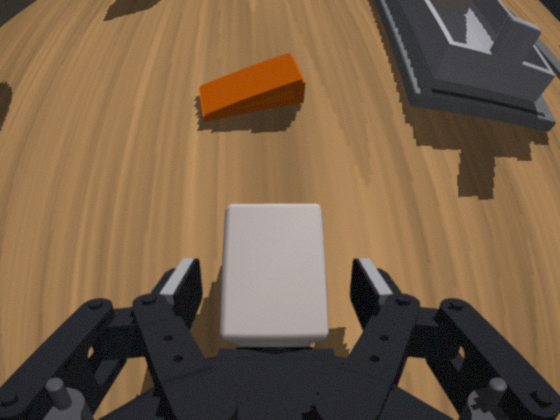

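Emit:
{"method": "step_arm", "body": {"rows": [[[0,0.001,0],[0,0,0],0.05],[[0,0,0],[0,0,0],0.035],[[0,0,0],[0,0,0],0.03],[[0,0,0],[0,0,0],0.03],[[0,0,0],[0,0,0],0.03]], "squeeze": 60}}

```text
t: 47.72
position: [0.4316, -0.0457, -0.0081]
ee_rot: [0.905, -0.424, 0.013, -0.033]
contact_force: [0.3, -0.6, -0.5]
finger_gap: 0.0413
```

Emit:
{"method": "step_arm", "body": {"rows": [[[0,-0.008,0.0065],[0,0,0],0.03],[[0,-0.011,0.009],[0,0,0],0.03],[[0,-0.015,0.0125],[0,0,0],0.03],[[0,-0.015,0.0125],[0,0,0],0.03],[[0,-0.015,0.0125],[0,0,0],0.03],[[0,-0.012,0.01],[0,0,0],0.03],[[0,0,0],[0,0,0],0.03]], "squeeze": 70}}

```text
t: 48.6
position: [0.4309, -0.0458, 0.0987]
ee_rot: [0.904, -0.426, 0.012, -0.033]
contact_force: [-1.2, -0.4, -1.3]
finger_gap: 0.0414
```

```bash
python3 - <<'E'
from h import *
o,p,r=tool();print(p,o['finger_gap'],(Rt(-3.8,40).inv()*r).as_rotvec(degrees=True).round(2),o['contact_force'])
P=p+np.array([0,0.0,0]); 
sweep([.431,-.07,.13],-3.8,40,-3.8,-50,11,.03)
b,W=cloud('wrist');cv2.imwrite('pics/zo.png',b)
E
```

```text
[ 0.43088436 -0.04578891  0.09867138] 0.0413782375069287 [-0.39 -0.08 -0.41] [-1.17070473 -0.43087842 -1.32590776]
[[[0.0002,-0.0036,0.0001],[-7.8,0.1,0.4],0.03],[[0.0002,-0.0036,-0.0004],[-8.2,0.0,0.0],0.03],[[0.0002,-0.0035,-0.0009],[-8.2,-0.0,-0.0],0.03],[[0.0002,-0.0033,-0.0014],[-8.2,0.0,0.0],0.03],[[0.0002,-0.0031,-0.0018],[-8.2,0.0,0.0],0.03],[[0.0002,-0.0028,-0.0022],[-8.2,-0.0,0.0],0.03],[[0.0002,-0.0025,-0.0026],[-8.2,0.0,-0.0],0.03],[[0.0002,-0.0021,-0.0029],[-8.2,0.0,0.0],0.03]]
[[[0.0002,-0.0016,-0.0032],[-8.2,-0.0,-0.0],0.03],[[0.0002,-0.0012,-0.0034],[-8.2,0.0,0.0],0.03],[[0.0002,-0.0007,-0.0035],[-8.2,0.0,-0.0],0.03]]
```

View pics/zo.png

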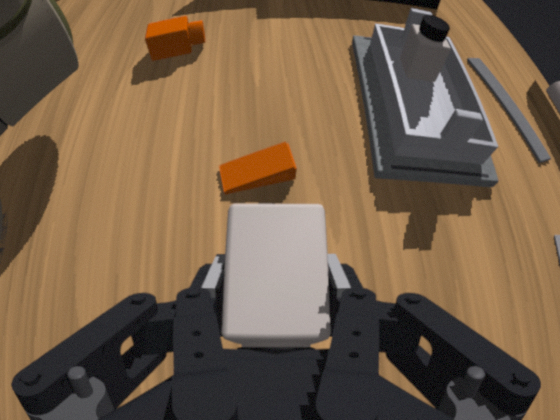

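Emit:
{"method": "step_arm", "body": {"rows": [[[0,-0.0036,0],[-7.8,0.1,0.4],0.03],[[0,-0.0036,-0.0004],[-8.2,0,0],0.03],[[0,-0.0035,-0.001],[-8.2,0,0],0.03],[[0,-0.0033,-0.0014],[-8.2,0,0],0.03],[[0,-0.003,-0.0018],[-8.2,0,0],0.03],[[0,-0.0028,-0.0022],[-8.2,0,0],0.03],[[0,-0.0025,-0.0026],[-8.2,0,0],0.03],[[0,-0.002,-0.003],[-8.2,0,0],0.03]]}}

```text
t: 49.65
position: [0.4276, -0.0645, 0.1192]
ee_rot: [-0.52, 0.854, -0.031, 0.017]
contact_force: [-0.8, -0.2, -2.6]
finger_gap: 0.0412
```

```bash
python3 - <<'E'
from h import *
o,p,r=tool();print(p,o['finger_gap'],o['joint_pos'].round(2),(Rt(-3.8,-50).inv()*r).as_rotvec(degrees=True).round(2))
plan([.431,-.07,.12],Rt(-3.8,-50),n=4,grip=.03)
E
```

```text
[ 0.42764018 -0.06453451  0.11922609] 0.04119684959667515 [-0.12  0.33  1.76 -0.54  1.09  0.22] [22.66  0.08  0.33]
[[[0.0009,0.0004,-0.0012],[-5.67,-0.02,-0.08],0.03],[[0.0009,0.0005,-0.0012],[-5.67,-0.02,-0.08],0.03],[[0.0009,0.0007,-0.0011],[-5.67,-0.02,-0.08],0.03],[[0.0009,0.0008,-0.0011],[-5.67,-0.02,-0.08],0.03]]
```

Emit:
{"method": "step_arm", "body": {"rows": [[[0.0005,0,-0.0012],[-6.2,0,0],0.03],[[0.0005,0,-0.0012],[-6.2,0,0],0.03],[[0.0005,0,-0.0011],[-5.5,0,0],0.03],[[0.0005,0,-0.0011],[-4,0,0],0.03],[[0,0,0],[0,0,0],0.03]]}}

```text
t: 50.28
position: [0.4278, -0.0662, 0.1189]
ee_rot: [-0.342, 0.939, -0.033, 0.006]
contact_force: [0.1, 0.3, -0.8]
finger_gap: 0.0412
```

```bash
python3 - <<'E'
from h import *
o,p,r=tool();print(p,o['finger_gap'],o['joint_pos'].round(2),(Rt(-3.8,-50).inv()*r).as_rotvec(degrees=True).round(2))
b,W=cloud('wrist');cv2.imwrite('pics/zp.png',b)
b,W=cloud('scene');cv2.imwrite('pics/zq.png',cv2.resize(b[90:240,220:420],None,fx=4,fy=4))
E
```

```text
[ 0.42779443 -0.06622945  0.11887155] 0.04118298563956091 [ 0.08  0.48  1.78 -0.93  1.24  0.62] [ 0.06 -0.49  0.4 ]
```

View pics/zp.png

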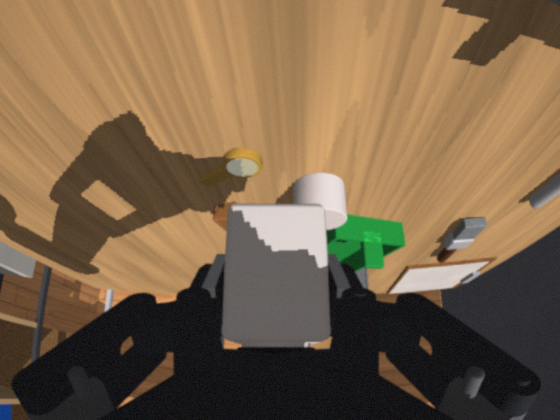

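View pics/zq.png

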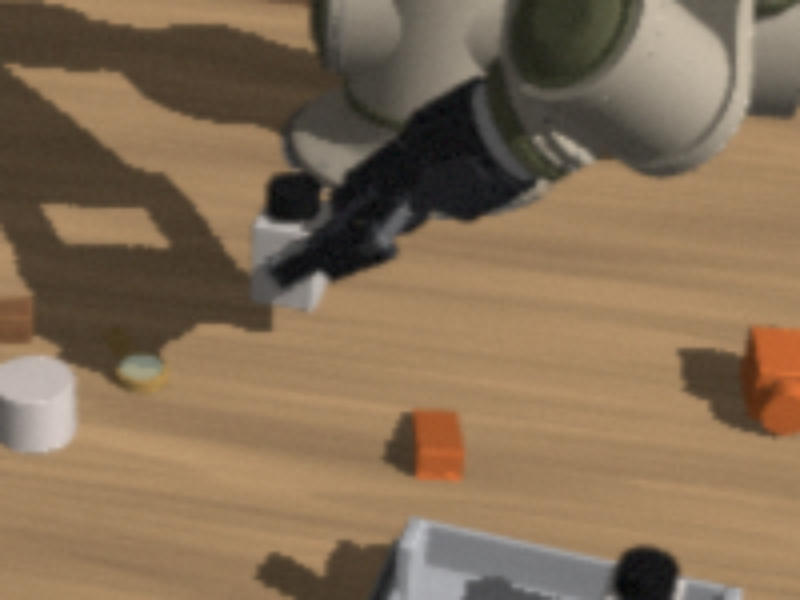

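Emit:
{"method": "step_arm", "body": {"rows": [[[0,0.0116,0.0138],[0,0.1,0],0.03],[[0,0.0116,0.0138],[0,0.1,0],0.03],[[0,0.0116,0.0138],[0,0.1,0],0.03],[[0,0.0116,0.0138],[0,0.1,-0.1],0.03],[[0,0.0096,0.0115],[0,0,-0.1],0.03],[[0,0.0045,0.0054],[0,0,-0.1],0.03],[[0,0,0],[0,0,0],0.03]]}}

```text
t: 51.25
position: [0.4289, -0.0683, 0.0252]
ee_rot: [-0.347, 0.937, -0.034, 0.016]
contact_force: [-0.3, 0.7, -0.7]
finger_gap: 0.0408
```

```bash
python3 - <<'E'
from h import *
o,p,r=tool();print(p,o['finger_gap'],o['contact_force'],(Rt(-3.8,-50).inv()*r).as_rotvec(degrees=True).round(2))
for n in ('scene','side'):
    b,W=cloud(n);q=proj(n,p+[0,.03,.06])[0].astype(int);cv2.imwrite(f'pics/zr_{n}.png',cv2.resize(b[q[1]-45:q[1]+45,q[0]-60:q[0]+60],None,fx=5,fy=5,interpolation=cv2.INTER_CUBIC))
E
```

```text
[ 0.42886264 -0.06831657  0.02518704] 0.040843241814400084 [-0.26122739  0.72582837 -0.70761538] [0.66 0.63 0.08]
```

View pics/zr_scene.png

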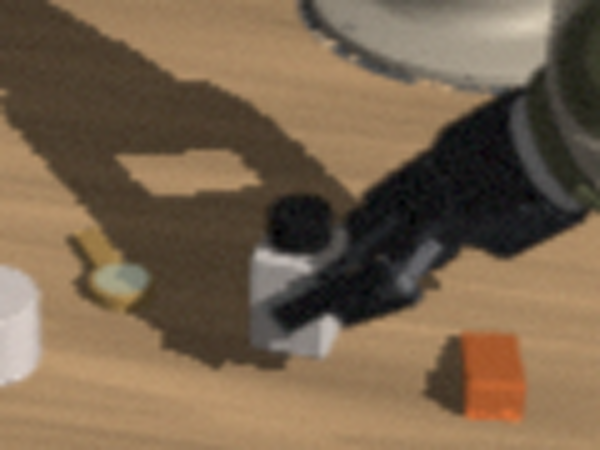

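Still 20 mm above; lower slowly with small angle corrections.

Emit:
{"method": "step_arm", "body": {"rows": [[[0,0.0032,0.0038],[-0.3,-0.3,0],0.03],[[0,0.0032,0.0038],[-0.2,-0.2,0],0.03],[[0,0.0026,0.0031],[-0.1,-0.1,0],0.03],[[0,0.0006,0.0008],[0,0,0],0.03],[[0,0,0],[0,0,0],0.03]]}}

```text
t: 51.98
position: [0.4295, -0.068, 0.0102]
ee_rot: [-0.342, 0.939, -0.031, 0.012]
contact_force: [-0.4, 0.5, 0.0]
finger_gap: 0.0411
```

```bash
python3 - <<'E'
from h import *
o,p,r=tool();print(p,o['finger_gap'],o['contact_force'],(Rt(-3.8,-50).inv()*r).as_rotvec(degrees=True).round(2))
E
```

```text
[ 0.42954511 -0.06797204  0.01022011] 0.041101464720555855 [-0.41634604  0.46947929  0.04878558] [ 0.03  0.06 -0.03]
```

Emit:
{"method": "step_arm", "body": {"rows": [[[0,0.0013,0.0015],[0,0,0],0.03],[[0,0.0008,0.001],[0,0,0],0.03],[[0,0,0],[0,0,0],0.03]]}}

```text
t: 52.35
position: [0.4296, -0.068, 0.0069]
ee_rot: [-0.342, 0.939, -0.031, 0.012]
contact_force: [-0.9, -0.4, -0.5]
finger_gap: 0.0414
```

Emit:
{"method": "step_arm", "body": {"rows": [[[0,0.0006,0.0008],[0,0,0],0.03],[[0,0.0004,0.0005],[0,0,0],0.03],[[0,0,0],[0,0,0],0.03]]}}

```text
t: 52.72
position: [0.4297, -0.0679, 0.0052]
ee_rot: [-0.342, 0.939, -0.031, 0.012]
contact_force: [1.3, -0.2, -0.9]
finger_gap: 0.0412
```

Emit:
{"method": "step_arm", "body": {"rows": [[[0,0.0005,0.0006],[0,0,0],0.03],[[0,0.0003,0.0004],[0,0,0],0.03],[[0,0,0],[0,0,0],0.03]]}}

```text
t: 53.1
position: [0.4297, -0.0679, 0.0052]
ee_rot: [-0.341, 0.939, -0.031, 0.013]
contact_force: [-0.2, 0.4, -1.2]
finger_gap: 0.0411
```

```bash
python3 - <<'E'
from h import *
for i in range(3):
    o,p,r=tool();print(p,o['finger_gap'],o['contact_force']);eyes.camera('side')
p_,W=cloud('scene');hs=cv2.cvtColor(p_,cv2.COLOR_BGR2HSV)
k=(hs[...,2]<60)&(abs(W[...,0]-.43)<.03)&(abs(W[...,1]+.04)<.03)&(W[...,2]<.11)
print(np.nanpercentile(W[k][:,2],[50,80,90,95]))
E
```

```text
[ 0.42971868 -0.06785671  0.00519622] 0.041089253133288116 [-0.22349415  0.43239742 -1.21244105]
[ 0.42973125 -0.06788422  0.00514408] 0.04140627345044437 [0.49410433 1.9237982  1.77270143]
[ 0.4297511  -0.06786934  0.00514985] 0.04117144699887854 [0.0096     1.83924838 1.60576172]
[0.07321913 0.07776197 0.07891713 0.07931736]
```

Emit:
{"method": "step_arm", "body": {"rows": [[[0,0,0],[0,0,0],0.045],[[0,0,0],[0,0,0],0.05],[[0,0,0],[0,0,0],0.058],[[0,-0.008,0],[0,0,0],0.06],[[0,-0.02,0],[0,0,0],0.06],[[0,-0.03,0],[0,0,0],0.06],[[0,-0.04,0],[0,0,0],0.06],[[0,-0.04,-0.02],[0,0,0],0.06]]}}

```text
t: 54.3
position: [0.4346, 0.028, 0.1108]
ee_rot: [-0.341, 0.939, -0.033, 0.01]
contact_force: [0.5, -0.0, 0.0]
finger_gap: 0.0599
```

```bash
python3 - <<'E'
from h import *
o,p,r=tool();print(p,o['joint_pos'].round(2),o['contact_force'])
b,_=eyes.camera('wrist');cv2.imwrite('pics/zs.png',b)
b,_=eyes.camera('scene');cv2.imwrite('pics/zt.png',b)
s=plan([.43,.0,.27],Rt(-5,-20),n=5,grip=.06);plan([.435,-.06,.22],Rt(-3.8,0),n=4,grip=.06,start=s)
E
```

```text
[0.43461357 0.02801967 0.11081455] [ 0.27  0.55  1.67 -0.83  1.39  0.69] [ 0.45554154 -0.01063246  0.00989438]
[[[-0.0008,-0.0157,-0.0277],[5.99,0.16,0.18],0.06],[[-0.0007,-0.0185,-0.0259],[5.99,0.16,0.18],0.06],[[-0.0007,-0.0211,-0.0238],[5.99,0.16,0.18],0.06],[[-0.0007,-0.0235,-0.0215],[5.99,0.16,0.18],0.06],[[-0.0008,-0.0256,-0.0189],[5.99,0.16,0.18],0.06]]
[[[0.0026,0.0168,-0.0097],[5.0,-0.3,-0.05],0.06],[[0.0025,0.0159,-0.0111],[5.0,-0.3,-0.05],0.06],[[0.0024,0.0149,-0.0125],[5.0,-0.3,-0.05],0.06],[[0.0023,0.0137,-0.0137],[5.0,-0.3,-0.05],0.06]]
```

View pics/zs.png

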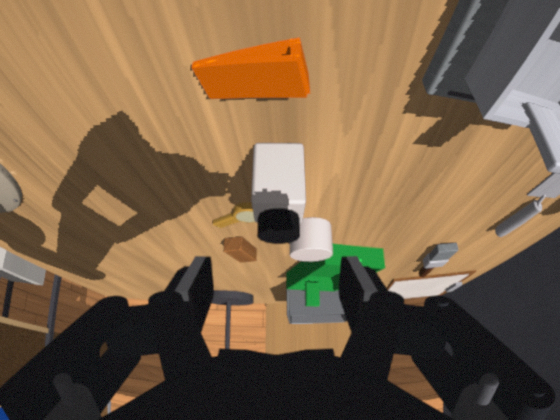

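View pics/zt.png

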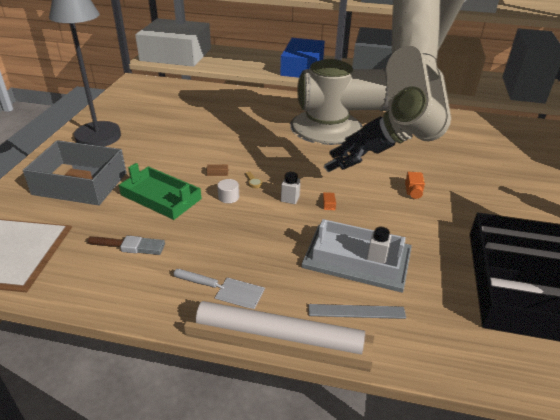

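Emit:
{"method": "step_arm", "body": {"rows": [[[0,-0.016,-0.028],[6,0.2,0.2],0.06],[[0,-0.0185,-0.026],[6,0.2,0.2],0.06],[[0,-0.021,-0.024],[6,0.2,0.2],0.06],[[0,-0.0235,-0.0215],[6,0.2,0.2],0.06],[[0,-0.0256,-0.019],[6,0,0.2],0.06],[[0.001,0.005,-0.014],[6,0,0],0.06],[[0.001,0.005,-0.014],[6,0,0],0.06],[[0,0,-0.014],[6,0,0],0.06]]}}

```text
t: 55.4
position: [0.4309, -0.0441, 0.2725]
ee_rot: [-0.704, 0.709, -0.029, 0.027]
contact_force: [0.1, 0.2, -0.1]
finger_gap: 0.0598
```

```bash
python3 - <<'E'
from h import *
o,p,r=tool();print(p,o['joint_pos'].round(2),(Rt(-3.8,0).inv()*r).as_rotvec(degrees=True).round(2))
b,W=cloud('wrist');cv2.imwrite('pics/zu.png',b)
hs=cv2.cvtColor(b,cv2.COLOR_BGR2HSV)
for n in ('wrist','scene','side'):
    b,W=cloud(n);hs=cv2.cvtColor(b,cv2.COLOR_BGR2HSV)
    k=(hs[...,2]<70)&(abs(W[...,2]-.078)<.004)&(abs(W[...,0]-.43)<.05)&(abs(W[...,1]+.04)<.05)
    A=W[k]
    if len(A)>5: print(n,len(A),cv2.minEnclosingCircle((A[:,:2]*1000).astype(np.float32)),np.median(A,0))
E
```

```text
[ 0.43092341 -0.04410011  0.27247868] [-0.37  0.13  1.45 -0.01  1.57 -0.29] [-0.43  0.78  0.17]
wrist 632 ((431.71905517578125, -39.048439025878906), 16.609209060668945) [ 0.43208292 -0.03882637  0.07781348]
scene 75 ((435.90887451171875, -40.32138442993164), 19.07883644104004) [ 0.43746283 -0.03839775  0.07749358]
side 83 ((432.8511047363281, -39.382625579833984), 17.264978408813477) [ 0.43059699 -0.03817148  0.07968366]
```

View pics/zu.png

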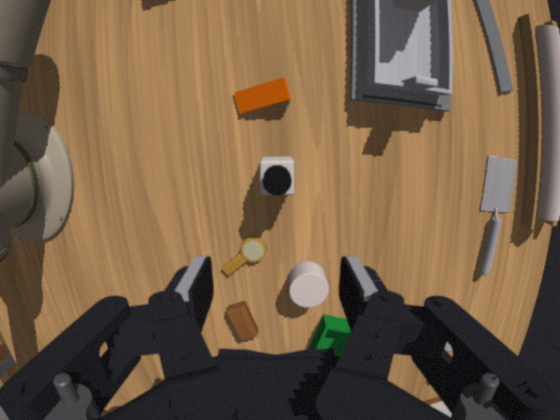

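```bash
python3 - <<'E'
from h import *
plan([.4318,-.0391,.11],Rt(-3.8,0),n=8,grip=.06)
E
```

```text
[[[0.0001,0.0203,0.0009],[0.08,-0.11,-0.03],0.06],[[0.0001,0.0203,0.0009],[0.08,-0.11,-0.03],0.06],[[0.0001,0.0203,0.0008],[0.08,-0.11,-0.03],0.06],[[0.0001,0.0203,0.0008],[0.08,-0.11,-0.03],0.06],[[0.0001,0.0203,0.0008],[0.08,-0.11,-0.03],0.06],[[0.0001,0.0203,0.0007],[0.08,-0.11,-0.03],0.06],[[0.0001,0.0203,0.0007],[0.08,-0.11,-0.03],0.06],[[0.0001,0.0203,0.0007],[0.08,-0.11,-0.03],0.06]]
```

Emit:
{"method": "step_arm", "body": {"rows": [[[0,0.02,0.001],[0.1,-0.1,0],0.06],[[0,0.02,0.001],[0.1,-0.1,0],0.06],[[0,0.02,0.001],[0.1,-0.1,0],0.06],[[0,0.02,0.001],[0,-0.1,0],0.06],[[0,0.02,0.001],[0,-0.1,0],0.06],[[0,0.02,0],[0,-0.1,0],0.06],[[0,0.015,0],[0,0,0],0.06],[[0,0,0],[0,0,0],0.06]]}}

```text
t: 56.6
position: [0.4288, -0.0311, 0.1312]
ee_rot: [-0.702, 0.711, -0.023, 0.016]
contact_force: [0.2, -0.2, 0.8]
finger_gap: 0.0605
```

```bash
python3 - <<'E'
from h import *
plan([.4318,-.0391,.11],Rt(-3.8,0),n=2,grip=.06)
o,p,r=tool();print(p)
b,W=cloud('wrist');hs=cv2.cvtColor(b,cv2.COLOR_BGR2HSV)
k=(hs[...,2]<70)&(abs(W[...,2]-.078)<.004)&(abs(W[...,0]-.43)<.04)&(abs(W[...,1]+.04)<.04)
A=W[k]; print(len(A),cv2.minEnclosingCircle((A[:,:2]*1000).astype(np.float32)))
E
```

```text
[[[0.0018,0.0106,-0.0038],[0.38,0.33,-0.26],0.06],[[0.0018,0.0106,-0.0038],[0.38,0.33,-0.26],0.06]]
[ 0.42875312 -0.03110251  0.13116409]
1586 ((432.3314514160156, -38.766563415527344), 16.942548751831055)
```

Correct laterally, then descend slowly.

Emit:
{"method": "step_arm", "body": {"rows": [[[0.0018,0.005,-0.0035],[0.3,0.3,-0.2],0.06],[[0.0018,0.01,-0.0035],[0.3,0.3,-0.2],0.06],[[0,0.01,0],[0,0,0],0.06],[[0,0,0],[0,0,0],0.06]]}}

```text
t: 57.15
position: [0.433, -0.0389, 0.1061]
ee_rot: [-0.706, 0.708, -0.023, 0.024]
contact_force: [-0.1, -0.3, -0.1]
finger_gap: 0.0602
```

```bash
python3 - <<'E'
from h import *
o,p,r=tool();print(p)
plan([.4322,-.0389,-.006],Rt(-3.8,0),n=9,grip=.06)
E
```

```text
[ 0.43299379 -0.03892056  0.10612293]
[[[-0.0001,0.0125,0.0],[0.02,0.01,0.01],0.06],[[-0.0001,0.0125,0.0],[0.02,0.01,0.01],0.06],[[-0.0001,0.0125,0.0],[0.02,0.01,0.01],0.06],[[-0.0001,0.0125,0.0],[0.02,0.01,0.01],0.06],[[-0.0001,0.0125,0.0],[0.02,0.01,0.01],0.06],[[-0.0001,0.0125,0.0],[0.02,0.01,0.01],0.06],[[-0.0001,0.0125,0.0],[0.02,0.01,0.01],0.06],[[-0.0001,0.0125,0.0],[0.02,0.01,0.01],0.06]]
[[[-0.0001,0.0125,0.0],[0.02,0.01,0.01],0.06]]
```

Emit:
{"method": "step_arm", "body": {"rows": [[[0,0.011,0],[0,0,0],0.06],[[0,0.012,0],[0,0,0],0.06],[[0,0.012,0],[0,0,0],0.06],[[0,0.012,0],[0,0,0],0.06],[[0,0.012,0],[0,0,0],0.06],[[0,0.01,0],[0,0,0],0.06],[[0,0,0],[0,0,0],0.06]]}}

```text
t: 58.02
position: [0.4325, -0.0389, 0.0317]
ee_rot: [-0.706, 0.708, -0.023, 0.023]
contact_force: [0.2, -0.3, 0.3]
finger_gap: 0.0602
```

```bash
python3 - <<'E'
from h import *
o,p,r=tool();print(p,o['contact_force'],(Rt(-3.8,0).inv()*r).as_rotvec(degrees=True).round(2))
plan([.4322,-.0389,-.006],Rt(-3.8,0),n=4,grip=.06)
b,W=cloud('wrist');cv2.imwrite('pics/zv.png',b)
E
```

```text
[ 0.43253613 -0.03890001  0.03167782] [ 0.24980951 -0.29770907  0.29804798] [-0.17 -0.06  0.  ]
[[[-0.0001,0.0094,0.0],[0.04,0.02,-0.0],0.06],[[-0.0001,0.0094,0.0],[0.04,0.02,-0.0],0.06],[[-0.0001,0.0094,0.0],[0.04,0.02,-0.0],0.06],[[-0.0001,0.0094,0.0],[0.04,0.02,-0.0],0.06]]
```

View pics/zv.png

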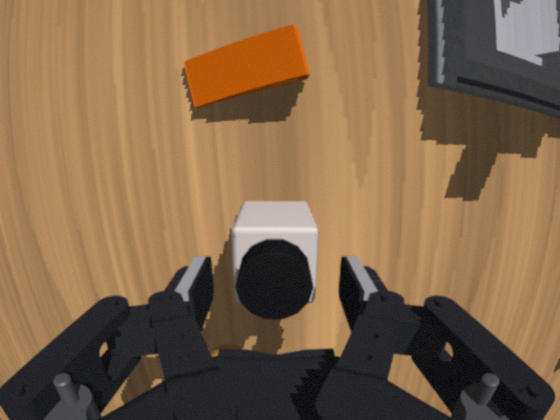

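Emit:
{"method": "step_arm", "body": {"rows": [[[0,0.009,0],[0,0,0],0.06],[[0,0.009,0],[0,0,0],0.06],[[0,0.009,0],[0,0,0],0.06],[[0,0.006,0],[0,0,0],0.06],[[0,0,0],[0,0,0],0.045],[[0,0,0],[0,0,0],0.03],[[0,0,0],[0,0,0],0.03],[[0,0,0],[0,0,0],0.03]], "squeeze": 50}}

```text
t: 59.08
position: [0.4334, -0.0393, -0.0025]
ee_rot: [-0.705, 0.708, -0.022, 0.024]
contact_force: [0.5, -0.5, -0.9]
finger_gap: 0.0414
```

```bash
python3 - <<'E'
from h import *
o,p,r=tool();print(p,o['contact_force'],o['finger_gap'],(Rt(-3.8,0).inv()*r).as_rotvec(degrees=True).round(2))
E
```

```text
[ 0.43336335 -0.03929126 -0.00249075] [ 0.48993636 -0.48225692 -0.85049578] 0.04136979513789343 [-0.21 -0.07 -0.14]
```

Emit:
{"method": "step_arm", "body": {"rows": [[[0,-0.008,0],[0,0,0],0.03],[[0,-0.015,0],[0,0,0],0.03],[[0,-0.022,0],[0,0,0],0.03],[[0,-0.03,0],[0,0,0],0.03],[[0,-0.03,0],[0,0,0],0.03],[[0,-0.025,0],[0,0,0],0.03],[[0,-0.01,0],[0,0,0],0.03],[[0,0,0],[0,0,0],0.03]], "squeeze": 70}}

```text
t: 60.08
position: [0.4322, -0.0383, 0.1444]
ee_rot: [-0.705, 0.708, -0.022, 0.024]
contact_force: [-0.7, 0.8, -1.5]
finger_gap: 0.041
```

```bash
python3 - <<'E'
from h import *
o,p,r=tool();print(p,o['contact_force'],o['finger_gap'])
plan([.621,.1168,.14],Rt(-6.2,0),n=10,grip=.03)
E
```

```text
[ 0.43218116 -0.03834596  0.14440205] [-0.66779053  0.81596682 -1.49989555] 0.04100491888060607
[[[0.0178,0.0004,0.0167],[0.02,0.25,0.02],0.03],[[0.0178,0.0004,0.0168],[0.02,0.25,0.02],0.03],[[0.0177,0.0004,0.0169],[0.02,0.25,0.02],0.03],[[0.0176,0.0004,0.0169],[0.02,0.25,0.02],0.03],[[0.0175,0.0004,0.017],[0.02,0.25,0.02],0.03],[[0.0175,0.0004,0.0171],[0.02,0.25,0.02],0.03],[[0.0174,0.0004,0.0172],[0.02,0.25,0.02],0.03],[[0.0173,0.0004,0.0172],[0.02,0.25,0.02],0.03]]
[[[0.0172,0.0004,0.0173],[0.02,0.25,0.02],0.03],[[0.0172,0.0004,0.0174],[0.02,0.25,0.02],0.03]]
```

Emit:
{"method": "step_arm", "body": {"rows": [[[0.0178,0,0.0167],[0,0.2,0],0.03],[[0.0178,0,0.0168],[0,0.3,0],0.03],[[0.0177,0,0.0169],[0,0.2,0],0.03],[[0.0176,0,0.0169],[0,0.3,0],0.03],[[0.0175,0,0.017],[0,0.2,0],0.03],[[0.0175,0,0.017],[0,0.3,0],0.03],[[0.0174,0,0.017],[0,0.2,0],0.03],[[0.01,0,0.01],[0,0.3,0],0.03]]}}

```text
t: 61.08
position: [0.5752, 0.0825, 0.1332]
ee_rot: [-0.705, 0.707, -0.042, 0.031]
contact_force: [-0.4, 0.3, -1.2]
finger_gap: 0.0411
```

Emit:
{"method": "step_arm", "body": {"rows": [[[0,0,0],[0,0,0],0.03]]}}

```text
t: 61.2
position: [0.575, 0.0828, 0.1321]
ee_rot: [-0.705, 0.707, -0.042, 0.03]
contact_force: [-0.6, 0.7, -1.1]
finger_gap: 0.0411
```

```bash
python3 - <<'E'
from h import *
o,p,r=tool();print(p,o['contact_force'],o['finger_gap'],(Rt(-6.2,0).inv()*r).as_rotvec(degrees=True).round(2))
plan([.621,.1168,.12],Rt(-6.2,0),n=5,grip=.03)
b,W=cloud('wrist');cv2.imwrite('pics/zw.png',b)
E
```

```text
[0.57499939 0.08284296 0.13212538] [-0.63164208  0.70119045 -1.09259933] 0.04112686511041323 [-0.19 -0.31  0.96]
[[[0.0085,0.0023,0.0077],[0.04,0.06,-0.19],0.03],[[0.0085,0.0023,0.0077],[0.04,0.06,-0.19],0.03],[[0.0085,0.0023,0.0077],[0.04,0.06,-0.19],0.03],[[0.0084,0.0024,0.0077],[0.04,0.06,-0.19],0.03],[[0.0084,0.0024,0.0077],[0.04,0.06,-0.19],0.03]]
```

View pics/zw.png

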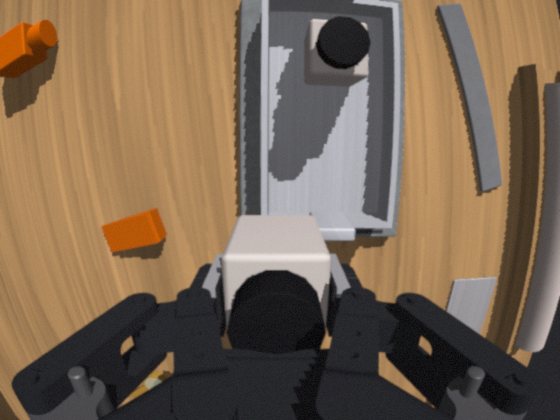

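Emit:
{"method": "step_arm", "body": {"rows": [[[0.0085,0,0.0077],[0,0,-0.2],0.03],[[0.0085,0,0.0077],[0,0,-0.2],0.03],[[0.0085,0,0.0077],[0,0,-0.2],0.03],[[0.0084,0,0.0077],[0,0,-0.2],0.03],[[0.0075,0,0.007],[0,0,-0.1],0.03],[[0,0,0],[0,0,0],0.03]]}}

```text
t: 62.0
position: [0.6223, 0.1173, 0.1318]
ee_rot: [-0.705, 0.707, -0.037, 0.037]
contact_force: [-0.4, 0.8, -1.9]
finger_gap: 0.0409
```

```bash
python3 - <<'E'
from h import *
o,p,r=tool();print(p,o['contact_force'],o['finger_gap'],(Rt(-6.2,0).inv()*r).as_rotvec(degrees=True).round(2))
plan([.621,.1168,.08],Rt(-6.2,0),n=5,grip=.03)
b,W=cloud('wrist');cv2.imwrite('pics/zx.png',b)
b,_=eyes.camera('side');cv2.imwrite('pics/zy.png',b)
E
```

```text
[0.62226965 0.11733584 0.13175093] [-0.41760738  0.82940098 -1.85115989] 0.04086098591491629 [-0.19 -0.24  0.01]
[[[-0.0002,0.0104,-0.0001],[0.04,0.05,-0.0],0.03],[[-0.0002,0.0104,-0.0001],[0.04,0.05,-0.0],0.03],[[-0.0002,0.0104,-0.0001],[0.04,0.05,-0.0],0.03],[[-0.0002,0.0104,-0.0001],[0.04,0.05,-0.0],0.03],[[-0.0002,0.0104,-0.0001],[0.04,0.05,-0.0],0.03]]
```

View pics/zx.png

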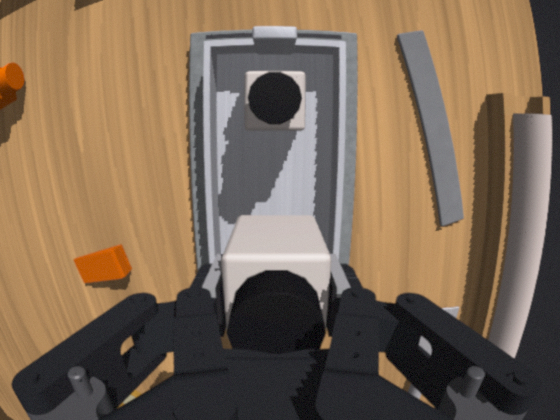

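View pics/zy.png

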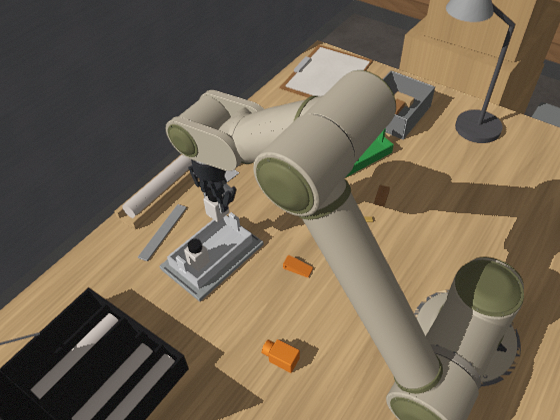

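Emit:
{"method": "step_arm", "body": {"rows": [[[-0.0005,0.014,0],[0,0,0],0.03],[[-0.0005,0.015,0],[0.1,0.1,0],0.03],[[0,0.015,0],[0.1,0.1,0],0.03],[[0,0.015,0],[0,0,0],0.03],[[0,0.014,0],[0,0,0],0.03],[[0,0.01,0],[0,0,0],0.03],[[0,0,0],[0,0,0],0.03]]}}

```text
t: 62.98
position: [0.6192, 0.1162, 0.0415]
ee_rot: [0.706, -0.706, 0.04, -0.037]
contact_force: [-0.1, -1.0, -2.7]
finger_gap: 0.0414
```

```bash
python3 - <<'E'
from h import *
o,p,r=tool();print(p,bf(p),o['contact_force'],o['finger_gap'],(Rt(-6.2,0).inv()*r).as_rotvec(degrees=True).round(2))
plan([.6215,.1168,.022],Rt(-6.2,0),n=4,grip=.03)
b,W=cloud('wrist');cv2.imwrite('pics/zz.png',b)
E
```

```text
[0.61922105 0.1162165  0.0415465 ] [ -1.5 -44.2] [-0.08863095 -1.03965242 -2.66989816] 0.04143296715733558 [-0.01  0.05  0.21]
[[[0.0006,0.0049,0.0002],[0.0,-0.01,-0.05],0.03],[[0.0006,0.0049,0.0002],[0.0,-0.01,-0.05],0.03],[[0.0006,0.0049,0.0002],[0.0,-0.01,-0.05],0.03],[[0.0006,0.0049,0.0002],[0.0,-0.01,-0.05],0.03]]
```

View pics/zz.png

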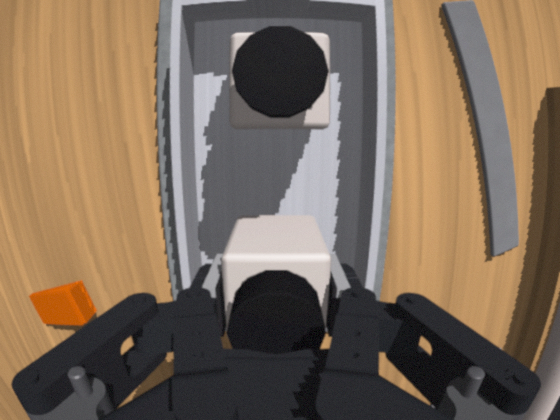

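Emit:
{"method": "step_arm", "body": {"rows": [[[0.001,0.005,0],[0,0,0],0.03],[[0.001,0.005,0],[0,0,-0.1],0.03],[[0,0.005,0],[0,0,-0.1],0.03],[[0,0.003,0],[0,0,0],0.03],[[0,0,0],[0,0,0],0.03]]}}

```text
t: 63.65
position: [0.6224, 0.116, 0.0241]
ee_rot: [-0.706, 0.706, -0.037, 0.04]
contact_force: [0.1, -0.8, -1.7]
finger_gap: 0.041
```

Emit:
{"method": "step_arm", "body": {"rows": [[[0,0.0015,0],[0,0,0],0.03],[[0,0.0015,0],[0,0,0],0.03],[[0,0,0],[0,0,0],0.03]]}}

```text
t: 64.03
position: [0.6225, 0.1161, 0.0212]
ee_rot: [0.706, -0.706, 0.037, -0.04]
contact_force: [0.5, -0.0, -0.6]
finger_gap: 0.0413
```

```bash
python3 - <<'E'
from h import *
for i in range(2):
    o,p,r=tool();print(p,bf(p),o['contact_force'],o['finger_gap'],(Rt(-6.2,0).inv()*r).as_rotvec(degrees=True).round(2)); eyes.camera('side')
E
```

```text
[0.62253142 0.11605143 0.02119   ] [  1.8 -44. ] [ 0.49528802 -0.01839486 -0.59201087] 0.04134826462319037 [ 0.01  0.04 -0.23]
[0.62258423 0.1160094  0.02125941] [  1.8 -44. ] [ 0.09455045  0.59075241 -1.28068253] 0.04115593785657938 [ 0.01  0.05 -0.23]
```

Emit:
{"method": "step_arm", "body": {"rows": [[[0,0.001,0],[0,0,0],0.03],[[0,0.001,0],[0,0,0],0.03],[[0,0,0],[0,0,0],0.03]]}}

```text
t: 64.5
position: [0.6227, 0.116, 0.0193]
ee_rot: [0.706, -0.706, 0.037, -0.04]
contact_force: [0.0, -0.2, -1.5]
finger_gap: 0.0407
```

Emit:
{"method": "step_arm", "body": {"rows": [[[0,0.001,0],[0,0,0],0.03],[[0,0.0005,0],[0,0,0],0.03],[[0,0,0],[0,0,0],0.03]]}}

```text
t: 64.88
position: [0.6227, 0.116, 0.0176]
ee_rot: [0.706, -0.706, 0.037, -0.04]
contact_force: [-0.2, -0.0, -1.4]
finger_gap: 0.0407
```

```bash
python3 - <<'E'
from h import *
for i in range(2):
    o,p,r=tool();print(p,bf(p),o['contact_force']); eyes.camera('side')
E
```

```text
[0.62269601 0.11600644 0.01764325] [  1.9 -44. ] [-0.18866553 -0.03527263 -1.35443932]
[0.62265502 0.1160208  0.01766175] [  1.9 -44. ] [ 0.06675251 -0.44527311 -0.55811358]
```

Emit:
{"method": "step_arm", "body": {"rows": [[[0,0.001,0],[0,0,0],0.03],[[0,0.0005,0],[0,0,0],0.03],[[0,0,0],[0,0,0],0.03]]}}

```text
t: 65.35
position: [0.6228, 0.1161, 0.0176]
ee_rot: [-0.706, 0.706, -0.037, 0.04]
contact_force: [-0.2, -0.9, -0.7]
finger_gap: 0.041
```

```bash
python3 - <<'E'
from h import *
for i in range(3):
    o,p,r=tool();print(p,bf(p),o['contact_force']); eyes.camera('side')
E
```

```text
[0.62276545 0.11605197 0.01759269] [  2. -44.] [-0.21327591 -0.89568312 -0.66711928]
[0.62279842 0.11607967 0.01756325] [  2.  -43.9] [-0.29216014  0.10928473  2.15357612]
[0.62280591 0.11608987 0.01757471] [  2.  -43.9] [-1.40109892  0.05118835  2.06401598]
```

Touching the floor. Release and go straight up.

Emit:
{"method": "step_arm", "body": {"rows": [[[0,0,0],[0,0,0],0.045],[[0,0,0],[0,0,0],0.05],[[0,0,0],[0,0,0],0.053],[[0,-0.01,0],[0,0,0],0.053],[[0,-0.02,0],[0,0,0],0.053],[[0,-0.025,0],[0,0,0],0.053],[[0,-0.03,0],[0,0,0],0.053],[[0,-0.03,0],[0,0,0],0.053]]}}

```text
t: 66.5
position: [0.6217, 0.1161, 0.1362]
ee_rot: [0.706, -0.706, 0.037, -0.04]
contact_force: [-0.1, 0.1, -0.4]
finger_gap: 0.0527
```

Emit:
{"method": "step_arm", "body": {"rows": [[[0,-0.04,0],[0,0,0],0.06],[[0,-0.05,0],[0,0,0],0.06],[[0,-0.05,-0.02],[0,0,0],0.06],[[0,-0.03,-0.02],[0,0,0],0.06],[[0,0,0],[0,0,0],0.06],[[0,0,0],[0,0,0],0.06]]}}

```text
t: 67.25
position: [0.6154, 0.0761, 0.3177]
ee_rot: [0.706, -0.706, 0.034, -0.042]
contact_force: [-0.1, 0.3, -0.0]
finger_gap: 0.0601
```

```bash
python3 - <<'E'
from h import *
o,p,r=tool();print(p)
b,W=cloud('wrist');cv2.imwrite('pics/A.png',b)
hs=cv2.cvtColor(b,cv2.COLOR_BGR2HSV)
k=((hs[...,2]<70)&(abs(W[...,2]-.098)<.006)&(abs(W[...,0]-.625)<.06)&(abs(W[...,1]-.16)<.1)).astype(np.uint8)
K,l,s,c=cv2.connectedComponentsWithStats(k)
for i in range(1,K):
    if s[i,4]>60:
        A=W[l==i]; c0=A.mean(0); n=np.linalg.svd(A-c0,full_matrices=False)[2][2]; print(s[i,4],cv2.minEnclosingCircle((A[:,:2]*1000).astype(np.float32)),c0[2],n)
b,_=eyes.camera('scene');cv2.imwrite('pics/A_s.png',b)
E
```

```text
[0.61536144 0.07605092 0.31772701]
562 ((630.249267578125, 201.32623291015625), 16.682769775390625) 0.09754788186865371 [-0.00461979 -0.01874618  0.9998136 ]
566 ((622.8228759765625, 115.1869888305664), 16.288522720336914) 0.09781026559017632 [ 0.00181972 -0.00344365  0.99999241]
```

View pics/A.png

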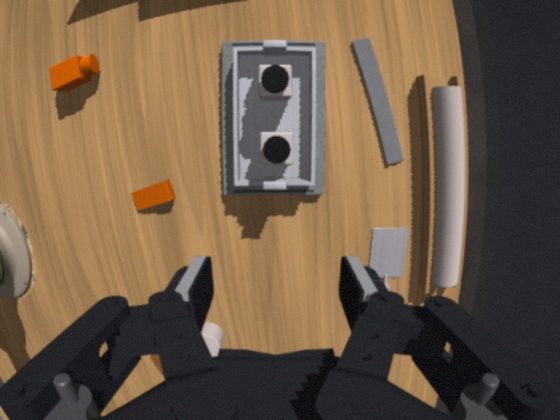

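View pics/A_s.png

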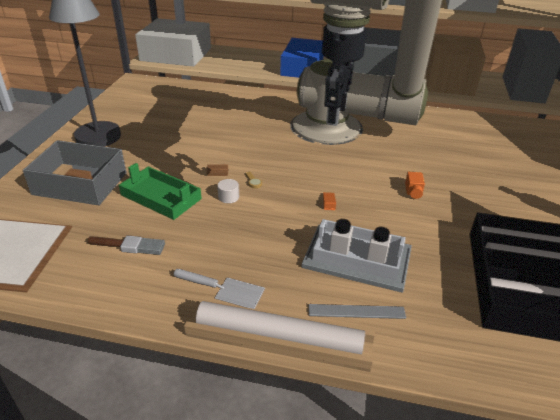

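Emit:
{"method": "step_arm", "body": {"rows": [[[0,0,0.02],[0,0,0],0.06],[[0,0,0.02],[0,0,0],0.06],[[0,0,0.015],[0,0,0],0.06],[[0,0,0],[0,0,0],0.06],[[0,0,0],[0,0,0],0.06]]}}

```text
t: 67.97
position: [0.6212, 0.137, 0.315]
ee_rot: [0.706, -0.706, 0.035, -0.039]
contact_force: [1.0, 0.9, -0.5]
finger_gap: 0.0603
```

```bash
python3 - <<'E'
from h import *
o,p,r=tool();print(p)
c,_=eyes.camera('wrist');cv2.imwrite('pics/B.png',c)
B=[[.624+x*.9942+y*.108,.158-x*.108+y*.9942,.015] for x,y in ((-.075,.115),(.075,.115),(.075,-.115),(-.075,-.115))]
q=proj('wrist',B).astype(int);u0,v0=q.min(0)-8;u1,v1=q.max(0)+8;vm=(v0+v1)//2;print(u0,v0,vm,v1)
cv2.imwrite('pics/B1.png',cv2.resize(c[v0:vm,u0:u1],None,fx=6,fy=6,interpolation=cv2.INTER_CUBIC))
cv2.imwrite('pics/B2.png',cv2.resize(c[vm:v1,u0:u1],None,fx=6,fy=6,interpolation=cv2.INTER_CUBIC))
E
```

```text
[0.62121427 0.1369662  0.31497449]
214 72 157 242
```

View pics/B1.png

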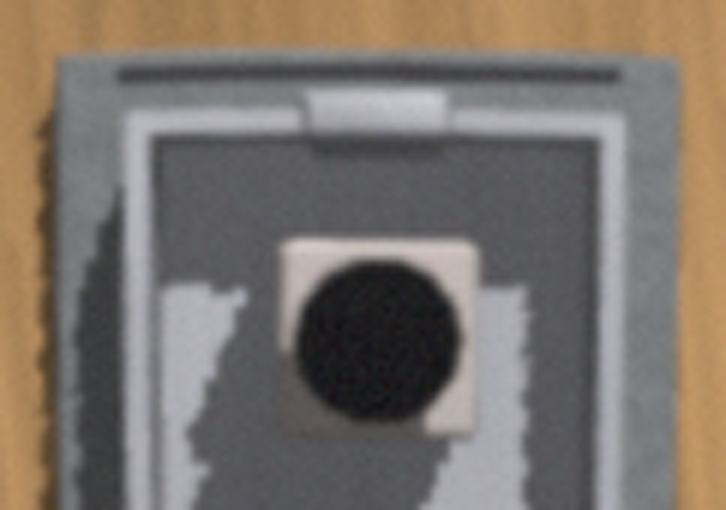

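View pics/B2.png

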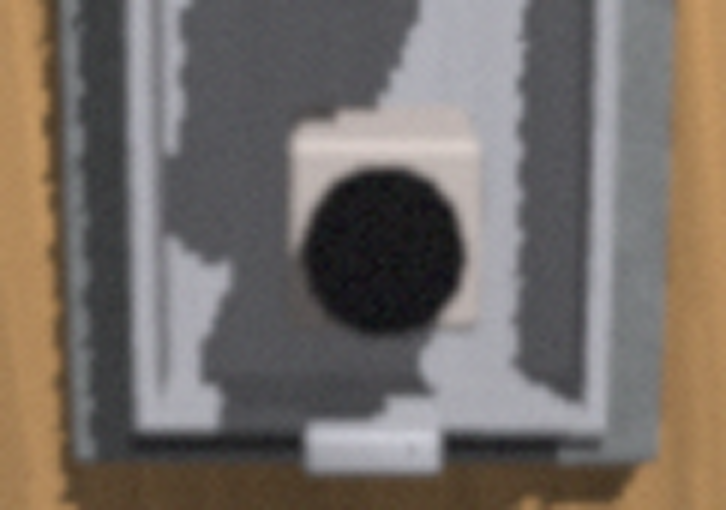

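```bash
python3 - <<'E'
from h import *
def rr(a,b,z): return rays('wrist',np.r_[px(a,(214,72),6),px(b,(214,157),6)],z)
B=fit(rr([(58,62),(680,60)],[(656,458),(78,462)],.015)); T=fit(rr([(122,113),(627,112)],[(605,432),(138,433)],.05))
print(B);print(T)
a=np.radians(B[1]);u=np.array([np.sin(a),np.cos(a)]);n=np.array([u[1],-u[0]]);d=T[0]-B[0];print('off',d@n,d@u)
print(rr([(58,62),(680,60)],[(656,458),(78,462)],.015)[:,:2])
E
```

```text
(array([624.51683467, 158.19027876]), np.float64(6.139086305959399), np.float64(5.72119492941361), np.float64(148.15868512397265), np.float64(226.83790399010613))
(array([625.62320767, 158.70192551]), np.float64(6.193023815082237), np.float64(5.885506353579219), np.float64(110.52573007147731), np.float64(190.79723679752777))
off 1.0453114835267572 0.6270307202316598
[[0.56281575 0.27843181]
 [0.7104765  0.26348579]
 [0.68597784 0.03812515]
 [0.53879725 0.05271837]]
```

```bash
python3 - <<'E'
from h import *
from cell import hand_in
b,_=eyes.camera('side');cv2.imwrite('pics/C.png',b)
print(hand_in())
E
```

```text
the job is handed in; nothing more can be done
None
```

View pics/C.png

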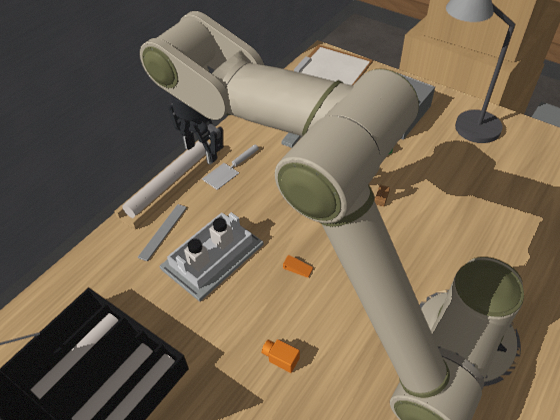

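The tray is flat on the board, both bottles stand upright in it, and the job was handed in at about 68 s with the gripper clear of everything.

**Tray:** I lifted the +y tab and rested that edge about 30 mm onto the board while the tail stayed on the table. I then let go and pushed the tail wall with the open fingers until the tray levelled and reached the centre. A second push closed the last 8 mm.

**Bottles:** Two were present. I picked each up from its side with a tilted grip and turned it upright. The first went straight into the tray; the second was stood on the table, then regripped from above and placed in the tray.

**Last checks:** The final wrist view puts the tray about 1.0 mm off-centre across the board and 0.6 mm along it, with less than 0.2° of yaw. That is close to the camera calibration's 2 mm. Both caps read 0.098 m high, which matches bases on the tray floor, and they were level to about 1°. In the final pictures the bystanders and look-alikes appear where they started; I did not measure them.

**What disagreed with the description:**
- The fingertips sat about 30 mm behind the reported TCP, so my first attempt at the lifting tab closed on nothing. I worked from the measured offset after that.
- I measured the starting gap to the board as about 44 mm, not 12 to 30 mm.
- I noticed no bottle being knocked and no grip slackening.

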